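# Check the spectacle cases for stiff hinges

## Task

First lift the handlamp by its handle off the charging stand and set it upright with its whole base on the cork pad, to light the work. Then open every spectacle case wide, feeling whether its lid swings freely (let go half way, a good lid drops by itself and a stiff one stays put), until all of them stand open together. Then shut the stiff ones and lay them flat, side by side, in the steel reject tray; leave the good ones standing wide open in their places, leave the lamp on the pad, and do not disturb or tip the other things on the desk.

Things in the scene. Friction and masses are not known exactly. Their poses are not given: they have to be found in the camera images.
- lamp: Grey handlamp, 84 x 74 x 90 mm body with a round lens on its -x side (reaching 57 mm from the middle) and a carrying handle on top; 0.5 kg. Origin: centre of its underside; z up.
- lamp_handle (a point): Middle of the lamp's handle, a straight round bar 18 mm thick and 68 mm long, lying along the lamp's x axis, 145 mm above the lamp's underside (46 mm free between bar and body).
- stand: Charging stand for the lamp, a grey plinth 130 (x) x 120 (y) x 30 mm, fixed to the desk, with a rib 10 mm high along each of its two sides (y = +-54 mm). The lamp starts on its top at 30 mm. Origin: centre of its underside.
- pad: Flat cork pad 150 x 150 x 6 mm fixed to the desk near the stand. Origin: centre of its underside.
- tray: Reject tray: dark open steel tray 270 (x) x 210 (y) mm outside, walls 5 mm thick and 35 mm high, floor 5 mm thick, fixed to the desk. Room for two cases side by side, their length along the tray's y axis, for instance centred at x = +62 and -62 mm. Origin: centre of its underside.
- case_a: Grey spectacle case, base 58 (x) x 160 (y) x 30 mm, empty; 44 mm high with the lid shut; 0.52 kg in all, upright on the desk. Origin: centre of its underside. Its lid is hinged along the rear (+x) long edge, at x = 29 mm, z = 30 mm in this frame; the thumb bar is on the front (-x) side, towards the y = +42 mm end, so that a shut case can be gripped across its 58 mm width at mid-length. All cases look alike; None when absent.
- case_a_lid (a joint): Opening angle of this case's lid in rad: 0 shut, 1.57 upright, 1.75 at its stop. Any case may have a good or a stiff hinge. A good hinge swings freely: let go half way (about 0.8 rad) the lid drops shut by itself within half a second, and let go past 1.45 rad it falls open against the stop. A stiff lid stays at whatever angle it is left; it takes about 1 N at the bar to move.
- case_a_bar (a point): Centre of the thumb bar on this lid: steel, 40 mm long, 12 mm thick, round ends, parallel to the hinge (case's y axis). Lid shut: x = -42, y = 42, z = 54 mm in the case's frame, 13 mm in front of the lid's front edge and 10 mm above its top; it can be pinched end to end by the finger tips, reaching at most 9 mm below its axis, and turns between them as the lid swings.
- case_b: Another spectacle case just like case_a; None when absent.
- case_b_lid (a joint): Opening angle of this lid in rad, as for case_a_lid; good or stiff, to be found out.
- case_b_bar (a point): Centre of this case's thumb bar, as for case_a_bar. All bars: the pinch resists turning a little and may drag a case along when its hinge is stiff. A part-open lid can also be pushed on with shut fingers against its edge and inside, from the front, and pushed shut from behind.
- case_c: Another spectacle case just like case_a; None when absent.
- case_c_lid (a joint): Opening angle of this lid in rad, as for case_a_lid; good or stiff, to be found out.
- case_c_bar (a point): Centre of this case's thumb bar, as for case_a_bar.
- case_d: Another spectacle case just like case_a; None when absent.
- case_d_lid (a joint): Opening angle of this lid in rad, as for case_a_lid; good or stiff, to be found out.
- case_d_bar (a point): Centre of this case's thumb bar, as for case_a_bar.
- stapler: Stapler, 140 mm long; not part of the job. Origin: centre of its underside.
- mug: White mug, 95 mm high; not part of the job. Origin: centre of its underside.
- tape_roll: Roll of paper tape lying flat, 100 mm across; not part of the job. Origin: centre of its underside.
- figurine: Wooden figurine, 126 mm high; not part of the job. Origin: centre of its underside.
- punch: Hole punch, 120 mm long; not part of the job. Origin: centre of its underside.
- notes: Block of note paper 50 x 50 x 16 mm, among the cases; not part of the job. Origin: centre of its underside.
Mind the look-alikes: they are no part of the job. What is shaped like the case_c but blue or purple is not meant.

How it is judged:
By the outcome, as a careful person would: the job done as asked, in the order asked, and still so for the second after the job is handed in, with the robot touching nothing.
Of case_a, case_b, case_c, case_d only 3 to 4 are there at a start; the rules pass over those that are not, and their reading is None.
At some moment in a run one of case_a, case_b, case_c, case_d may be knocked a few centimetres aside while the robot is not near it.
It also fails if it takes over 210 s, if anything falls off the work surface, if the arm or the gripper's body presses on something with over 40 N, if the wrist force passes 120 N, or if a joint passes its speed limit or range.

## Robot

A 7-joint arm with a two-finger parallel gripper is mounted at the origin on the work surface. World frame = base frame: x ahead of the robot, y to its left, z up, the work surface at z = 0. Lengths are in mm, angles in rad, forces in N, time in s.
With the tool pointing down it reaches from about 400 to 875 mm from the base axis. Payload 4.4 kg.
Tool frame: the origin (TCP) lies on the centre line of the jaws, within the pads' length; the fingertips stand 25 mm ahead of it and the grasp point (between the pads) lies 6 mm ahead of it; z points along the fingers, x is the direction in which the jaws open and shut, and the axes are right-handed (so a half turn about z gives the same grasp; the last joint's range is limited). The gripper opens to 85 mm and grips with 20 to 120 N. Pads are 22 mm wide; open, the fingers measure 114 mm over their backs; the gripper's body (76 mm by 85 mm) begins 54 mm behind the grasp point. The pads swing forward as they close: fully open they stand 13 mm farther back than shut.
Start: joints at [1.056, 0.628, 0.038, 1.517, -0.027, 0.996, -0.02], TCP at [282.052, -585.631, 256.313] pointing down, gripper open.
Joint ranges: [-3.06, 3.06], [-0.37, 2.12], [-1.25, 1.32], [0.18, 2.47], [-1.1, 4.24], [0.23, 1.98], [-2.94, 2.94]. Speed limits (rad/s): [2.57, 2.57, 3.14, 3.14, 3.14, 3.14, 3.14].

## Interface

Orientations are given as [roll, pitch, yaw] about the fixed x, y, z axes, in that order (R = Rz(yaw) Ry(pitch) Rx(roll)).
In Python, from cell import ctrl, cams gives the robot as it stands. The module is installed in compiled form; this text tells all that it offers.
- The arm moves only by the tool step_arm, never from a script. Its arguments are lists of equal length, an entry for each row: "linear": the shift along the tool's x, y, z in mm, a list of three; "yaw": the turn about the tool's z in rad; "gripper": the opening, from -1 (shut) to 1 (fully open). A call has 1 to 8 rows; each row is the pose to reach, as a shift and turn from the pose commanded when the call began, along the tool's axes at that moment; what a row does not reach only later rows make up. A row lasts 1/12 s, in which the tool goes at most 41.7 mm and 7.16 degrees, less where a joint would pass 70% of its speed; a pose out of reach is approached as far as the arm can. A call with a gripper value outside its range is refused whole. The fingers move at their own pace and stop on an object; the grip force is fixed at half the most. Time passes only in rows, so rows that repeat a pose let the fingers close. It gives the time, the measured TCP pose, the force and the opening at its end, in the units of the state.
- ctrl.read_state(): the state, without advancing time (a new reading comes with each control period).
- cams.get_image(name): name is "side" or "top" or "wrist"; returns a dict with "frame" (400x640x3 uint8, red, green, blue), "depth" (400x640 float32, mm along the optical axis (not along the pixel's ray), 0 where there is no reading), "intrinsics" (3x3 intrinsics, pixels), "k1" (the pictures are not rectified: a ray, as slopes to the right and down, at radius r is drawn at 1 + k1 r^2 times it, then the intrinsics apply), "cam_to_world" (4x4, takes a point from camera to world coordinates). Camera axes: x right, y down, z forward; pixel columns grow to the right and rows downward; lengths in mm; the calibration is good to about 2 mm. A picture is of the moment at which its call begins.
- ctrl.finish_job(): hands the job in, once; it reports no verdict.
Trained networks look in the newest picture that a camera, given by its name, has taken for a name from the list of things; names that differ only in an ending like _2 or _b are one class to them, and where a whole thing is asked for, a point or a joint stands for the part that bears it (a point fixed in the world has none). Each returns a list of dicts, best first, with "conf" (0 to 1); they miss things now and then, are a little off and sometimes report something else, mostly with a low value. They report only what shows in the picture. A call takes as long as a camera call. They do not tell look-alikes from the thing itself.
- cams.regions_of(camera, name): "pixels" (400x640 bool, what is visible of it) and "pixel" ([column, row] in pixels, amid what is visible of it).
The state is a dict: "clock": time; "qpos": joint angles; "qd": joint speeds; "tau": joint torques, N m; "eef_pos": TCP position; "tool_rot": TCP orientation; "force": force on the tool from outside, world axes, zero at the start; "torque": the same for the moment, N m; "width": finger opening in mm.
Only numpy, scipy, OpenCV 4.12 (cv2) and the standard library are available. Lean on these libraries where they do the work, as an engineer would, in place of code of your own. Each camera call takes 0.05 s, during which the arm holds its last target.

## Working session

There is one attempt and no reset: what is moved stays moved. The work goes in short steps, Python scripts to look and compute and a tool call to move; the robot and the scene stay as the last step left them, time stands still between calls to the robot, and variables do not carry over. Pictures are saved under pics/ and viewed, and the job is handed in when it is done.

Besides the shell and the picture viewer there is one more tool, called after "Emit:" as name([rows], argument=value, ...), one row to a line, values as JSON. step_arm: Moves the arm, as the interface text tells. Its arguments: {"type":"object","properties":{"linear":{"type":"array"},"yaw":{"type":"array"},"gripper":{"type":"array"}},"required":["linear","yaw","gripper"]}

```bash
mkdir -p pics; ls; cat > h.py <<'E'
import numpy as np, cv2
from cell import ctrl, cams
def undist(im,u,v):
    K=np.array(im["intrinsics"]);k1=im["k1"]
    xd=(np.asarray(u,float)-K[0,2])/K[0,0]; yd=(np.asarray(v,float)-K[1,2])/K[1,1]
    x,y=xd.copy(),yd.copy()
    for _ in range(20):
        f=1+k1*(x*x+y*y); x=xd/f;y=yd/f
    return x,y
def cloud(im):
    v,u=np.mgrid[0:400,0:640]; x,y=undist(im,u,v); d=im["depth"]
    p=np.stack([x*d,y*d,d],-1); T=np.array(im["cam_to_world"])
    w=p@T[:3,:3].T+T[:3,3]; w[d<=0]=np.nan
    return w
def proj(im,P):
    T=np.linalg.inv(np.array(im["cam_to_world"]));p=np.atleast_2d(P)@T[:3,:3].T+T[:3,3]
    x=p[:,0]/p[:,2];y=p[:,1]/p[:,2];f=1+im["k1"]*(x*x+y*y);K=np.array(im["intrinsics"])
    return np.stack([x*f*K[0,0]+K[0,2],y*f*K[1,1]+K[1,2]],-1)
def save(im,name,scale=1,crop=None):
    f=im["frame"][:,:,::-1]
    if crop: f=f[crop[1]:crop[3],crop[0]:crop[2]]
    if scale!=1: f=cv2.resize(f,None,fx=scale,fy=scale,interpolation=cv2.INTER_CUBIC)
    cv2.imwrite("pics/"+name+".png",f)
E
python3 - <<'E'
from h import *
for n in ["top","side","wrist"]:
    im=cams.get_image(n); save(im,n+"0")
    print(n,np.array(im["cam_to_world"]).round(2).tolist(),im["intrinsics"],im["k1"])
print(ctrl.read_state())
E
```

```text
pics
top [[0.0, -0.98, 0.19, 266.8], [-1.0, 0.0, 0.03, 65.83], [-0.03, -0.19, -0.98, 1324.92], [0.0, 0.0, 0.0, 1.0]] [[449.90091215   0.         312.66394928]
 [  0.         449.90091215 203.70844074]
 [  0.           0.           1.        ]] -0.012450294800569722
side [[-0.96, -0.18, 0.21, 85.76], [-0.28, 0.65, -0.71, 1316.55], [-0.01, -0.74, -0.67, 1310.64], [0.0, 0.0, 0.0, 1.0]] [[515.51786283   0.         317.02504558]
 [  0.         515.51786283 192.352105  ]
 [  0.           0.           1.        ]] -0.05922751787985664
wrist [[0.43, -0.86, -0.26, 347.59], [-0.9, -0.42, -0.12, -554.25], [0.0, 0.28, -0.96, 373.07], [0.0, 0.0, 0.0, 1.0]] [[346.43696788   0.         322.82798762]
 [  0.         346.43696788 211.29648595]
 [  0.           0.           1.        ]] -0.06520625972202718
{'clock': 0.15, 'qpos': array([ 1.05622773,  0.62913247,  0.03840471,  1.51810467, -0.02696626,
        0.99629707, -0.01998263]), 'qd': array([ 5.88448854e-04, -3.73134791e-03, -4.90952716e-05, -2.54370246e-03,
        2.88279751e-04,  9.46016540e-04, -2.50375317e-03]), 'tau': array([ 1.84971010e-03, -5.63797331e+01,  1.22794580e+00, -1.93648070e+01,
        1.11182698e-02,  7.43243349e-03,  2.25457131e-05]), 'eef_pos': array([ 281.86896915, -585.23816119,  255.61105034]), 'tool_rot': array([ 3.14158431e+00,  1.42495214e-03, -1.12195591e+00]), 'force': array([-0.37419163, -0.01896452,  0.01666117]), 'torque': array([0.01770949, 0.01750776, 0.01268025]), 'width': 85.31652358586354}
```

View pics/top0.png

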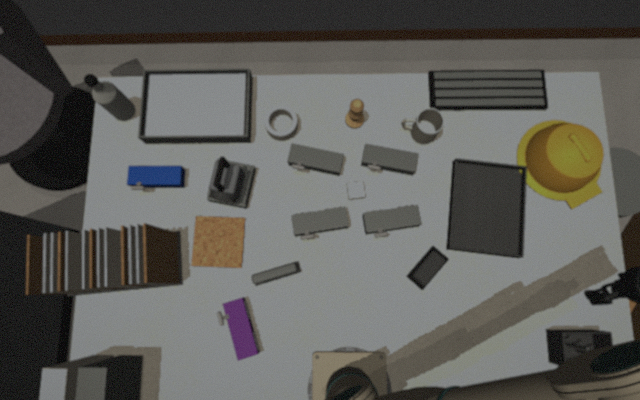

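View pics/side0.png

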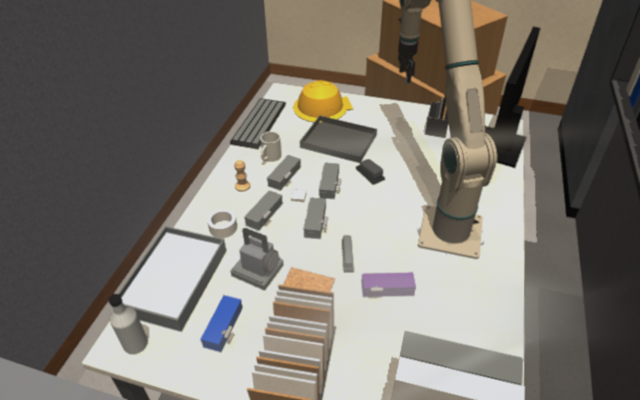

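```bash
python3 - <<'E'
from h import *
for c in ["top","side"]:
    im=cams.get_image(c); w=cloud(im)
    for n in ["lamp","stand","pad","tray","case_a","stapler","mug","tape_roll","figurine","punch","notes","lamp_handle","case_a_bar"]:
        for r in cams.regions_of(c,n):
            m=r["pixels"]; p=w[m]; p=p[~np.isnan(p[:,0])]
            if len(p)==0: continue
            print(c,n,round(r["conf"],2),np.round(r["pixel"]),m.sum(),"med",np.median(p,0).round(),"lo",np.percentile(p,3,axis=0).round(),"hi",np.percentile(p,97,axis=0).round(),"rgb",np.median(im["frame"][m],0))
E
```

```text
top lamp 0.96 [225. 180.] 1197 med [564. 338. 119.] lo [521. 306.  51.] hi [613. 381. 185.] rgb [53. 52. 50.]
top lamp 0.61 [316. 157.] 1125 med [654.  97.  44.] lo [619.  20.  32.] hi [691. 165.  57.] rgb [89. 89. 84.]
top lamp 0.33 [316. 221.] 1168 med [466.  85.  44.] lo [430.   7.  34.] hi [498. 154.  52.] rgb [93. 93. 88.]
top stand 0.93 [246. 190.] 478 med [567. 302.  31.] lo [517. 281.  18.] hi [637. 407.  43.] rgb [62.  62.  58.5]
top stand 0.36 [355. 191.] 262 med [563. -26.  16.] lo [541. -49.   9.] hi [586.  -4.  21.] rgb [135. 138. 139.]
top pad 0.64 [219. 242.] 2541 med [412. 381.   6.] lo [342. 311.   1.] hi [482. 452.  11.] rgb [131. 102.  68.]
top pad 0.51 [390. 218.] 1301 med [ 471. -123.   44.] lo [ 429. -201.   14.] hi [508. -53.  57.] rgb [91. 91. 85.]
top tray 0.67 [486. 209.] 7009 med [ 509. -415.    6.] lo [ 381. -516.    0.] hi [ 640. -304.   36.] rgb [55. 55. 52.]
top case_a 0.91 [389. 160.] 1265 med [ 651. -125.   44.] lo [ 617. -199.   10.] hi [690. -51.  56.] rgb [87. 88. 82.]
top case_a 0.78 [390. 221.] 1336 med [ 471. -122.   44.] lo [ 429. -203.    7.] 
[... 4128 characters left out ...]
.18 [284. 170.] 463 med [ 653. -117.   42.] lo [ 617. -201.   28.] hi [691. -46.  56.] rgb [133. 132. 124.]
side notes 0.6 [302. 197.] 160 med [560. -18.  13.] lo [538. -48.  -1.] hi [585.   4.  20.] rgb [220. 221. 221.]
side lamp_handle 0.63 [258. 253.] 1286 med [566. 365. 113.] lo [519. 323.  41.] hi [615. 391. 182.] rgb [99. 98. 94.]
side lamp_handle 0.23 [335. 181.] 593 med [467. -99.  41.] lo [ 426. -201.    8.] hi [502. -42.  54.] rgb [133. 132. 124.]
side lamp_handle 0.17 [264. 209.] 847 med [648. 112.  41.] lo [614.  23.   1.] hi [692. 178.  54.] rgb [133. 132. 124.]
side case_a_bar 0.79 [317. 216.] 615 med [464.  98.  43.] lo [421.   9.  33.] hi [498. 164.  55.] rgb [134. 134. 126.]
```

The top view shows four grey cases at px (389,160), (391,219), (316,158) and (320,222). These are the ones meant. The blue case at (155,177) and the purple one at (240,328) are look-alikes. Next I'll fit exact poses.

```bash
cat > fit.py <<'E'
from h import *
def rect(P):
    r=cv2.minAreaRect(P[:,:2].astype(np.float32)); (c,(a,b),t)=r
    if a<b: a,b,t=b,a,t+90
    return np.round(c,1),round(a,1),round(b,1),round((t+90)%180-90,1)  # angle of long axis from +x
def near(w,c,r,lo,hi):
    m=(np.abs(w[...,0]-c[0])<r)&(np.abs(w[...,1]-c[1])<r)&(w[...,2]>lo)&(w[...,2]<hi); return w[m]
E
python3 - <<'E'
from fit import *
for c in ["top","side"]:
    im=cams.get_image(c); w=cloud(im)
    for nm,cc in dict(A=(651,-125),B=(471,-122),C=(651,94),D=(464,85)).items():
        P=near(w,cc,90,39,47.5); B=near(w,cc,90,50,70)
        print(c,nm,rect(P),np.median(P[:,2]).round(1),"bar",B.mean(0).round(1),B.max(0).round(),len(B),rect(B))
    P=near(w,(412,381),100,3,12); print("pad",rect(P),np.median(P[:,2]))
    P=near(w,(509,-410),180,28,42); print("tray rim",rect(P),np.median(P[:,2]))
    P=near(w,(509,-410),90,-5,15); print("tray fl",np.median(P[:,2]))
    P=near(w,(567,350),90,160,200); print("handle",rect(P),P.mean(0),P.min(0),P.max(0))
    P=near(w,(567,350),90,100,130); print("lampbody",rect(P),P.mean(0))
    P=near(w,(580,350),90,15,50); print("stand",rect(P))
E
```

```text
top A (array([ 678.2, -128.3]), 164.0, 123.0, 86.9) 43.6 bar [ 657.6 -117.3   57.9] [741. -58.  70.] 96 (array([ 661.9, -140.8]), 181.0, 97.7, -66.1)
top B (array([ 474.2, -127.6]), 161.3, 59.5, -81.4) 43.9 bar [431.9 -92.4  57.2] [508. -58.  65.] 68 (array([ 468.6, -115. ]), 127.2, 60.1, -51.6)
top C (array([677.5, 102.9]), 186.4, 95.6, 76.4) 43.7 bar [639.3 139.1  56.2] [740. 183.  65.] 69 (array([658., 119.]), 185.7, 97.8, 60.7)
top D (array([467.3,  81. ]), 160.3, 61.6, -80.7) 43.9 bar [428.5 111.6  57.5] [497. 148.  68.] 65 (array([458.2,  73.1]), 144.9, 71.3, -80.2)
pad (array([412.5, 381.3]), 199.1, 198.7, -89.9) 6.137848323095682
tray rim (array([ 504.1, -419.9]), 426.5, 281.2, -17.9) 34.20410329305207
tray fl 5.082305758431403
handle (array([579.3, 345.9]), 85.0, 19.3, -11.6) [577.43222433 344.49802178 180.5921044 ] [537.30293017 329.96943842 162.68215984] [620.89483859 361.10283756 187.74347599]
lampbody (array([571.1, 347.2]), 99.1, 74.9, -10.4) [567.17421386 340.2190227  116.84092643]
stand (array([586.2, 345.3]), 132.5, 120.5, -10.9)
side A (array([ 687.3, -130.1]), 168.
[... 330 characters left out ...]
9.5  56.8] [737. 172.  67.] 34 (array([671.7, 165.5]), 126.1, 34.7, 20.7)
side D (array([466.2,  85.6]), 171.1, 58.7, -80.8) 42.9 bar [428.3 112.3  56. ] [497. 139.  62.] 38 (array([451.2,  82.6]), 133.8, 39.5, -61.8)
pad (array([412. , 381.1]), 200.2, 198.6, 0.5) 5.514786832773325
tray rim (array([ 511.9, -405.7]), 379.7, 311.6, -82.4) 32.74949202654693
tray fl 4.279613347432587
handle (array([576.7, 349.8]), 84.2, 19.9, -12.9) [575.00866306 352.39915718 177.30269553] [535.9807348  334.52949972 160.0532697 ] [616.99708233 365.43502417 189.20338025]
lampbody (array([568.1, 351.8]), 101.6, 80.2, -10.6) [569.45162045 359.68420316 115.56218696]
stand (array([583.1, 349.2]), 134.9, 126.1, -12.4)
```

```bash
python3 - <<'E'
from h import *
im=cams.get_image("top"); save(im,"t1",4,(190,130,380,280));
im=cams.get_image("side"); save(im,"s1",4,(220,150,400,300))
E
```

```text
(no output)
```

View pics/t1.png

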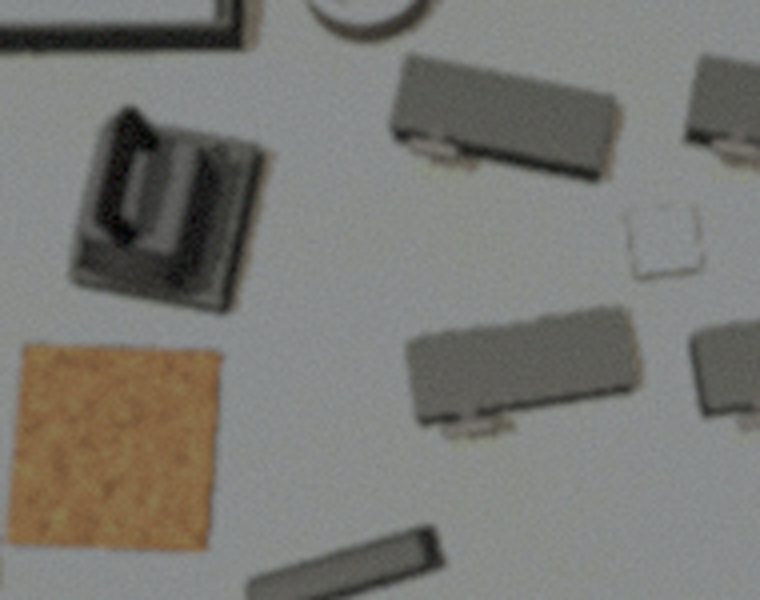

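View pics/s1.png

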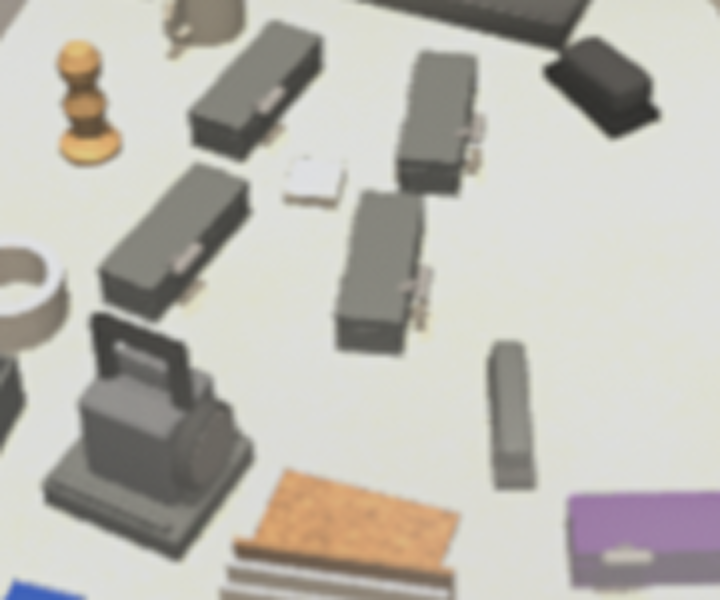

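```bash
cat >> fit.py <<'E'
def pca(P):
    c=np.median(P[:,:2],0)
    best=None
    for t in np.radians(np.arange(0,180,0.5)):
        u=np.array([np.cos(t),np.sin(t)]);v=np.array([-u[1],u[0]])
        a=np.percentile(P[:,:2]@u,[2,98]);b=np.percentile(P[:,:2]@v,[2,98])
        s=(a[1]-a[0])*(b[1]-b[0])
        if best is None or s<best[0]:
            best=(s,t,a,b,u*a.mean()+v*b.mean())
    s,t,a,b,c=best
    la,lb=np.ptp(a),np.ptp(b)
    if la<lb: t+=np.pi/2; la,lb=lb,la
    return c.round(1),round(la,1),round(lb,1),round(np.degrees(t)%180,1)
E
python3 - <<'E'
from fit import *
import cv2
for c in ["top","side"]:
    im=cams.get_image(c); w=cloud(im)
    for n,lo,hi in [("case_a",39,48),("pad",2,11),("tray",-5,42),("tray",26,42),("lamp",105,130),("lamp_handle",160,200),("stand",20,48)]:
        for r in cams.regions_of(c,n):
            m=r["pixels"]&(w[...,2]>lo)&(w[...,2]<hi)
            if m.sum()<60: continue
            print(c,n,round(r["conf"],2),r["pixel"],m.sum(),*pca(w[m]),np.median(w[m][:,2]).round(1))
            if n=="case_a":
                mm=cv2.dilate(r["pixels"].astype(np.uint8),np.ones((3,3)))>0
                b=w[mm&(w[...,2]>50)&(w[...,2]<70)]
                print("    bar",b.mean(0).round(1),len(b))
E
```

```text
top case_a 0.92 [317.8, 223.1] 1004 [468.1  81.2] 151.9 55.5 99.5 43.9
    bar [427.5 108.9  56.9] 72
top case_a 0.69 [389.6, 221.7] 1008 [ 473.9 -126.8] 154.1 56.1 99.5 43.8
    bar [436.3 -96.5  56.1] 78
top case_a 0.69 [387.7, 158.2] 958 [ 656.  -126.4] 153.2 56.5 77.5 43.9
    bar [626.8 -81.5  57.1] 63
top case_a 0.67 [314.4, 156.4] 921 [657.  94.] 152.5 56.5 76.0 43.8
    bar [631.8 131.4  56.4] 69
top case_a 0.66 [237.6, 328.7] 1130 [165.9 301.9] 151.7 56.0 16.5 44.0
    bar [191.3 345.2  56.9] 87
top case_a 0.62 [157.3, 179.2] 943 [607.1 573.1] 152.1 58.7 90.5 43.8
    bar [572.8 608.1  57. ] 63
top pad 0.91 [217.4, 242.7] 2280 [413.2 381.9] 144.0 142.8 90.0 6.2
top pad 0.45 [485.9, 207.7] 4953 [ 511.9 -413.3] 249.2 191.2 174.0 5.5
top tray 0.65 [486.1, 208.1] 7051 [ 509.2 -407.2] 264.8 207.5 173.0 5.8
top tray 0.65 [486.1, 208.1] 746 [ 509.8 -408.1] 269.0 211.0 173.0 33.4
top lamp 0.9 [227.4, 181.1] 652 [570.4 346.5] 93.6 70.9 169.5 118.6
top lamp_handle 0.88 [221.8, 180.7] 221 [577.1 346.2] 77.7 17.2 169.0 181.7
top stand 0.59 [247.9, 186.2] 453 [580.7 310. ] 129.5 62.9 1.5
[... 424 characters left out ...]
ase_a 0.57 [262.0, 209.3] 424 [654.9  98.2] 153.5 58.0 75.0 43.1
    bar [627.6 146.5  56. ] 37
side case_a 0.56 [317.2, 221.8] 452 [466.4  85.3] 156.1 55.6 99.0 43.1
    bar [431.5 110.   55.3] 42
side tray 0.7 [281.8, 170.4] 248 [ 651.  -148.4] 209.3 62.7 82.0 39.2
side tray 0.58 [341.8, 141.6] 2336 [ 508.9 -404.6] 263.1 215.6 173.0 6.6
side tray 0.7 [281.8, 170.4] 238 [ 654.2 -123.1] 158.0 59.3 78.5 39.4
side tray 0.58 [341.8, 141.6] 333 [ 509. -404.] 265.4 217.5 173.0 31.7
side lamp 0.88 [255.3, 252.1] 527 [568.6 354.6] 93.4 67.3 167.0 117.4
side lamp_handle 0.81 [255.4, 251.2] 170 [576.3 349.6] 78.5 17.9 168.0 179.8
side stand 0.58 [257.1, 275.5] 514 [583.5 353.7] 127.6 114.1 169.5 29.1
```

```bash
cat > d.py <<'E'
import sys,numpy as np
from cell import ctrl
# usage: d.py x y z yawdeg  -> tool-frame shift from the present pose
s=ctrl.read_state(); p=np.array(s["eef_pos"]); psi=s["tool_rot"][2]
def sh(t,yd):
    d=np.array(t)-p; c,sn=np.cos(psi),np.sin(psi)
    dy=np.radians(yd)-psi; dy=(dy+np.pi)%(2*np.pi)-np.pi
    return [round(float(d[0]*c+d[1]*sn),1),round(float(d[0]*sn-d[1]*c),1),round(float(-d[2]),1)],round(float(-dy),3)
if __name__=="__main__":
    a=list(map(float,sys.argv[1:]))
    print("t",round(s["clock"],2),"at",p.round(1),np.degrees(s["tool_rot"]).round(1),"F",np.array(s["force"]).round(1),"w",round(s["width"],1),"q7",s["qpos"][[0,6]].round(2))
    for i in range(0,len(a),4): print(*sh(a[i:i+3],a[i+3]))
E
python3 d.py 577 348 275 78.5
```

```text
t 2.55 at [ 282.1 -585.7  256.3] [-180.    -0.   -64.3] F [ 1.3 -0.1  0.1] w 85.1 q7 [ 1.06 -0.02]
[-713.3, -670.8, -18.7] -2.492
```

Emit:
step_arm([
  [-713,-671,-19],
  [-713,-671,-19],
  [-713,-671,-19],
  [-713,-671,-19],
  [-713,-671,-19],
  [-713,-671,-19],
  [-713,-671,-19],
  [-713,-671,-19],
], yaw=[-2.49,-2.49,-2.49,-2.49,-2.49,-2.49,-2.49,-2.49], gripper=[1,1,1,1,1,1,1,1])

```text
clock: 3.22
eef_pos: [382.8, -266.1, 263.2]
tool_rot: [3.141, -0.001, -0.116]
force: [1.1, -0.8, -0.2]
width: 85.3
```

```bash
python3 d.py 577 348 275 78.5
```

```text
t 3.22 at [ 382.8 -266.1  263.2] [180.   -0.   -6.7] F [ 1.1 -0.8 -0.2] w 85.3 q7 [0.75 0.28]
[121.7, -632.5, -11.8] -1.486
```

Emit:
step_arm([
  [122,-632,-12],
  [122,-632,-12],
  [122,-632,-12],
  [122,-632,-12],
  [122,-632,-12],
  [122,-632,-12],
  [122,-632,-12],
  [122,-632,-12],
], yaw=[-1.49,-1.49,-1.49,-1.49,-1.49,-1.49,-1.49,-1.49], gripper=[1,1,1,1,1,1,1,1])

```text
clock: 3.88
eef_pos: [485.5, 51.1, 269.5]
tool_rot: [3.141, -0.0, 0.884]
force: [1.1, -0.8, -0.4]
width: 85.7
```

```bash
python3 d.py 577 348 275 78.5
```

```text
t 3.88 at [485.5  51.1 269.5] [179.9  -0.   50.6] F [ 1.1 -0.8 -0.4] w 85.7 q7 [0.26 0.4 ]
[287.6, -117.6, -5.5] -0.486
```

Emit:
step_arm([
  [288,-118,-6],
  [288,-118,-6],
  [288,-118,-6],
  [288,-118,-6],
  [288,-118,-6],
  [288,-118,-6],
  [288,-118,-6],
  [288,-118,-6],
], yaw=[-0.49,-0.49,-0.49,-0.49,-0.49,-0.49,-0.49,-0.49], gripper=[1,1,1,1,1,1,1,1])

```text
clock: 4.55
eef_pos: [577.9, 352.3, 275.0]
tool_rot: [-3.141, -0.005, 1.372]
force: [-0.6, 0.4, 0.3]
width: 85.4
```

```bash
python3 - <<'E'
from fit import *
im=cams.get_image("wrist"); save(im,"w1"); w=cloud(im)
for r in cams.regions_of("wrist","lamp_handle"):
    m=r["pixels"]&(w[...,2]>168)&(w[...,2]<200)
    if m.sum()>50: print(r["conf"],r["pixel"],pca(w[m]),np.percentile(w[m][:,2],[50,90]))
E
python3 d.py 577 348 169 78.5
```

```text
0.66 [315.5, 197.1] (array([579.2, 345.3]), np.float64(78.1), np.float64(16.7), np.float64(168.0)) [182.6602237  184.21346684]
t 4.65 at [577.2 351.5 274.6] [-179.9   -0.2   78.7] F [-0.   0.4 -0.9] w 85.4 q7 [-0.23  0.42]
[-3.4, 0.4, 105.6] 0.003
```

View pics/w1.png

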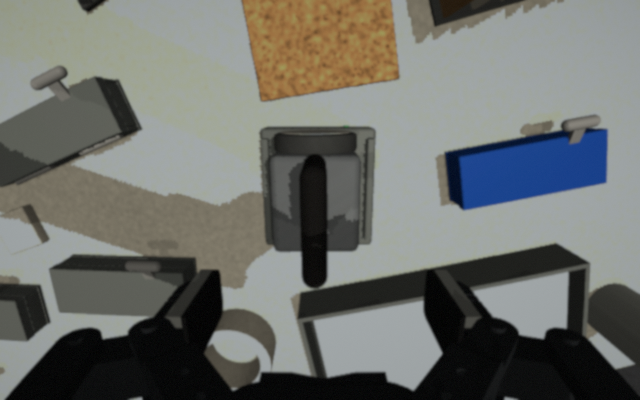

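Emit:
step_arm([
  [-4,0,40],
  [-4,0,75],
  [-4,0,94],
  [-4,0,94],
  [-4,0,94],
  [-4,0,94],
  [-4,0,94],
  [-4,0,94],
], yaw=[0,0,0,0,0,0,0,0], gripper=[1,1,1,1,-1,-1,-1,-1])

```text
clock: 5.32
eef_pos: [578.3, 342.8, 183.1]
tool_rot: [3.139, -0.002, 1.368]
force: [1.1, -0.7, -0.3]
width: 38.9
```

Emit:
step_arm([
  [0,0,0],
  [0,0,0],
  [0,0,0],
  [0,0,0],
  [0,0,-10],
  [0,0,-30],
  [0,0,-45],
  [0,0,-45],
], yaw=[0,0,0,0,0,0,0,0], gripper=[-1,-1,-1,-1,-1,-1,-1,-1])

```text
clock: 5.98
eef_pos: [578.0, 342.5, 228.1]
tool_rot: [3.14, -0.001, 1.368]
force: [-0.1, 1.6, -5.4]
width: 15.9
```

```bash
python3 - <<'E'
from fit import *
im=cams.get_image("side"); save(im,"s2",3,(180,150,400,330))
E
python3 d.py 413 381 224 78.5
```

```text
t 6.03 at [577.6 342.1 226.5] [180.   -0.   78.4] F [-0.  -0.4 -5.9] w 16.4 q7 [-0.23  0.4 ]
[4.9, -169.0, 2.5] -0.002
```

View pics/s2.png

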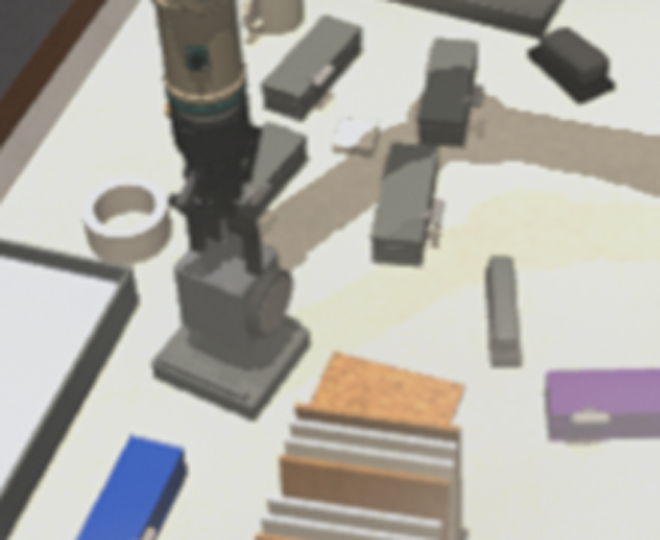

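Emit:
step_arm([
  [1,-40,0],
  [2,-80,0],
  [4,-120,0],
  [5,-150,0],
  [5,-167,2],
  [5,-167,20],
  [5,-167,45],
  [5,-167,58],
], yaw=[0,0,0,0,0,0,0,0], gripper=[-1,-1,-1,-1,-1,-1,-1,-1])

```text
clock: 6.7
eef_pos: [413.3, 378.5, 164.7]
tool_rot: [-3.139, 0.006, 1.369]
force: [-1.1, -1.7, -5.6]
width: 16.2
```

```bash
python3 - <<'E'
from fit import *
im=cams.get_image("side"); save(im,"s3",3,(200,170,400,340)); w=cloud(im)
im=cams.get_image("top"); save(im,"t3",4,(160,150,320,290))
E
python3 d.py 413 381 158 78.5
```

```text
t 6.8 at [412.9 377.7 164.3] [-179.8    0.5   78.4] F [ 0.5  0.2 -5.9] w 15.8 q7 [-0.41  0.07]
[3.2, -0.6, 6.3] -0.002
```

View pics/s3.png

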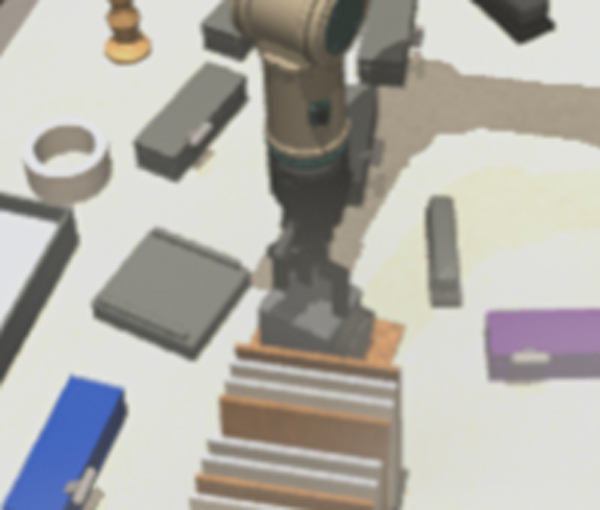

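View pics/t3.png

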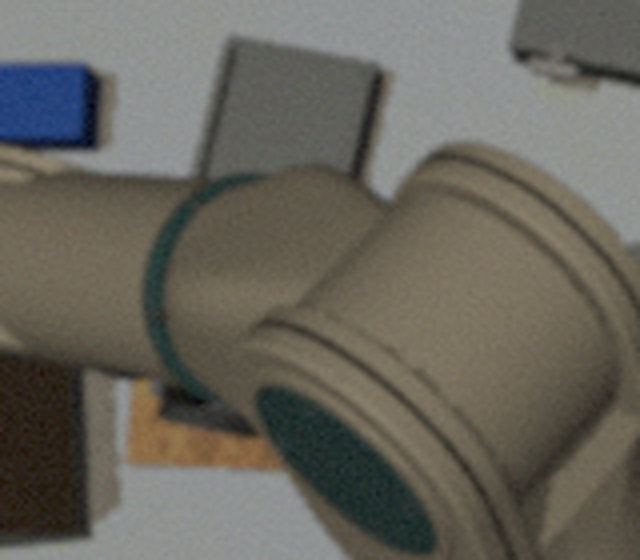

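Emit:
step_arm([
  [2,0,2],
  [3,0,4],
  [3,0,5],
  [3,0,6],
  [3,0,6],
  [3,0,6],
], yaw=[0,0,0,0,0,0], gripper=[-1,-1,-1,-1,-1,-1])

```text
clock: 7.3
eef_pos: [415.6, 383.8, 162.4]
tool_rot: [3.141, -0.0, 1.368]
force: [0.3, -1.1, -6.1]
width: 16.2
```

Emit:
step_arm([
  [0,0,2],
  [0,0,3],
  [0,0,4],
  [0,0,4],
  [0,0,4],
], yaw=[0,0,0,0,0], gripper=[-1,-1,-1,-1,-1])

```text
clock: 7.72
eef_pos: [416.8, 384.4, 159.5]
tool_rot: [3.139, -0.002, 1.367]
force: [0.7, -1.6, 7.2]
width: 16.4
```

Emit:
step_arm([
  [0,0,-1],
  [0,0,-1],
  [0,0,-1],
  [0,0,-1],
  [0,0,-1],
  [0,0,-20],
  [0,0,-50],
  [0,0,-90],
], yaw=[0,0,0,0,0,0,0,0], gripper=[0.6,0.6,0.6,0.6,0.6,0.6,0.6,0.6])

```text
clock: 8.38
eef_pos: [414.2, 382.3, 246.6]
tool_rot: [-3.138, 0.005, 1.369]
force: [0.8, -0.2, -0.0]
width: 68.3
```

```bash
python3 - <<'E'
from fit import *
im=cams.get_image("wrist"); save(im,"w4"); w=cloud(im)
for n,lo,hi in [("lamp",75,110),("lamp_handle",138,180)]:
  for r in cams.regions_of("wrist",n)[:1]:
    m=r["pixels"]&(w[...,2]>lo)&(w[...,2]<hi)
    print(n,r["conf"],r["pixel"],pca(w[m]),np.percentile(w[m][:,2],[50,90]))
E
python3 d.py 427 120 240 99.4
```

```text
lamp 0.85 [326.5, 206.7] (array([416.7, 383.4]), np.float64(93.9), np.float64(70.1), np.float64(167.5)) [95.51823167 96.75283097]
lamp_handle 0.92 [326.4, 204.2] (array([423.4, 382.1]), np.float64(77.9), np.float64(16.8), np.float64(169.0)) [158.57398287 160.20158032]
t 8.53 at [416.4 385.6 250.9] [179.8  -0.3  78.4] F [-1.  -0.  -0.5] w 68.4 q7 [-0.36  0.15]
[-258.0, 63.9, 10.9] -0.367
```

View pics/w4.png

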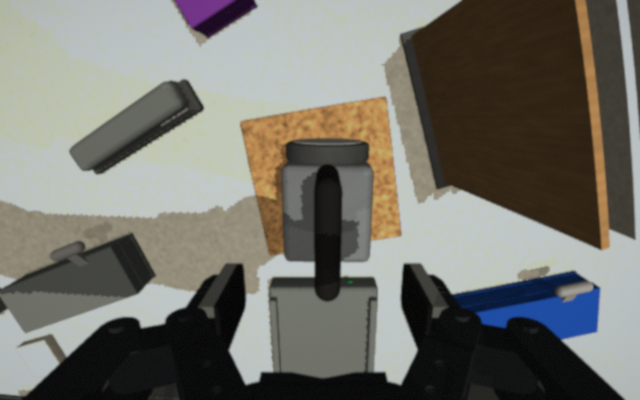

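Emit:
step_arm([
  [-258,57,0],
  [-258,57,0],
  [-258,57,0],
  [-258,57,0],
  [-258,57,0],
  [-258,57,20],
  [-258,57,50],
  [-258,57,50],
], yaw=[-0.37,-0.37,-0.37,-0.37,-0.37,-0.37,-0.37,-0.37], gripper=[0.6,0.6,0.6,0.6,0.6,0.6,0.6,0.6])

```text
clock: 9.2
eef_pos: [415.9, 112.1, 193.2]
tool_rot: [-3.13, 0.005, 1.73]
force: [-1.2, -0.4, -0.5]
width: 68.0
```

```bash
cat > bar.py <<'E'
# look with the wrist camera: fit case lid & bar near expected place
import sys
from fit import *
from scipy.spatial import cKDTree
def look(cx,cy,ang,name=None):
    im=cams.get_image("wrist"); w=cloud(im)
    if name: save(im,name)
    x=np.array([np.cos(np.radians(ang-90)),np.sin(np.radians(ang-90))]);y=np.array([-x[1],x[0]])
    q=w[...,:2]-[cx,cy]; a=q@x; b=q@y; z=w[...,2]
    rgb=im["frame"].astype(int)
    m=(a>-70)&(a<-31)&(b>5)&(b<80)&(z>50)&(z<70)
    L=(abs(a)<45)&(abs(b)<95)&(z>39)&(z<48)
    B=w[m]; 
    print("lid",*pca(w[L]),L.sum())
    if m.sum()>20: print("bar box centre",*pca(B),"ztop",np.percentile(B[:,2],[50,90]).round(1),m.sum())
    return im,w
if __name__=="__main__":
    a=sys.argv; look(*map(float,a[1:4]),a[4])
E
python3 bar.py 467 83 99.3 w5; python3 d.py 418.7 117.7 72 99.3
```

```text
lid [469.3  79.9] 153.7 55.5 98.0 11122
bar box centre [422.1 114.8] 36.3 11.4 99.5 ztop [58.7 60.2] 775
t 9.25 at [417.  116.1 195.3] [-1.796e+02  1.000e-01  9.930e+01] F [-0.1  0.3  0.8] w 68.4 q7 [0.2  0.79]
[1.3, 2.0, 123.3] 0.001
```

View pics/w5.png

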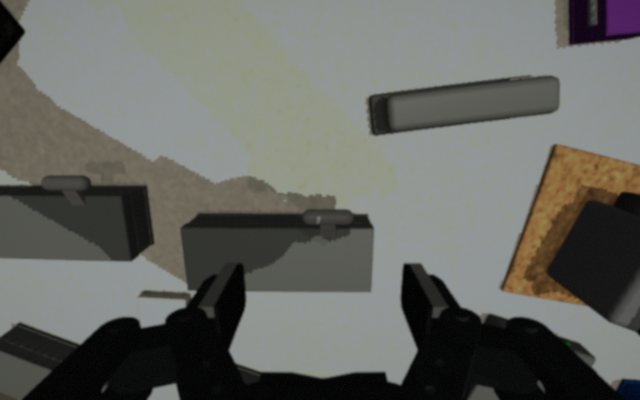

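```bash
python3 d.py 421.5 115.5 71 98.7
```

```text
t 9.25 at [417.  116.1 195.3] [-1.796e+02  1.000e-01  9.930e+01] F [-0.1  0.3  0.8] w 68.4 q7 [0.2  0.79]
[-1.3, 4.4, 124.3] 0.011
```

Emit:
step_arm([
  [-1,4,40],
  [-1,4,80],
  [-1,4,105],
  [-1,4,105],
  [-1,4,105],
  [-1,4,105],
], yaw=[0.01,0.01,0.01,0.01,0.01,0.01], gripper=[0.6,0.6,0.6,0.6,0.6,0.6])

```text
clock: 9.75
eef_pos: [424.2, 121.1, 94.3]
tool_rot: [3.139, -0.001, 1.73]
force: [-0.5, -0.7, 1.4]
width: 68.2
```

```bash
python3 d.py 421.5 115.5 71 98.7
```

```text
t 9.75 at [424.2 121.1  94.3] [ 1.799e+02 -1.000e-01  9.910e+01] F [-0.5 -0.7  1.4] w 68.2 q7 [0.02 0.55]
[-5.1, -3.5, 23.3] 0.007
```

Emit:
step_arm([
  [-5,-4,12],
  [-5,-4,23],
  [-5,-4,24],
  [-5,-4,24],
  [-5,-4,24],
], yaw=[0,0,0,0,0], gripper=[0.6,0.6,0.6,0.6,0.6])

```text
clock: 10.17
eef_pos: [421.3, 114.4, 70.3]
tool_rot: [3.139, -0.001, 1.728]
force: [1.1, -1.0, -0.5]
width: 68.3
```

```bash
python3 d.py 421.5 115.5 71 98.7;  python3 -c "
from h import *
save(cams.get_image('wrist'),'w6');save(cams.get_image('side'),'s6',4,(260,150,400,270))"; python3 d.py 421.5 115.5 71 98.7
```

```text
t 10.17 at [421.3 114.4  70.3] [179.8  -0.   99. ] F [ 1.1 -1.  -0.5] w 68.3 q7 [-0.02  0.48]
[1.0, 0.4, -0.7] 0.005
t 10.27 at [421.  114.2  70.1] [179.9  -0.   99. ] F [0.  0.7 0.3] w 68.5 q7 [-0.02  0.48]
[1.2, 0.7, -0.9] 0.005
```

View pics/w6.png

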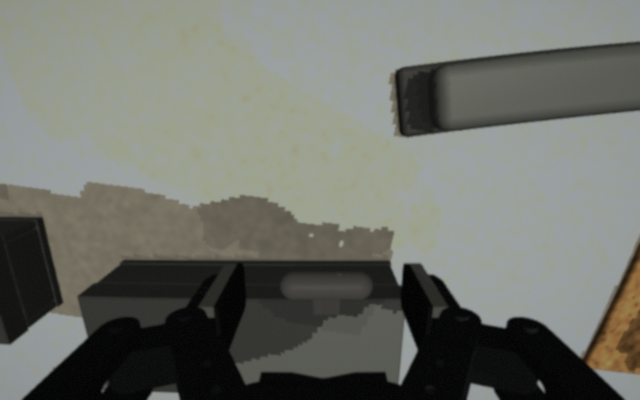

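View pics/s6.png

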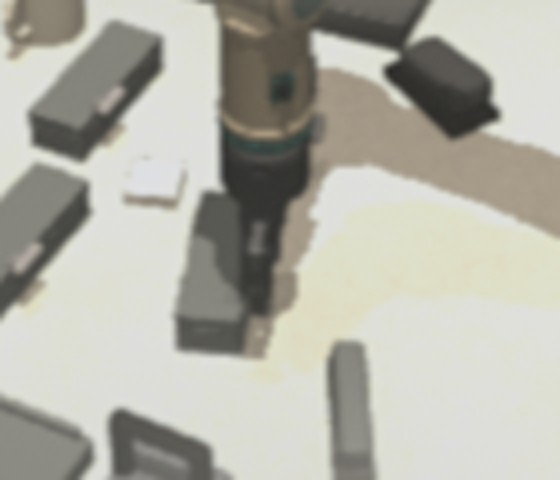

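Emit:
step_arm([
  [1,1,-1],
  [1,1,-1],
  [1,1,-1],
  [1,1,-1],
  [1,1,-1],
  [1,1,-1],
], yaw=[0,0,0,0,0,0], gripper=[-1,-1,-1,-1,-1,-1])

```text
clock: 10.77
eef_pos: [421.4, 115.6, 70.9]
tool_rot: [3.14, -0.001, 1.729]
force: [-1.4, -0.1, 10.9]
width: 35.5
```

Emit:
step_arm([
  [0,2,-6],
  [0,6,-14],
  [0,10,-20],
  [0,15,-26],
  [0,20,-31],
  [0,26,-36],
  [0,32,-40],
  [0,39,-44],
], yaw=[0,0,0,0,0,0,0,0], gripper=[-1,-1,-1,-1,-1,-1,-1,-1])

```text
clock: 11.43
eef_pos: [460.0, 120.8, 114.2]
tool_rot: [-3.141, 0.0, 1.728]
force: [0.3, 0.4, -5.2]
width: 35.1
```

```bash
python3 d.py 421.5 115.5 71 98.7;  python3 -c "
from h import *
save(cams.get_image('wrist'),'w7');save(cams.get_image('side'),'s7',4,(260,150,400,270))"; python3 d.py 421.5 115.5 71 98.7
```

```text
t 11.43 at [460.  120.8 114.2] [-180.    0.   99.] F [ 0.3  0.4 -5.2] w 35.1 q7 [0.1  0.66]
[0.8, -38.8, 43.2] 0.005
t 11.53 at [461.6 121.4 114.5] [ 1.798e+02 -1.000e-01  9.890e+01] F [ 1.  -0.1 -3.8] w 35.4 q7 [0.1  0.66]
[0.4, -40.6, 43.5] 0.004
```

View pics/w7.png

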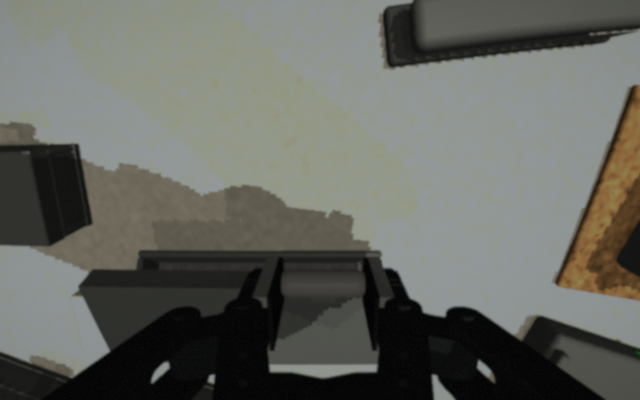

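View pics/s7.png

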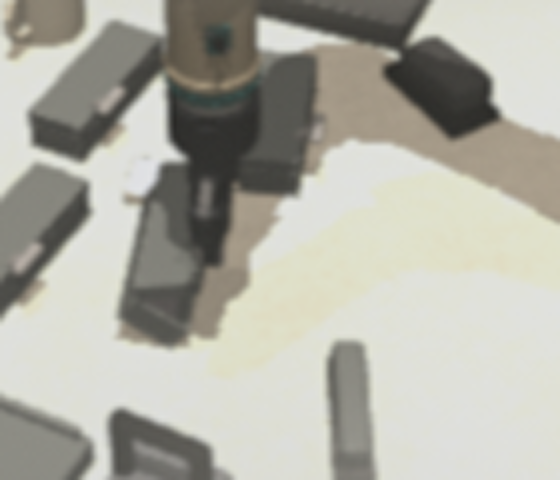

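```bash
python3 -c "
from h import *
im=cams.get_image('side');save(im,'s8',10,(285,185,335,245))
w=cloud(im)
for v in range(195,245,4): print(v,[tuple(int(a) if a==a else 0 for a in w[v,u]) for u in range(290,318,5)])
w=cloud(cams.get_image('wrist'))
for v in range(240,300,6): print(v,[tuple(int(a) if a==a else 0 for a in w[v,u]) for u in range(130,270,24)])
"; python3 d.py 421.5 115.5 71 98.7
```

```text
195 [(598, -24, 1), (574, -13, 17), (536, 37, 71), (516, 42, 81), (458, 164, 203), (443, 159, 202)]
199 [(594, -11, -5), (569, 1, 11), (529, 59, 73), (509, 64, 83), (492, 60, 84), (446, 148, 173)]
203 [(584, 16, 1), (554, 43, 33), (523, 79, 74), (506, 74, 73), (451, 188, 191), (436, 182, 189)]
207 [(578, 34, -1), (543, 76, 46), (516, 99, 75), (499, 97, 78), (452, 185, 170), (438, 175, 165)]
211 [(571, 54, 0), (536, 97, 48), (510, 119, 75), (492, 119, 80), (455, 176, 144), (441, 167, 139)]
215 [(566, 71, -4), (523, 135, 68), (504, 137, 75), (486, 137, 80), (465, 147, 95), (448, 147, 99)]
219 [(559, 92, -1), (518, 150, 65), (495, 164, 84), (479, 158, 83), (463, 153, 83), (474, 63, -6)]
223 [(538, 147, 36), (512, 168, 64), (496, 164, 65), (479, 160, 65), (463, 156, 66), (466, 89, 0)]
227 [(532, 167, 38), (514, 166, 42), (508, 131, 9), (489, 134, 17), (480, 106, -7), (462, 103, -4)]
231 [(538, 153, 3), (513, 169, 26), (496, 167, 29), (479, 164, 31), (472, 131, 0), (454, 130, 3)]
235 [(534, 166, -2), (516, 165, 1), (497, 166, 8), (484, 152, -3), (467, 147, -2), (448, 149, 5)]
239 [(526, 1
[... 531 characters left out ...]
490, 76, 23)]
264 [(520, -15, 1), (504, 13, 23), (501, 29, 24), (498, 45, 25), (496, 61, 24), (493, 77, 25)]
270 [(526, -16, 0), (513, 9, 16), (512, 24, 12), (510, 41, 11), (506, 59, 13), (503, 76, 14)]
276 [(485, 24, 75), (483, 36, 74), (481, 48, 73), (479, 61, 73), (477, 73, 73), (458, 90, 104)]
282 [(486, 26, 79), (483, 38, 79), (482, 50, 77), (480, 62, 78), (478, 74, 78), (458, 91, 109)]
288 [(486, 28, 84), (483, 41, 84), (482, 52, 83), (480, 64, 84), (478, 75, 82), (458, 92, 114)]
294 [(488, 29, 85), (488, 40, 83), (485, 53, 84), (483, 64, 83), (481, 76, 84), (457, 93, 120)]
t 11.63 at [459.9 121.  114. ] [180.  -0.  99.] F [ 1.4 -0.6 -3.4] w 35.4 q7 [0.09 0.66]
[0.5, -38.8, 43.0] 0.005
```

View pics/s8.png

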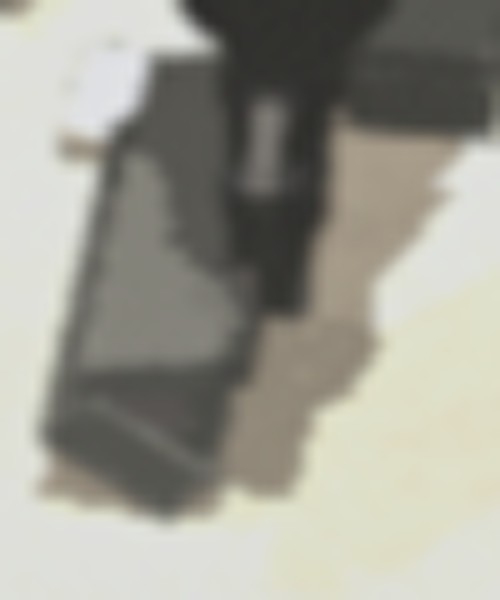

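The rigid pinch is dragging the case: it stands on its front edge, with the lid held level. I'll go back down along the same path and use a lighter pinch.

Emit:
step_arm([
  [0,-6,4],
  [0,-13,8],
  [0,-19,13],
  [0,-24,18],
  [0,-29,24],
  [0,-33,30],
  [0,-37,37],
  [0,-39,43],
], yaw=[0,0,0,0,0,0,0,0], gripper=[-1,-1,-1,-1,-1,-1,-1,-1])

```text
clock: 12.3
eef_pos: [420.0, 114.7, 70.5]
tool_rot: [-3.141, 0.0, 1.728]
force: [-1.1, -0.8, 3.4]
width: 35.5
```

```bash
python3 d.py 421.5 115.5 71 98.7;  python3 -c "
from h import *
save(cams.get_image('wrist'),'w9');save(cams.get_image('side'),'s9',6,(270,170,370,260))"; python3 bar.py 467 83 99.3 w9b;python3 d.py 421.5 115.5 71 98.7
```

```text
t 12.3 at [420.  114.7  70.5] [-180.    0.   99.] F [-1.1 -0.8  3.4] w 35.5 q7 [-0.02  0.48]
[0.6, 1.6, -0.5] 0.006
lid [440.5  66. ] 138.8 27.8 99.5 372
bar box centre [419.1 113.9] 58.8 19.5 99.0 ztop [58.7 66.4] 3878
t 12.45 at [420.5 114.8  70.6] [-179.9    0.    99. ] F [-0.3 -0.3  3.4] w 35.5 q7 [-0.02  0.48]
[0.6, 1.1, -0.4] 0.006
```

View pics/s9.png

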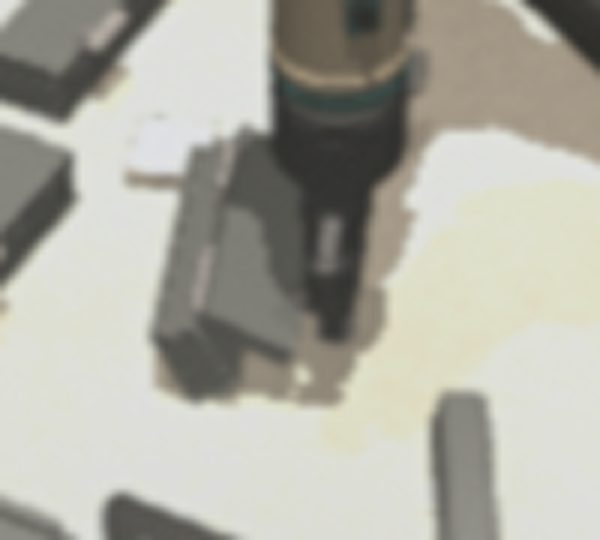

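View pics/w9.png

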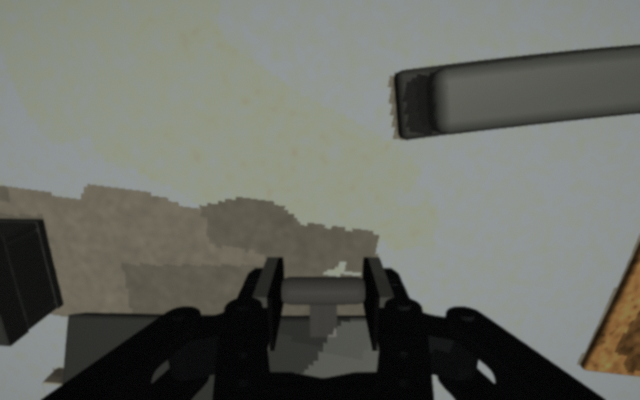

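```bash
cat > prof.py <<'E'
# cross-section of a case in its x-z plane, from side/top/wrist
import sys
from fit import *
cx,cy,ang=map(float,sys.argv[1:4]); name=sys.argv[4]; b0,b1=map(float,sys.argv[5:7])
x=np.array([np.cos(np.radians(ang-90)),np.sin(np.radians(ang-90))]);y=np.array([-x[1],x[0]])
S=6; W=170
img=np.full((600,800,3),255,np.uint8)
for c,col in [("top",(0,0,255)),("side",(255,0,0)),("wrist",(0,160,0))]:
    w=cloud(cams.get_image(c)); q=w[...,:2]-[cx,cy]; a=q@x;b=q@y;z=w[...,2]
    m=(abs(a)<120)&(b>b0)&(b<b1)&(z<140)
    for A,Z in zip(a[m],z[m]): cv2.circle(img,(int(400+A*3.3),int(540-Z*3.3)),2,col,-1)
for k in range(-100,101,50): cv2.putText(img,str(k),(int(400+k*3.3),580),0,.5,(0,0,0))
for k in range(0,141,20): cv2.line(img,(0,int(540-k*3.3)),(800,int(540-k*3.3)),(210,210,210),1);cv2.putText(img,str(k),(2,int(540-k*3.3)),0,.5,(0,0,0))
cv2.imwrite("pics/%s.png"%name,img)
E
python3 prof.py 469 81 98.7 p1 -75 0
```

```text
(no output)
```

View pics/p1.png

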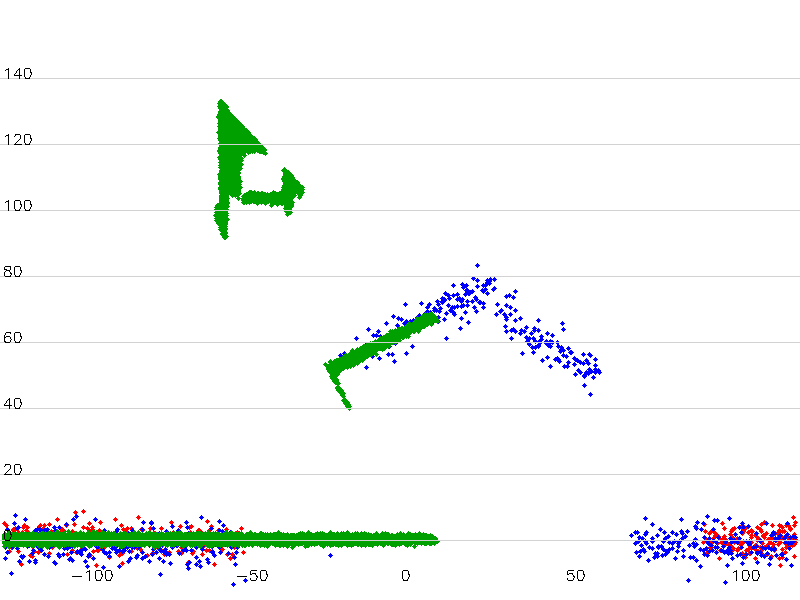

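Emit:
step_arm([
  [0,5,0],
  [0,10,0],
  [0,15,0],
  [0,20,0],
  [0,25,0],
  [0,30,0],
  [0,34,0],
  [0,34,0],
], yaw=[0,0,0,0,0,0,0,0], gripper=[-1,-1,-1,-1,-1,-1,-1,-1])

```text
clock: 13.27
eef_pos: [456.2, 120.4, 71.0]
tool_rot: [3.14, -0.001, 1.727]
force: [3.1, -0.1, -0.5]
width: 35.3
```

```bash
python3 prof.py 469 81 98.7 p2 -75 0; python3 d.py 421.5 115.5 71 98.7
```

```text
t 13.42 at [454.8 120.2  70.9] [180.  -0.  99.] F [ 1.9 -0.1  0.3] w 35.1 q7 [0.02 0.56]
[0.6, -33.6, -0.1] 0.005
```

View pics/p2.png

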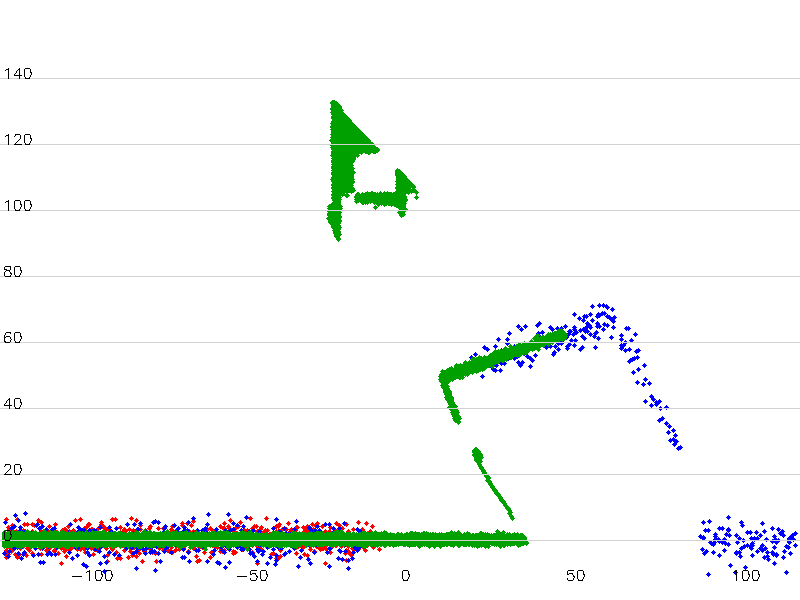

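Emit:
step_arm([
  [0,5,0],
  [0,10,0],
  [0,15,0],
  [0,20,0],
  [0,25,0],
  [0,29,0],
  [0,29,0],
  [0,29,0],
], yaw=[0,0,0,0,0,0,0,0], gripper=[-1,-1,-1,-1,-1,-1,-1,-1])

```text
clock: 14.08
eef_pos: [483.0, 124.6, 71.0]
tool_rot: [-3.141, 0.0, 1.727]
force: [-2.1, -0.7, 3.0]
width: 35.7
```

```bash
python3 prof.py 469 81 98.7 p3 -75 0; python3 d.py 421.5 115.5 71 98.7
```

```text
t 14.23 at [483.  124.6  71.1] [-180.    0.   99.] F [-1.9 -0.4  3.4] w 35.6 q7 [0.05 0.62]
[0.7, -62.2, 0.1] 0.005
```

View pics/p3.png

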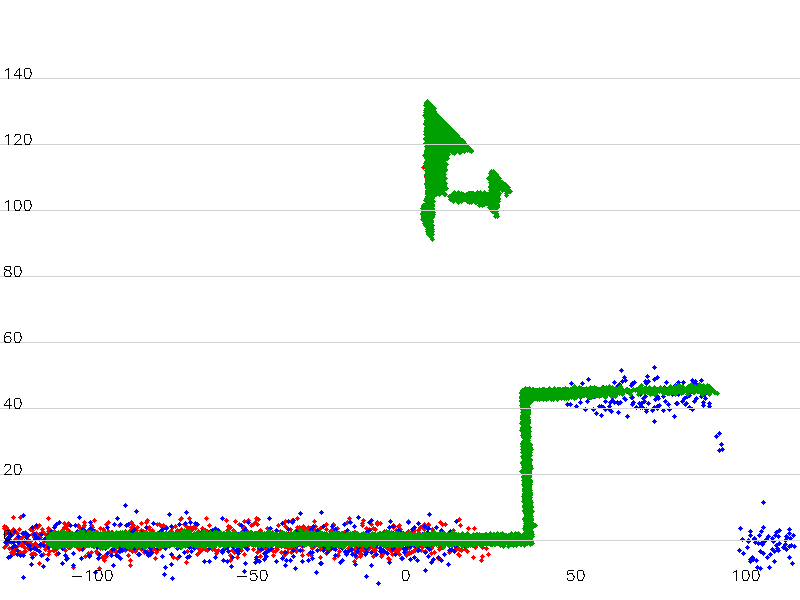

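Emit:
step_arm([
  [0,0,0],
  [0,0,0],
  [0,0,0],
  [0,0,0],
  [0,0,-20],
  [0,0,-50],
  [-20,30,-70],
  [-42,65,-70],
], yaw=[0,0,0,0,0,0,0,0], gripper=[0.6,0.6,0.6,0.6,0.6,0.6,0.6,0.6])

```text
clock: 14.9
eef_pos: [555.0, 95.8, 145.5]
tool_rot: [3.137, -0.002, 1.734]
force: [1.8, 2.0, -0.4]
width: 68.5
```

```bash
python3 - <<'E'
from fit import *
im=cams.get_image("wrist"); save(im,"w10")
for c in ("top","wrist"):
    im=cams.get_image(c); w=cloud(im)
    for r in cams.regions_of(c,"case_a"):
        m=r["pixels"]&(w[...,2]>38)&(w[...,2]<49)
        if m.sum()>100: print(c,r["conf"],r["pixel"],*pca(w[m]))
E
python3 d.py 421.5 115.5 71 98.7
```

```text
top 0.83 [378.4, 225.5] [467.1 -84.2] 71.2 54.1 98.0
top 0.81 [317.5, 202.3] [533.5  90.9] 152.7 55.7 99.0
top 0.78 [156.7, 179.5] [607.1 572.5] 151.2 58.4 90.0
wrist 0.78 [55.3, 291.7] [662.7 -97.8] 89.4 56.0 78.0
wrist 0.76 [330.9, 181.8] [535.3  89.9] 153.1 56.2 99.0
wrist 0.73 [314.7, 334.9] [658.6 104.5] 126.8 53.2 78.0
wrist 0.56 [75.8, 50.8] [472.  -84.9] 73.9 50.9 96.5
t 15.15 at [553.5  93.2 140.5] [-179.9   -0.    99. ] F [ 0.   0.2 -0.6] w 68.4 q7 [0.21 0.89]
[42.6, -126.9, 69.5] 0.005
```

View pics/w10.png

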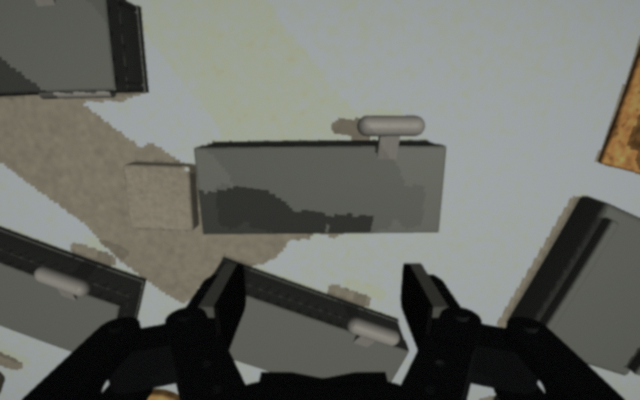

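```bash
python3 d.py 579 97.5 40 99
```

```text
t 15.15 at [553.5  93.2 140.5] [-179.9   -0.    99. ] F [ 0.   0.2 -0.6] w 68.4 q7 [0.21 0.89]
[0.3, 25.9, 100.5] -0.0
```

Emit:
step_arm([
  [0,26,0],
  [0,26,30],
  [0,26,65],
  [0,26,95],
  [0,26,99],
  [0,26,99],
  [0,26,99],
], yaw=[0,0,0,0,0,0,0], gripper=[0.6,0.6,0.6,0.6,0.6,0.6,0.6])

```text
clock: 15.73
eef_pos: [579.5, 98.7, 42.9]
tool_rot: [3.141, -0.001, 1.73]
force: [0.6, 0.4, 0.5]
width: 68.2
```

```bash
python3 - <<'E'
from fit import *
im=cams.get_image("wrist"); save(im,"w11");save(cams.get_image('side'),'s11',5,(240,160,380,260))
E
python3 d.py 579 97.5 40 99
```

```text
t 15.83 at [580.6  98.3  43.9] [179.8  -0.   99. ] F [-1.1 -0.2  1.4] w 68.3 q7 [0.14 0.81]
[-0.6, -1.8, 3.9] 0.001
```

View pics/w11.png

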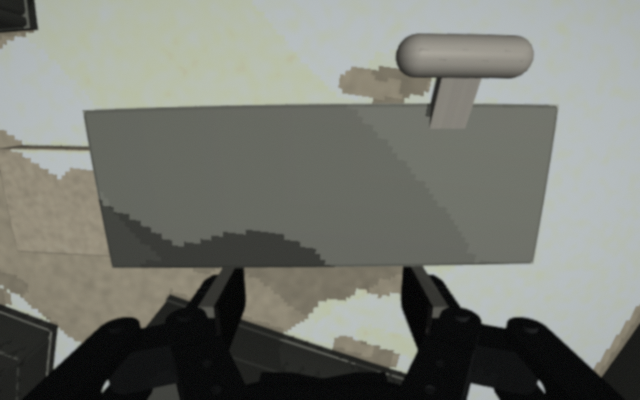

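Emit:
step_arm([
  [0,-2,6],
  [0,-8,6],
  [0,-18,6],
  [0,-28,6],
  [0,-38,6],
  [0,-48,6],
  [0,-58,6],
  [0,-66,6],
], yaw=[0,0,0,0,0,0,0,0], gripper=[0.6,0.6,0.6,0.6,0.6,0.6,0.6,0.6])

```text
clock: 16.5
eef_pos: [514.7, 87.2, 36.8]
tool_rot: [3.139, -0.0, 1.728]
force: [2.4, 1.0, -0.2]
width: 68.3
```

```bash
python3 - <<'E'
from fit import *
for c in ("top","wrist"):
    im=cams.get_image(c); w=cloud(im); save(im,"z12"+c)
    for r in cams.regions_of(c,"case_a"):
        m=r["pixels"]&(w[...,2]>38)&(w[...,2]<49)
        if m.sum()>100: print(c,r["conf"],r["pixel"],*pca(w[m]))
E
python3 d.py 508.8 87.7 38 99
```

```text
top 0.93 [300.8, 153.1] [668.4  95.7] 151.9 54.5 90.0
top 0.88 [237.9, 328.6] [165.7 302.1] 151.8 56.5 17.0
top 0.78 [155.1, 176.9] [607.1 572.5] 153.0 58.0 89.0
top 0.69 [319.1, 220.0] [473.3  82. ] 153.1 55.9 98.0
top 0.65 [276.3, 269.1] [320.1 206. ] 113.4 27.1 107.0
top 0.55 [374.0, 147.3] [ 684.7 -103.9] 106.7 28.3 92.5
t 16.7 at [514.4  86.9  36.3] [-180.    0.   99.] F [ 0.7  0.8 -0.6] w 68.3 q7 [0.11 0.68]
[1.7, -5.4, -1.7] 0.0
```

Emit:
step_arm([
  [0,-3,0],
  [0,-5,0],
  [0,-5,0],
  [0,-2,-10],
  [0,10,-50],
  [0,10,-90],
  [0,10,-110],
  [0,10,-110],
], yaw=[0,0,0,0,0,0,0,0], gripper=[0.6,0.6,0.6,0.6,0.6,0.6,0.6,0.6])

```text
clock: 17.37
eef_pos: [526.5, 89.7, 150.0]
tool_rot: [3.135, -0.001, 1.728]
force: [1.0, -0.7, -0.6]
width: 68.3
```

```bash
python3 - <<'E'
from fit import *
for c in ("top","wrist"):
    im=cams.get_image(c); w=cloud(im); save(im,"z13"+c)
    for r in cams.regions_of(c,"case_a"):
        m=r["pixels"]&(w[...,2]>38)&(w[...,2]<49)
        if m.sum()>100: print(c,r["conf"],r["pixel"],*pca(w[m]))
E
python3 bar.py 469 81.5 99 z14
```

```text
top 0.97 [237.4, 330.6] [165.7 302.2] 151.7 56.6 17.0
top 0.96 [373.9, 224.9] [465.1 -73.4] 56.0 50.4 10.5
top 0.95 [156.4, 178.0] [607.  572.6] 153.1 58.0 89.5
top 0.84 [319.8, 222.5] [469.   81.2] 153.0 56.2 100.0
top 0.66 [392.5, 154.3] [ 663.9 -128.6] 152.3 42.9 76.5
wrist 0.88 [299.1, 347.3] [646.4  79.1] 90.3 40.7 78.5
wrist 0.86 [46.7, 311.8] [ 658.  -121.3] 66.7 55.9 77.5
wrist 0.68 [333.3, 131.9] [470.9  80.3] 153.0 55.8 99.5
wrist 0.64 [70.4, 91.5] [469.7 -90.5] 83.8 55.8 98.5
lid [470.8  80.2] 153.0 55.6 99.5 23761
bar box centre [424.5 114.7] 35.6 13.7 96.0 ztop [58.6 60.1] 1575
```

View pics/z13top.png

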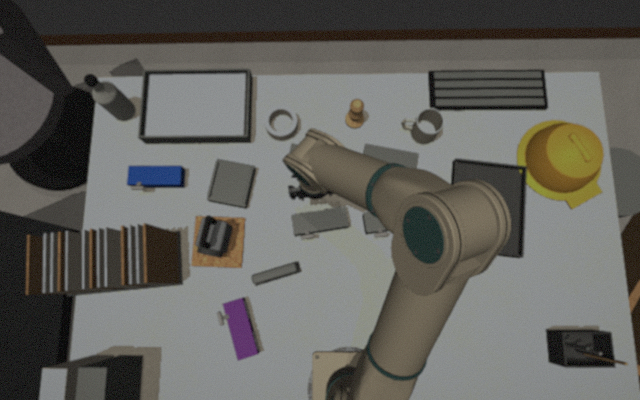

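View pics/z13wrist.png

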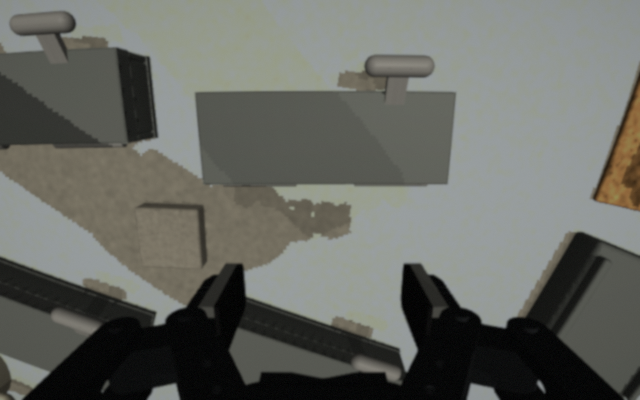

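```bash
python3 - <<'E'
from fit import *
s=ctrl.read_state(); p=np.array(s["eef_pos"]); im=cams.get_image("wrist")
from scipy.spatial.transform import Rotation as R
Rm=R.from_euler("xyz",s["tool_rot"]).as_matrix()
T=np.array(im["cam_to_world"])
for k in (0,6,10,12,15,17,20,25,30):
    for wx in (-34,34):
        print(k,wx,[proj(im,p+Rm@np.array([wx,yy,k]))[0].round(0).tolist() for yy in (-11,0,11)])
w=cloud(im)
for (u,v) in [(240,266),(238,290),(225,270),(232,320),(406,266),(412,300),(425,270)]:
    print(u,v,(Rm.T@(w[v,u]-p)).round(1))
E
```

```text
0 -34 [[235.0, 277.0], [237.0, 303.0], [239.0, 327.0]]
0 34 [[415.0, 277.0], [412.0, 303.0], [410.0, 327.0]]
6 -34 [[238.0, 270.0], [240.0, 295.0], [242.0, 318.0]]
6 34 [[411.0, 270.0], [409.0, 295.0], [407.0, 318.0]]
10 -34 [[241.0, 266.0], [243.0, 290.0], [245.0, 313.0]]
10 34 [[408.0, 266.0], [407.0, 290.0], [405.0, 313.0]]
12 -34 [[242.0, 264.0], [244.0, 288.0], [246.0, 310.0]]
12 34 [[407.0, 264.0], [405.0, 288.0], [404.0, 310.0]]
15 -34 [[243.0, 261.0], [245.0, 284.0], [247.0, 307.0]]
15 34 [[406.0, 261.0], [404.0, 284.0], [402.0, 307.0]]
17 -34 [[244.0, 259.0], [246.0, 282.0], [248.0, 304.0]]
17 34 [[405.0, 259.0], [403.0, 282.0], [401.0, 304.0]]
20 -34 [[246.0, 256.0], [248.0, 279.0], [249.0, 301.0]]
20 34 [[403.0, 256.0], [401.0, 279.0], [400.0, 301.0]]
25 -34 [[248.0, 251.0], [250.0, 274.0], [251.0, 295.0]]
25 34 [[401.0, 251.0], [399.0, 274.0], [397.0, 295.0]]
30 -34 [[251.0, 247.0], [252.0, 269.0], [253.0, 290.0]]
30 34 [[398.0, 247.0], [397.0, 269.0], [395.0, 290.0]]
240 266 [-34.7 -10.1  11.7]
238 290 [-35.   -1.9   6.5]
225 270 [-39.7 -10.5   7.2]
232 320 [-35.3   4.9  -4.4]
406 266 [33.6 -9.8 12.4]
412 300 [33.7 -1.3 -0.2]
425 270 [ 40.2 -10.1   7.8]
```

```bash
python3 d.py 422.5 115.2 100 99.3
```

```text
t 17.67 at [523.4  88.3 144.6] [-179.8    0.    99. ] F [0.2 0.3 0.8] w 68.4 q7 [0.23 0.86]
[42.4, -95.4, 44.6] -0.005
```

Emit:
step_arm([
  [16,-36,0],
  [32,-72,10],
  [42,-95,30],
  [42,-95,44],
  [42,-95,44],
  [42,-95,44],
], yaw=[0,0,0,0,0,0], gripper=[0.6,0.6,0.6,0.6,0.6,0.6])

```text
clock: 18.17
eef_pos: [423.7, 115.4, 101.3]
tool_rot: [-3.14, 0.0, 1.729]
force: [1.0, 0.1, 0.2]
width: 68.3
```

```bash
python3 bar.py 470 81 99.4 z15; python3 d.py 422.5 115.2 66 99.3
```

```text
lid [469.1  80.7] 153.8 55.7 97.5 17812
bar box centre [424.2 115.2] 36.0 14.6 99.5 ztop [58.6 60.2] 1772
t 18.22 at [424.7 115.6 101.8] [-180.   -0.   99.] F [ 0.4 -0.6  0.6] w 68.7 q7 [0.05 0.57]
[-0.0, -2.2, 35.8] -0.005
```

Emit:
step_arm([
  [0,-1,20],
  [0,-1,34],
  [0,-1,35],
  [0,-1,35],
  [0,-1,35],
  [0,-1,35],
  [0,-1,35],
  [0,-1,35],
], yaw=[0,0,0,0,0,0,0,0], gripper=[0.6,0.6,0.6,-0.05,-0.05,-0.05,-0.05,-0.05])

```text
clock: 18.88
eef_pos: [423.8, 115.7, 67.7]
tool_rot: [3.14, -0.001, 1.728]
force: [-0.1, 1.8, 1.0]
width: 40.6
```

Emit:
step_arm([
  [0,0,0],
  [0,0,0],
  [0,0,0],
], yaw=[0,0,0], gripper=[-0.12,-0.12,-0.12])

```text
clock: 19.13
eef_pos: [423.7, 116.0, 67.8]
tool_rot: [3.14, -0.001, 1.728]
force: [-1.0, 1.1, 6.2]
width: 37.7
```

Emit:
step_arm([
  [0,0,0],
  [0,0,4],
  [0,0,4],
  [0,0,4],
  [0,0,4],
  [0,0,4],
  [0,0,4],
], yaw=[0,0,0,0,0,0,0], gripper=[0.0,0.0,0.0,-0.12,-0.12,-0.12,-0.12])

```text
clock: 19.72
eef_pos: [422.7, 115.2, 62.9]
tool_rot: [-3.141, -0.0, 1.728]
force: [-1.4, 1.3, 1.4]
width: 38.1
```

Emit:
step_arm([
  [0,0,0],
  [0,1,-3],
  [0,2,-6],
  [0,4,-10],
  [0,6,-14],
  [0,8,-17],
  [0,8,-17],
], yaw=[0,0,0,0,0,0,0], gripper=[-0.14,-0.14,-0.14,-0.14,-0.14,-0.14,-0.14])

```text
clock: 20.3
eef_pos: [431.7, 116.4, 80.6]
tool_rot: [3.14, -0.0, 1.727]
force: [-0.0, 0.7, -2.0]
width: 37.1
```

```bash
python3 prof.py 469.5 81 99.3 p4 -75 0; python3 d.py 422.5 115.2 66 99.3
```

```text
t 20.45 at [431.4 116.4  80.1] [180.  -0.  99.] F [ 0.4  1.8 -0.9] w 37.3 q7 [0.02 0.52]
[0.2, -8.9, 14.1] -0.006
```

View pics/p4.png

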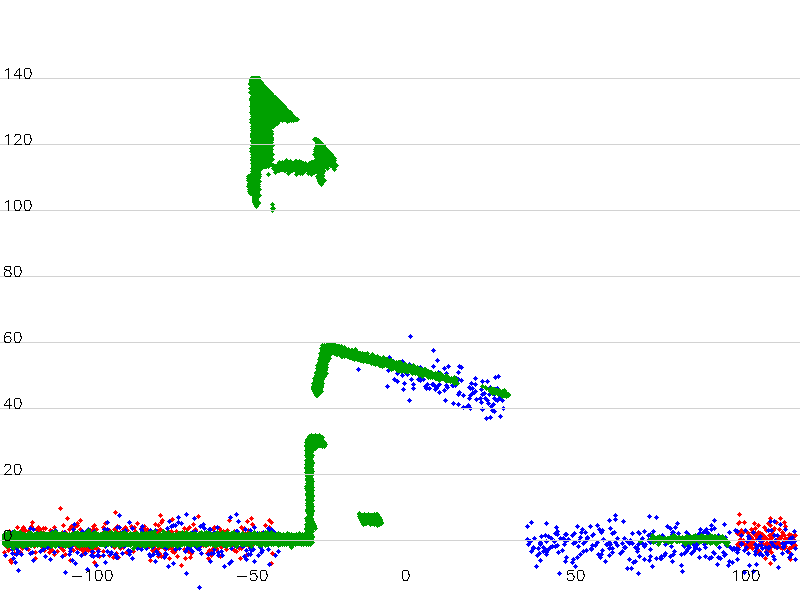

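Emit:
step_arm([
  [0,3,-4],
  [0,6,-8],
  [0,10,-12],
  [0,14,-16],
  [0,19,-20],
  [0,24,-23],
  [0,30,-26],
  [0,31,-27],
], yaw=[0,0,0,0,0,0,0,0], gripper=[-0.14,-0.14,-0.14,-0.14,-0.14,-0.14,-0.14,-0.14])

```text
clock: 21.12
eef_pos: [463.1, 121.2, 107.4]
tool_rot: [3.14, -0.0, 1.727]
force: [0.0, 0.2, -4.1]
width: 37.3
```

```bash
python3 prof.py 469.5 81 99.3 p5 -75 0; python3 d.py 422.5 115.2 66 99.3
```

```text
t 21.27 at [461.9 121.1 107.1] [180.   0.  99.] F [ 0.1  0.2 -2.2] w 37.1 q7 [0.09 0.64]
[0.3, -39.8, 41.1] -0.006
```

View pics/p5.png

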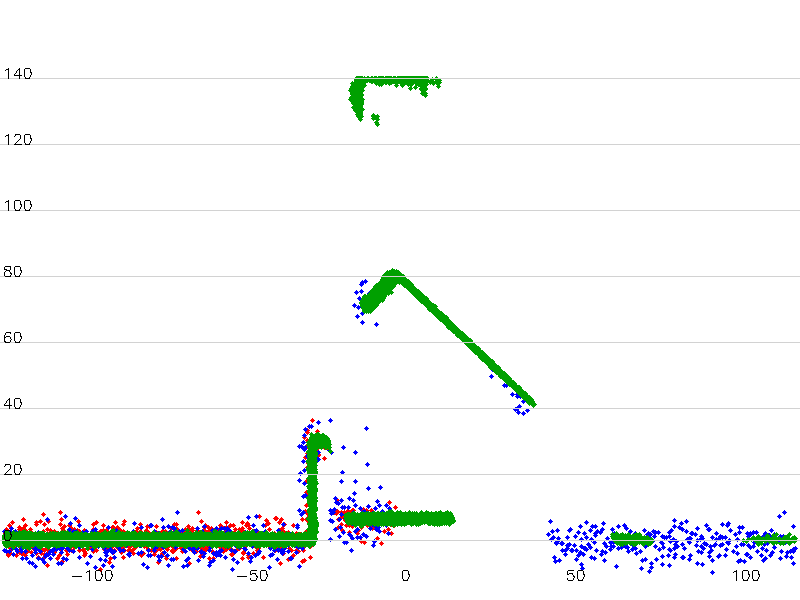

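Emit:
step_arm([
  [0,0,0],
  [0,0,0],
  [0,0,0],
  [0,0,0],
  [0,0,0],
  [0,0,0],
  [0,0,0],
  [0,0,0],
], yaw=[0,0,0,0,0,0,0,0], gripper=[0.2,0.2,0.2,0.2,0.2,0.2,0.2,0.2])

```text
clock: 21.93
eef_pos: [461.6, 121.3, 107.0]
tool_rot: [3.142, -0.0, 1.728]
force: [0.0, 0.5, -0.3]
width: 51.3
```

```bash
python3 prof.py 469.5 81 99.3 p6 -75 0; python3 d.py 422.5 115.2 66 99.3; python3 -c "
from h import *
save(cams.get_image('wrist'),'z16')"
```

```text
t 22.08 at [461.6 121.2 107. ] [180.   0.  99.] F [-0.3  0.3 -0.3] w 51.1 q7 [0.09 0.64]
[0.2, -39.6, 41.0] -0.005
```

View pics/p6.png

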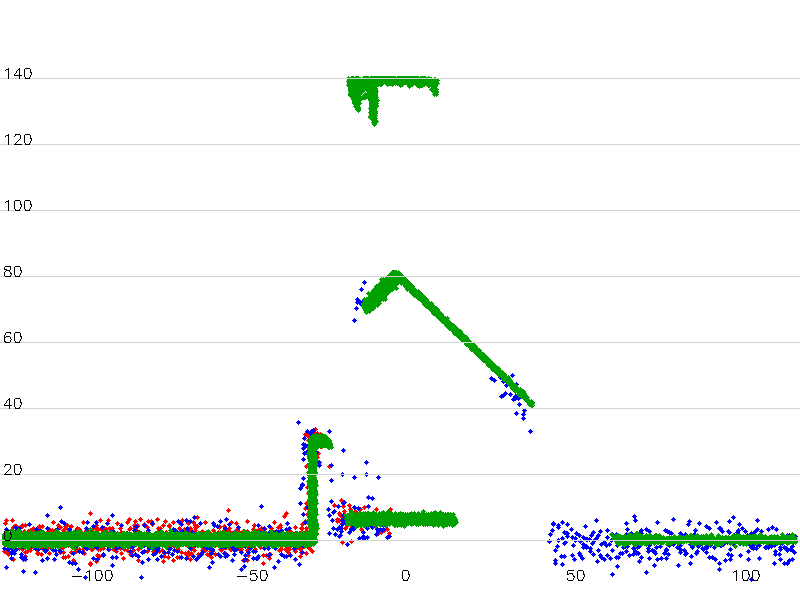

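View pics/z16.png

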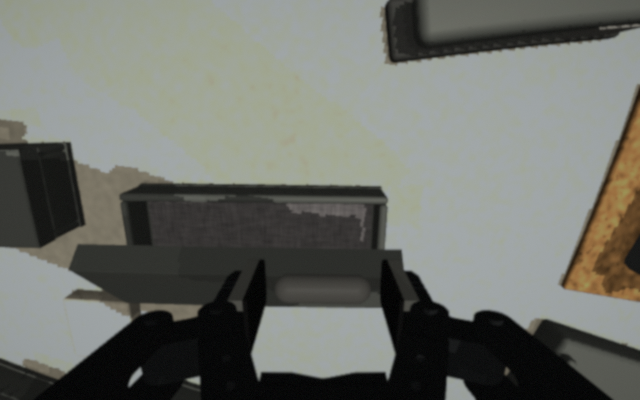

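Emit:
step_arm([
  [0,0,0],
  [0,0,0],
  [0,0,0],
  [0,7,-3],
  [0,14,-5],
  [0,22,-6],
  [0,29,-7],
  [0,37,-7],
], yaw=[0,0,0,0,0,0,0,0], gripper=[-0.14,-0.14,-0.14,-0.14,-0.14,-0.14,-0.14,-0.14])

```text
clock: 22.8
eef_pos: [499.2, 126.7, 114.2]
tool_rot: [3.141, 0.0, 1.727]
force: [-1.4, -2.4, 1.6]
width: 37.5
```

Emit:
step_arm([
  [0,7,1],
  [0,14,2],
  [0,21,4],
  [0,28,7],
  [0,29,8],
  [0,29,8],
], yaw=[0,0,0,0,0,0], gripper=[-0.14,-0.14,-0.14,-0.14,-0.14,-0.14])

```text
clock: 23.3
eef_pos: [530.5, 131.8, 106.9]
tool_rot: [3.136, -0.0, 1.727]
force: [2.2, -2.7, 8.2]
width: 37.4
```

```bash
python3 prof.py 469.5 81 99.3 p7 -75 0; python3 d.py 422.5 115.2 66 99.3
```

```text
t 23.45 at [530.  131.7 107.1] [179.7   0.   99. ] F [ 2.3 -1.9  8.1] w 37.2 q7 [0.11 0.74]
[0.4, -108.7, 41.1] -0.006
```

View pics/p7.png

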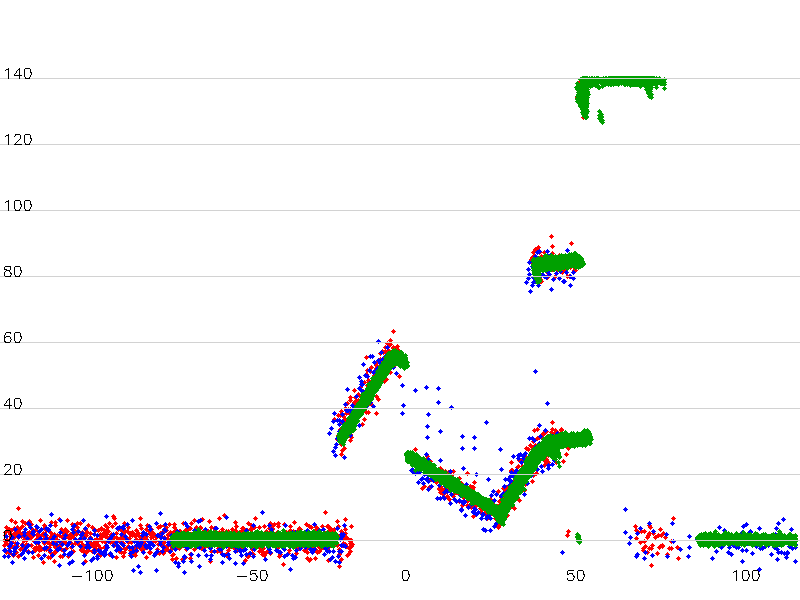

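Emit:
step_arm([
  [0,-5,-2],
  [0,-10,-4],
  [0,-15,-6],
  [0,-22,-7],
  [0,-29,-8],
  [0,-36,-8],
  [0,-36,-8],
  [0,-36,-8],
], yaw=[0,0,0,0,0,0,0,0], gripper=[-0.14,-0.14,-0.14,-0.14,-0.14,-0.14,-0.14,-0.14])

```text
clock: 24.12
eef_pos: [490.8, 126.1, 113.7]
tool_rot: [-3.141, -0.0, 1.729]
force: [0.7, -0.6, -2.3]
width: 37.2
```

```bash
python3 prof.py 469.5 81 99.3 p8 -75 0; python3 d.py 422.5 115.2 66 99.3
```

```text
t 24.27 at [491.2 126.2 113.7] [-180.   -0.   99.] F [ 0.4 -0.8 -3.1] w 37.2 q7 [0.11 0.7 ]
[-0.1, -69.6, 47.7] -0.005
```

View pics/p8.png

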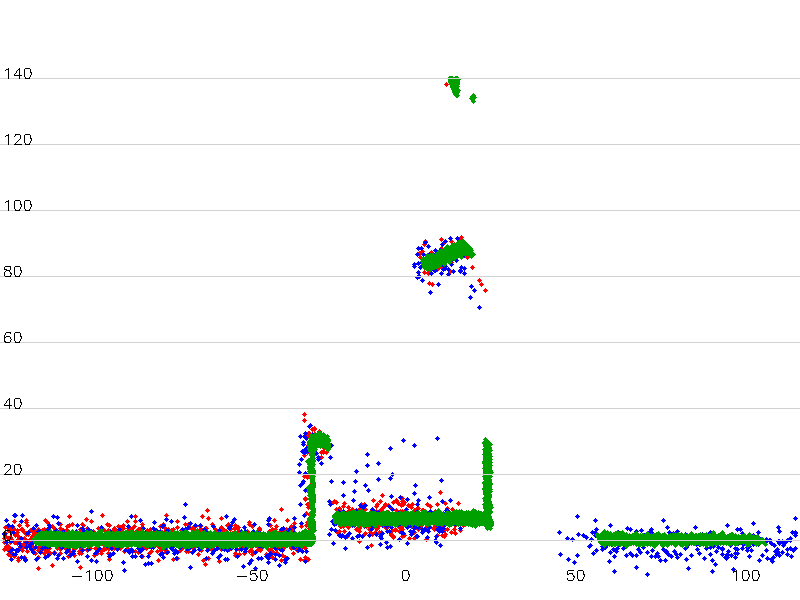

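Emit:
step_arm([
  [0,0,0],
  [0,0,0],
  [0,0,0],
  [0,0,-15],
  [0,0,-40],
  [-15,-25,-45],
  [-30,-50,-45],
  [-42,-68,-35],
], yaw=[0,0,0,0,0,0,0,0], gripper=[0.2,0.2,0.2,0.2,0.2,-1,-1,-1])

```text
clock: 24.93
eef_pos: [429.9, 73.2, 150.4]
tool_rot: [3.139, 0.001, 1.728]
force: [-0.4, -1.0, -0.6]
width: 15.2
```

Emit:
step_arm([
  [0,0,20],
  [0,0,45],
  [0,0,52],
  [0,0,52],
  [0,10,52],
  [0,20,52],
  [0,30,52],
  [0,38,52],
], yaw=[0,0,0,0,0,0,0,0], gripper=[-1,-1,-1,-1,-1,-1,-1,-1])

```text
clock: 25.6
eef_pos: [469.5, 80.6, 98.1]
tool_rot: [3.14, -0.001, 1.728]
force: [-1.5, -0.3, 1.8]
width: 0.1
```

```bash
python3 prof.py 469.5 81 99.3 p9 -75 -20; python3 d.py 469.5 81 98 99.3
```

```text
t 25.75 at [468.7  80.1  97.6] [179.9  -0.   99. ] F [ 0.  -0.6  0.5] w 0.1 q7 [0.17 0.7 ]
[0.7, 0.9, -0.4] -0.005
```

View pics/p9.png

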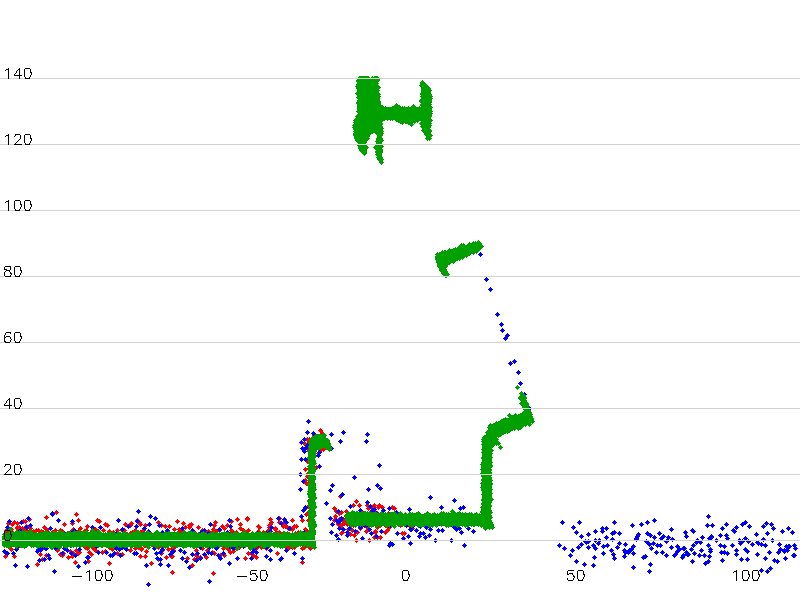

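Lid at about 1.25 rad and the base hasn't moved. I'll keep pushing, about 26 mm more.

Emit:
step_arm([
  [0,4,0],
  [0,8,0],
  [0,12,0],
  [0,16,0],
  [0,20,0],
  [0,24,0],
  [0,26,0],
  [0,26,0],
], yaw=[0,0,0,0,0,0,0,0], gripper=[-1,-1,-1,-1,-1,-1,-1,-1])

```text
clock: 26.42
eef_pos: [494.5, 84.0, 96.9]
tool_rot: [3.141, -0.0, 1.728]
force: [-0.1, 0.1, 0.4]
width: -0.2
```

```bash
python3 prof.py 469.5 81 99.3 p10 -75 -20; python3 d.py 469.5 81 98 99.3
```

```text
t 26.57 at [493.9  84.   97. ] [180.  -0.  99.] F [ 0.   0.  -0.9] w 0.2 q7 [0.18 0.74]
[0.9, -24.5, -1.0] -0.005
```

View pics/p10.png

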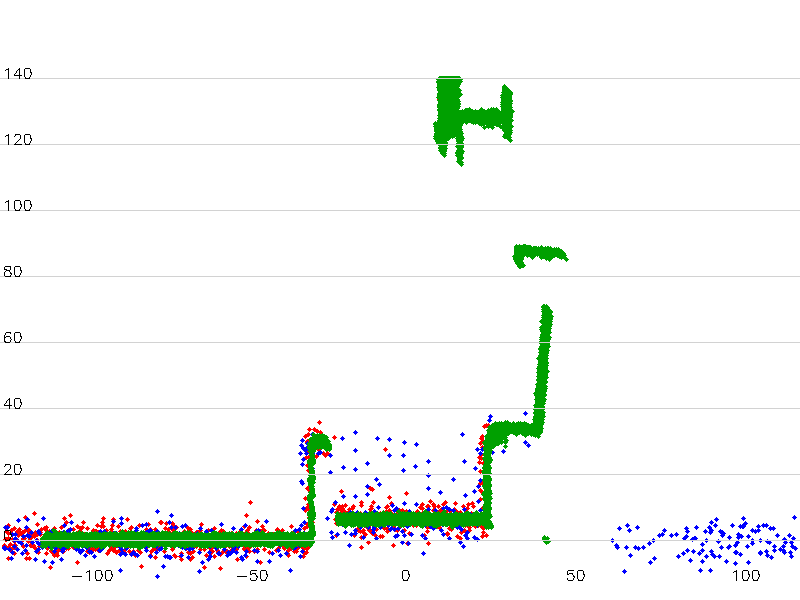

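Emit:
step_arm([
  [0,3,0],
  [0,6,0],
  [0,6,0],
  [0,-10,0],
  [0,-15,-20],
  [0,-15,-60],
  [0,-15,-95],
  [0,-15,-100],
], yaw=[0,0,0,0,0,0,0,0], gripper=[-1,-1,-1,-1,-1,-1,-1,-1])

```text
clock: 27.23
eef_pos: [481.7, 83.2, 201.9]
tool_rot: [3.133, -0.001, 1.728]
force: [0.3, 0.2, -0.0]
width: 0.2
```

```bash
python3 prof.py 469.5 81 99.3 p11 -75 -20; python3 - <<'E'
from fit import *
im=cams.get_image("top"); save(im,"t20"); w=cloud(im)
for r in cams.regions_of("top","case_a"):
    m=r["pixels"]&(w[...,2]>38)&(w[...,2]<49)
    if m.sum()>100: print(r["conf"],r["pixel"],*pca(w[m]))
E
python3 d.py 427 -92 150 99.5
```

```text
0.94 [389.4, 158.9] [ 655.9 -126.3] 153.5 56.8 78.5
0.92 [239.2, 328.7] [166.3 301.7] 150.2 56.0 16.5
0.63 [155.5, 176.9] [607.1 571.5] 149.6 57.8 88.0
0.53 [297.0, 152.3] [668.9 147.2] 57.3 48.6 162.0
t 27.48 at [478.4  80.9 196. ] [-179.9    0.    99. ] F [-0.4 -0.5  0.4] w 0.2 q7 [0.3  0.89]
[-162.8, -77.8, 46.0] -0.009
```

View pics/p11.png

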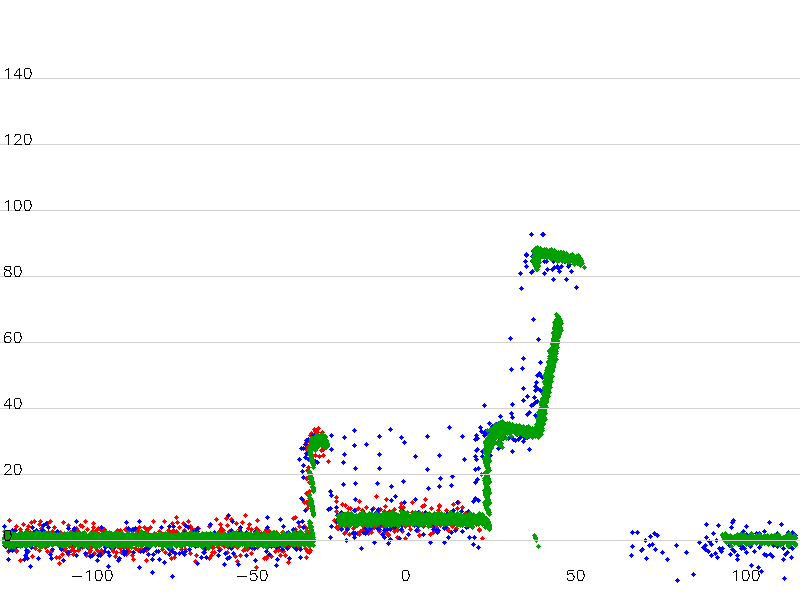

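View pics/t20.png

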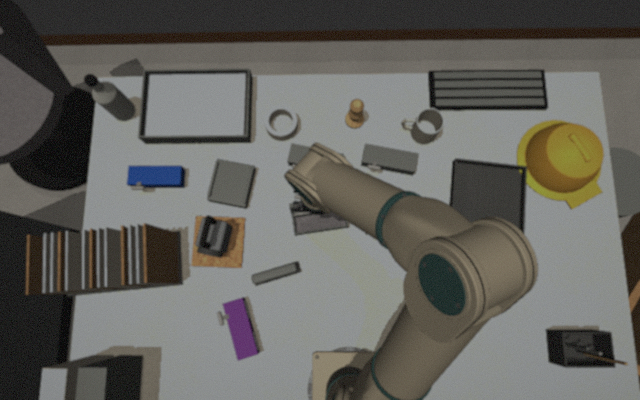

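Emit:
step_arm([
  [-40,-20,0],
  [-80,-40,0],
  [-120,-60,0],
  [-163,-78,0],
  [-163,-78,20],
  [-163,-78,46],
  [-163,-78,46],
], yaw=[0,0,0,0,0,0,0], gripper=[0.6,0.6,0.6,0.6,0.6,0.6,0.6])

```text
clock: 28.07
eef_pos: [423.9, -93.3, 147.1]
tool_rot: [-3.133, -0.003, 1.725]
force: [-0.8, 0.7, 0.8]
width: 68.5
```

```bash
python3 bar.py 472.5 -125 99.5 z21;  python3 d.py 424.2 -90.5 64 99.3
```

```text
lid [ 474.5 -128.3] 153.9 55.9 97.5 14054
bar box centre [427.3 -93.3] 35.9 10.6 99.0 ztop [58.8 60.2] 1059
t 28.12 at [425.2 -91.8 148.8] [-1.797e+02 -1.000e-01  9.900e+01] F [-0.2  0.4 -0.3] w 68.5 q7 [0.64 1.13]
[1.4, -0.8, 84.8] -0.005
```

View pics/z21.png

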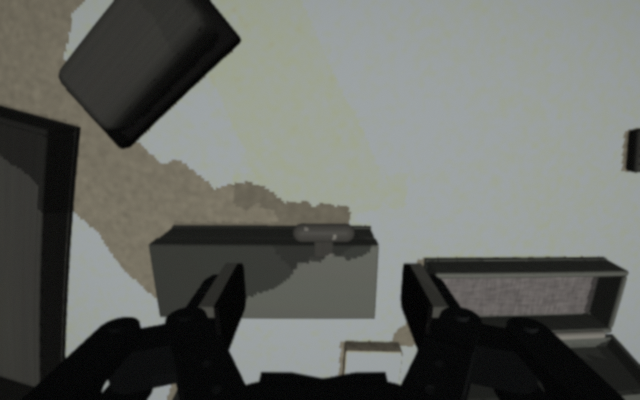

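Emit:
step_arm([
  [-1,1,40],
  [-1,1,65],
  [-1,1,72],
  [-1,1,72],
  [-1,1,72],
  [-1,1,72],
], yaw=[0,0,0,0,0,0], gripper=[0.6,0.6,0.6,0.4,0.4,0.4])

```text
clock: 28.62
eef_pos: [429.7, -92.0, 80.3]
tool_rot: [3.139, 0.0, 1.729]
force: [0.0, -0.3, 0.3]
width: 59.6
```

```bash
python3 d.py 426.3 -93 63 99
```

```text
t 28.62 at [429.7 -92.   80.3] [179.9   0.   99.1] F [ 0.  -0.3  0.3] w 59.6 q7 [0.51 0.95]
[-0.5, -3.6, 17.3] 0.001
```

Emit:
step_arm([
  [0,-3,8],
  [0,-3,16],
  [0,-3,16],
  [0,-3,16],
  [0,-3,16],
  [0,-3,16],
  [0,-3,16],
  [0,-3,16],
], yaw=[0,0,0,0,0,0,0,0], gripper=[0.3,0.3,0,0,-0.12,-0.12,-0.12,-0.12])

```text
clock: 29.28
eef_pos: [426.3, -92.7, 64.1]
tool_rot: [3.14, 0.0, 1.728]
force: [-0.9, 0.2, 7.0]
width: 38.2
```

Emit:
step_arm([
  [0,1,-3],
  [0,2,-6],
  [0,4,-10],
  [0,6,-14],
  [0,9,-18],
  [0,12,-22],
  [0,16,-26],
  [0,20,-30],
], yaw=[0,0,0,0,0,0,0,0], gripper=[-0.13,-0.13,-0.13,-0.13,-0.13,-0.13,-0.13,-0.13])

```text
clock: 29.95
eef_pos: [444.9, -89.9, 93.3]
tool_rot: [-3.14, -0.0, 1.728]
force: [-1.3, 1.2, -0.3]
width: 37.6
```

```bash
python3 prof.py 473.5 -127 99 p12 -75 0; python3 d.py 426.3 -93 63 99
```

```text
t 30.1 at [445.6 -89.8  93.2] [180.   0.  99.] F [-1.1  1.7 -0.5] w 37.9 q7 [0.53 1.  ]
[-0.1, -19.5, 30.2] 0.0
```

View pics/p12.png

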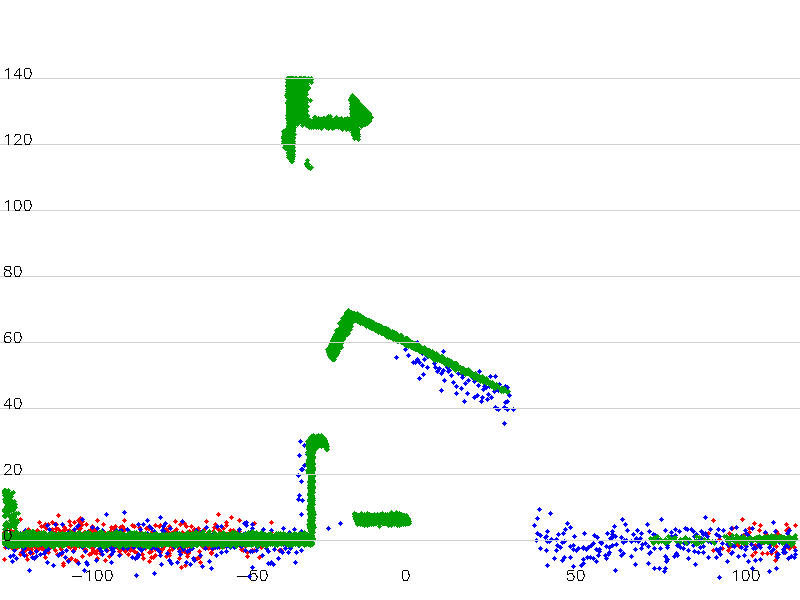

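Working. I'll go on to 0.8 rad, then let go.

Emit:
step_arm([
  [0,4,-4],
  [0,9,-8],
  [0,14,-11],
  [0,19,-14],
  [0,19,-14],
  [0,19,-14],
  [0,19,-14],
  [0,19,-14],
], yaw=[0,0,0,0,0,0,0,0], gripper=[-0.13,-0.13,-0.13,-0.13,-0.13,0.2,0.2,0.2])

```text
clock: 30.77
eef_pos: [464.3, -87.1, 107.0]
tool_rot: [3.141, 0.0, 1.728]
force: [-0.1, -0.6, -0.3]
width: 51.0
```

Emit:
step_arm([
  [0,0,0],
  [0,0,0],
  [0,0,0],
  [0,0,0],
  [0,0,0],
  [0,0,0],
], yaw=[0,0,0,0,0,0], gripper=[0.2,0.2,0.2,0.2,0.2,0.2])

```text
clock: 31.27
eef_pos: [464.2, -86.9, 107.0]
tool_rot: [3.142, 0.0, 1.728]
force: [0.4, -0.9, -0.4]
width: 51.2
```

```bash
python3 prof.py 473.5 -127 99 p13 -75 0; python3 d.py 426.3 -93 63 99
```

```text
t 31.42 at [464.2 -86.9 107. ] [180.   0.  99.] F [-0.3 -0.6 -0.1] w 51.2 q7 [0.55 1.05]
[-0.1, -38.4, 44.0] 0.0
```

View pics/p13.png

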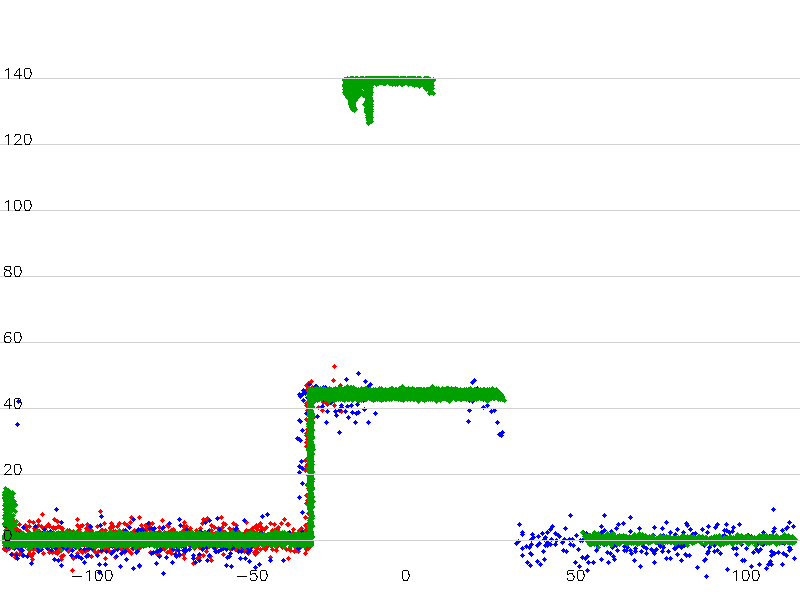

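Emit:
step_arm([
  [0,-20,5],
  [0,-38,15],
  [0,-38,32],
  [0,-38,44],
  [0,-38,44],
  [0,-38,44],
  [0,-38,44],
  [0,-38,44],
], yaw=[0,0,0,0,0,0,0,0], gripper=[0.4,0.4,0.4,0.2,0,0,-0.12,-0.12])

```text
clock: 32.08
eef_pos: [426.9, -92.7, 63.5]
tool_rot: [3.141, 0.0, 1.728]
force: [-0.3, 0.7, 0.1]
width: 37.8
```

Emit:
step_arm([
  [0,0,0],
  [0,0,0],
  [0,1,-3],
  [0,2,-6],
  [0,4,-10],
  [0,6,-14],
  [0,9,-18],
  [0,12,-22],
], yaw=[0,0,0,0,0,0,0,0], gripper=[-0.13,-0.13,-0.13,-0.13,-0.13,-0.13,-0.13,-0.13])

```text
clock: 32.75
eef_pos: [438.5, -91.0, 85.5]
tool_rot: [-3.141, -0.0, 1.728]
force: [-0.2, 0.8, -1.4]
width: 38.0
```

Emit:
step_arm([
  [0,4,-4],
  [0,8,-8],
  [0,12,-12],
  [0,17,-15],
  [0,22,-18],
  [0,27,-21],
  [0,34,-24],
  [0,41,-27],
], yaw=[0,0,0,0,0,0,0,0], gripper=[-0.13,-0.13,-0.13,-0.13,-0.13,-0.13,-0.13,-0.13])

```text
clock: 33.42
eef_pos: [480.1, -84.6, 112.2]
tool_rot: [3.141, 0.0, 1.728]
force: [-0.4, 0.0, -3.1]
width: 37.4
```

```bash
python3 prof.py 473.5 -127 99 p14 -75 0; python3 d.py 426.3 -93 63 99
```

```text
t 33.57 at [480.1 -84.6 112.1] [179.9   0.   99. ] F [-0.5 -0.1 -3.4] w 37.5 q7 [0.55 1.07]
[0.1, -54.5, 49.1] 0.0
```

View pics/p14.png

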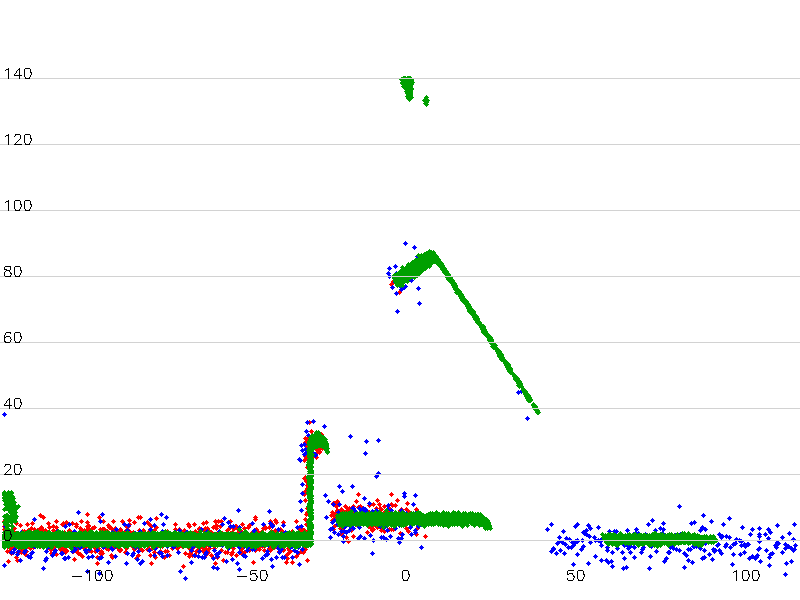

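Emit:
step_arm([
  [0,7,-1],
  [0,15,-2],
  [0,22,-2],
  [0,30,-1],
  [0,37,0],
  [0,44,3],
  [0,47,4],
  [0,47,4],
], yaw=[0,0,0,0,0,0,0,0], gripper=[-0.13,-0.13,-0.13,-0.13,-0.13,-0.13,-0.13,-0.13])

```text
clock: 34.23
eef_pos: [527.6, -77.1, 108.2]
tool_rot: [3.139, 0.0, 1.728]
force: [2.3, -2.0, 6.5]
width: 37.6
```

```bash
python3 prof.py 473.5 -127 99 p15 -75 0; python3 d.py 426.3 -93 63 99
```

```text
t 34.38 at [526.7 -77.3 108.5] [179.9   0.   99. ] F [ 1.6 -1.6  7.2] w 37.6 q7 [0.52 1.1 ]
[0.2, -101.6, 45.5] 0.0
```

View pics/p15.png

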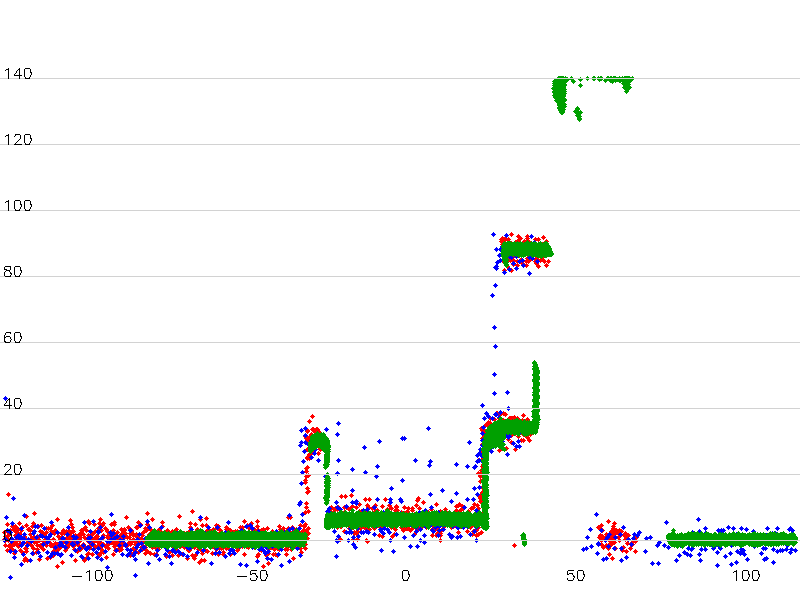

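Emit:
step_arm([
  [0,0,0],
  [0,0,0],
  [0,0,0],
  [0,0,0],
  [0,0,0],
  [0,0,-15],
  [0,-5,-50],
  [0,-10,-85],
], yaw=[0,0,0,0,0,0,0,0], gripper=[0.2,0.2,0.2,0.2,0.2,0.3,0.3,0.3])

```text
clock: 35.05
eef_pos: [514.1, -78.3, 192.7]
tool_rot: [-3.138, -0.002, 1.729]
force: [0.0, -1.1, -0.3]
width: 55.6
```

```bash
python3 prof.py 473.5 -127 99 p16 -75 0; python3 d.py 625 -75 160 77.5 610 -78 85 77.5;  python3 - <<'E'
from fit import *
im=cams.get_image("side"); save(im,"s16",4,(220,130,400,270)); w=cloud(im)
for r in cams.regions_of("side","case_a"):
    m=r["pixels"]&(w[...,2]>38)&(w[...,2]<49)
    if m.sum()>100: print(r["conf"],r["pixel"],*pca(w[m]))
E
```

```text
t 35.2 at [516.5 -78.7 195.1] [1.798e+02 1.000e-01 9.900e+01] F [0.1 0.5 0.3] w 55.6 q7 [0.61 1.22]
[-13.3, 107.7, 35.1] 0.375
[-13.9, 92.4, 110.1] 0.375
0.94 [387.6, 287.7] [167.7 306.1] 153.1 58.2 18.0
0.88 [284.5, 172.4] [ 653.9 -122.6] 158.0 58.0 78.5
0.84 [222.2, 321.0] [606.2 576.9] 157.0 57.7 89.5
0.82 [265.4, 211.2] [654.3  98.1] 153.4 57.4 77.0
```

View pics/p16.png

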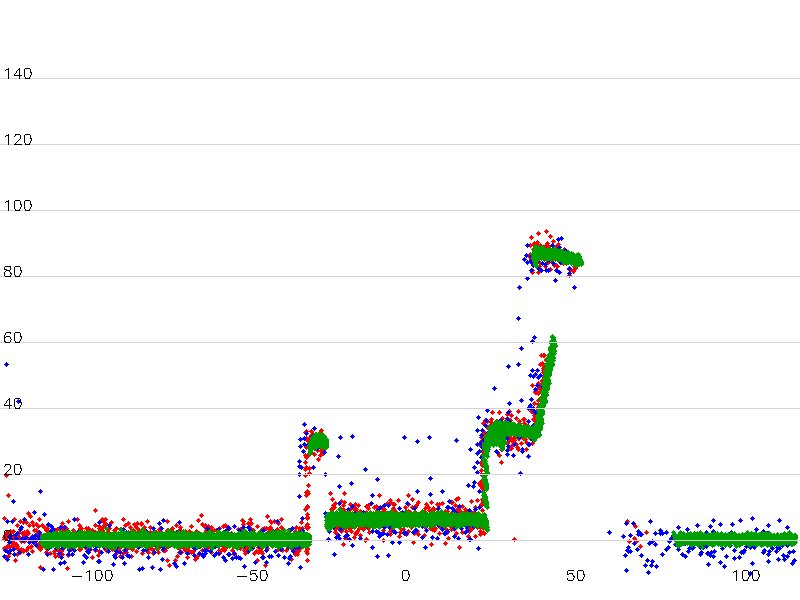

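View pics/s16.png

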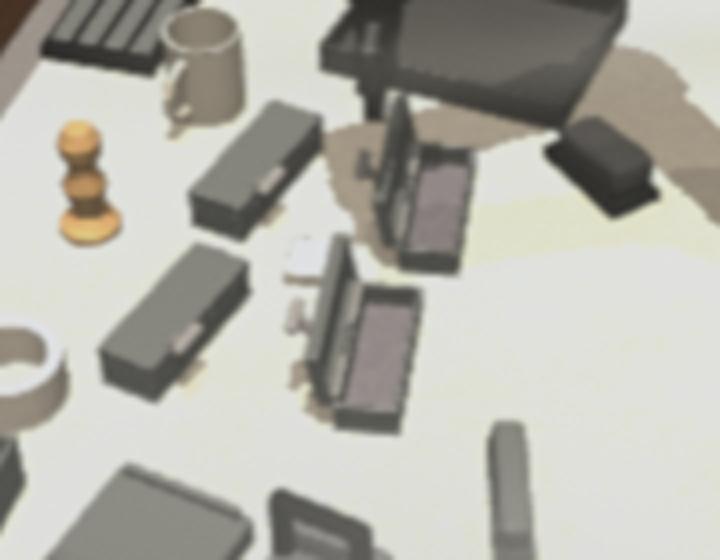

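Emit:
step_arm([
  [-4,36,0],
  [-9,72,0],
  [-13,106,0],
  [-13,106,20],
  [-13,106,45],
  [-13,106,45],
  [-13,106,45],
], yaw=[0.12,0.24,0.37,0.37,0.37,0.37,0.37], gripper=[0.6,0.6,0.6,0.6,0.6,0.6,0.6])

```text
clock: 35.88
eef_pos: [620.3, -74.9, 145.4]
tool_rot: [-3.136, 0.001, 1.359]
force: [0.2, 0.1, 0.4]
width: 68.2
```

```bash
python3 bar.py 655 -124.5 77.8 z22;  python3 d.py 622.8 -74.6 80 77.8
```

```text
lid [ 656.9 -127.3] 154.0 55.7 77.5 13767
bar box centre [624.9 -78.2] 36.1 11.1 77.5 ztop [58.8 60.2] 1111
t 35.93 at [621.5 -74.7 147.1] [-179.8    0.    77.8] F [-0.2  0.1  0.5] w 68.3 q7 [0.44 0.93]
[0.4, 1.3, 67.1] 0.001
```

View pics/z22.png

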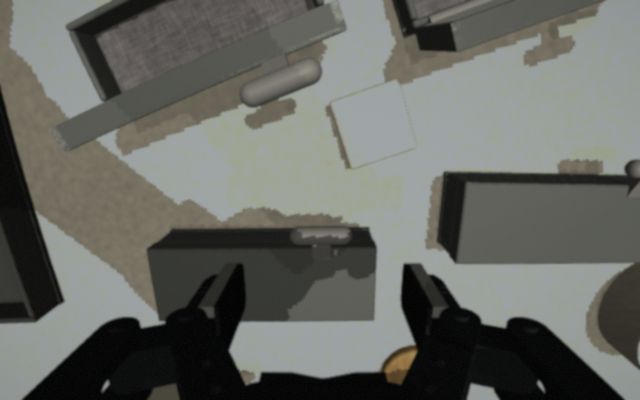

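```bash
python3 d.py 624.2 -77.6 80 77.7
```

```text
t 35.93 at [621.5 -74.7 147.1] [-179.8    0.    77.8] F [-0.2  0.1  0.5] w 68.3 q7 [0.44 0.93]
[-2.2, 3.3, 67.1] 0.003
```

Emit:
step_arm([
  [-2,3,35],
  [-2,3,58],
  [-2,3,66],
  [-2,3,66],
  [-2,3,66],
  [-2,3,66],
], yaw=[0,0,0,0,0,0], gripper=[0.5,0.5,0.4,0.4,0.4,0.4])

```text
clock: 36.43
eef_pos: [626.1, -77.3, 84.0]
tool_rot: [3.139, -0.001, 1.358]
force: [0.2, -0.5, 0.5]
width: 59.7
```

```bash
python3 d.py 624.2 -77.6 63.5 77.7
```

```text
t 36.43 at [626.1 -77.3  84. ] [ 1.798e+02 -1.000e-01  7.780e+01] F [ 0.2 -0.5  0.5] w 59.7 q7 [0.41 0.88]
[-0.7, -1.8, 20.5] 0.002
```

Emit:
step_arm([
  [0,-2,10],
  [0,-2,19],
  [0,-2,20],
  [0,-2,20],
  [0,-2,20],
  [0,-2,20],
  [0,-2,20],
  [0,-2,20],
], yaw=[0,0,0,0,0,0,0,0], gripper=[0.3,0.3,0,0,-0.12,-0.12,-0.12,-0.12])

```text
clock: 37.1
eef_pos: [622.6, -77.0, 62.0]
tool_rot: [-3.141, -0.0, 1.358]
force: [-0.8, 1.8, -0.1]
width: 38.2
```

Emit:
step_arm([
  [0,1,-3],
  [0,2,-6],
  [0,4,-10],
  [0,6,-14],
  [0,9,-18],
  [0,12,-22],
  [0,16,-26],
  [0,20,-30],
], yaw=[0,0,0,0,0,0,0,0], gripper=[-0.13,-0.13,-0.13,-0.13,-0.13,-0.13,-0.13,-0.13])

```text
clock: 37.77
eef_pos: [642.7, -81.2, 92.4]
tool_rot: [-3.141, -0.0, 1.358]
force: [0.5, 1.5, -3.4]
width: 37.7
```

```bash
python3 prof.py 656 -126.5 77.7 p17 -75 0; python3 d.py 624.2 -77.6 63.5 77.7
```

```text
t 37.92 at [643.6 -81.4  92.5] [179.9  -0.   77.8] F [ 0.9  0.9 -1.3] w 37.8 q7 [0.42 0.91]
[-0.4, -19.7, 29.0] 0.002
```

View pics/p17.png

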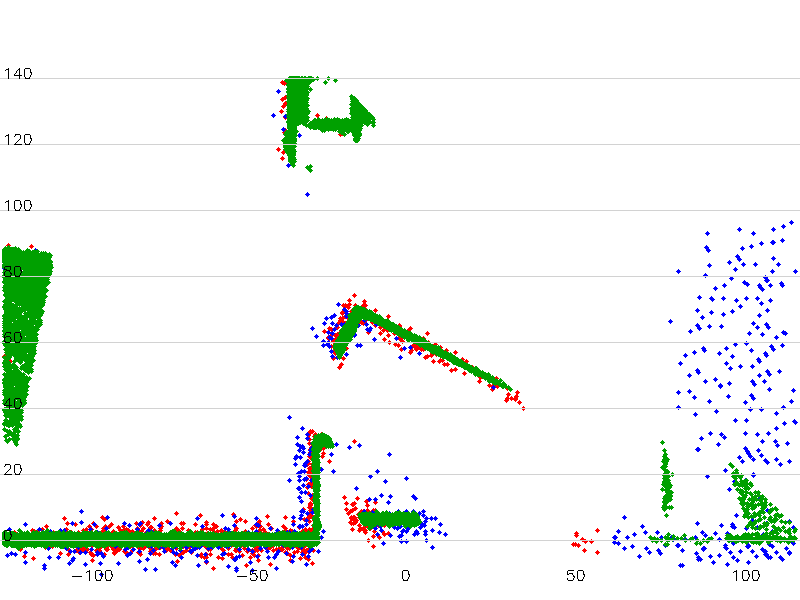

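Emit:
step_arm([
  [0,4,-4],
  [0,9,-8],
  [0,14,-11],
  [0,19,-14],
  [0,19,-14],
  [0,19,-14],
  [0,19,-14],
  [0,19,-14],
], yaw=[0,0,0,0,0,0,0,0], gripper=[-0.13,-0.13,-0.13,-0.13,-0.13,0.2,0.2,0.2])

```text
clock: 38.58
eef_pos: [660.9, -85.8, 106.2]
tool_rot: [3.141, 0.001, 1.358]
force: [0.3, 0.0, 0.5]
width: 51.5
```

Emit:
step_arm([
  [0,0,0],
  [0,0,0],
  [0,0,0],
  [0,0,0],
  [0,0,0],
  [0,0,0],
], yaw=[0,0,0,0,0,0], gripper=[0.2,0.2,0.2,0.2,0.2,0.2])

```text
clock: 39.08
eef_pos: [661.0, -85.4, 106.0]
tool_rot: [3.142, -0.0, 1.358]
force: [-0.9, -0.4, -0.4]
width: 51.2
```

```bash
python3 prof.py 656 -126.5 77.7 p18 -75 0; python3 d.py 624.2 -77.6 63.5 77.7
```

```text
t 39.23 at [661.  -85.4 106. ] [-180.    -0.    77.8] F [-0.7  0.3  0.2] w 51.0 q7 [0.42 0.94]
[-0.1, -37.6, 42.5] 0.002
```

View pics/p18.png

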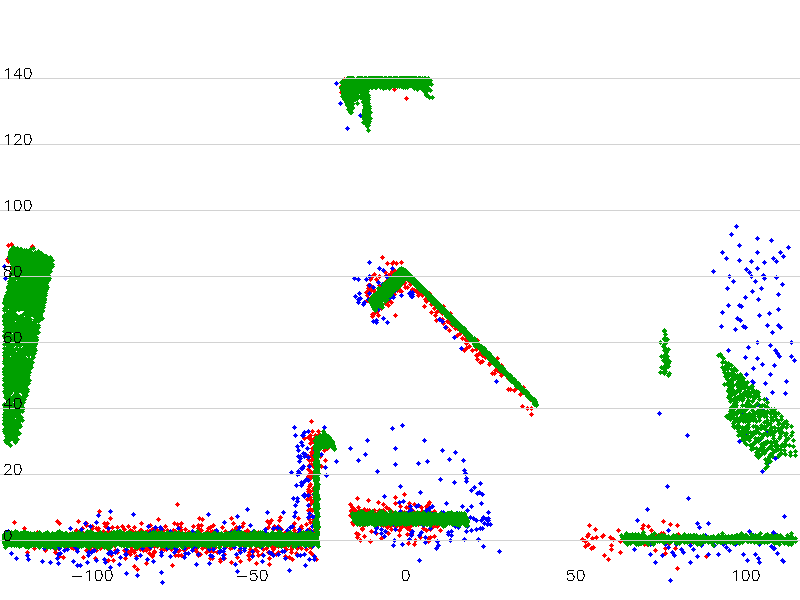

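Emit:
step_arm([
  [0,0,0],
  [0,0,0],
  [0,0,0],
  [0,7,-3],
  [0,14,-5],
  [0,20,-6],
  [0,22,-6],
  [0,22,-6],
], yaw=[0,0,0,0,0,0,0,0], gripper=[-0.13,-0.13,-0.13,-0.13,-0.13,-0.13,-0.13,0.2])

```text
clock: 39.9
eef_pos: [684.1, -90.5, 112.3]
tool_rot: [3.139, -0.0, 1.357]
force: [-1.2, -0.5, 0.2]
width: 48.2
```

Emit:
step_arm([
  [0,0,0],
  [0,0,0],
  [0,0,-15],
  [0,0,-40],
  [-15,-25,-45],
  [-30,-50,-45],
  [-50,-70,-35],
  [-50,-70,-20],
], yaw=[0,0,0,0,0,0,0,0], gripper=[0.2,0.2,0.2,0.2,-1,-1,-1,-1])

```text
clock: 40.57
eef_pos: [599.6, -128.9, 133.9]
tool_rot: [-3.141, 0.006, 1.354]
force: [0.0, -0.5, -1.0]
width: 3.0
```

```bash
python3 prof.py 656 -126.5 77.7 p19 -75 -20; python3 d.py 656 -126.5 97 77.7
```

```text
t 40.72 at [ 603.4 -124.3  132.4] [-180.    -0.    77.8] F [ 1.1  0.4 -0.5] w -0.1 q7 [0.52 0.98]
[9.0, 51.8, 35.4] 0.002
```

View pics/p19.png

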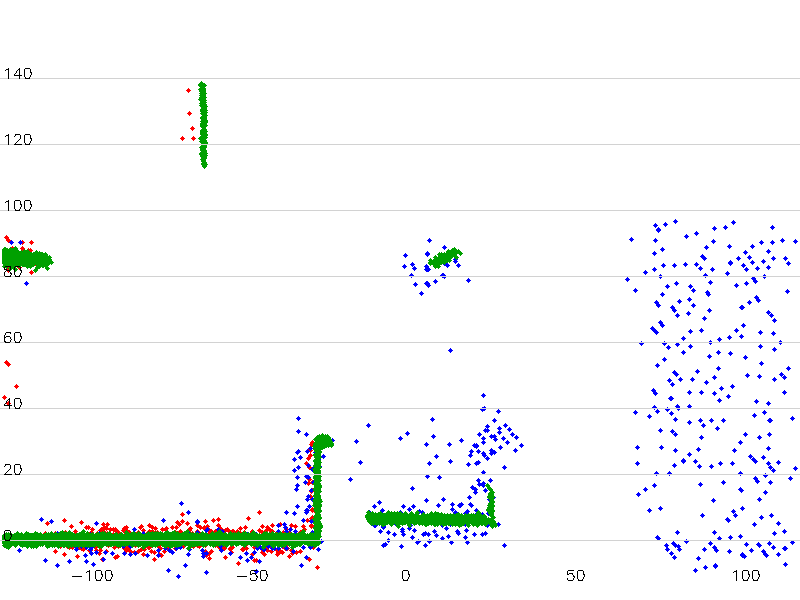

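Emit:
step_arm([
  [5,5,20],
  [5,15,35],
  [5,30,35],
  [5,42,35],
  [5,50,35],
  [5,56,35],
  [5,62,35],
  [5,67,35],
], yaw=[0,0,0,0,0,0,0,0], gripper=[-1,-1,-1,-1,-1,-1,-1,-1])

```text
clock: 41.38
eef_pos: [670.7, -132.9, 97.6]
tool_rot: [3.141, -0.001, 1.358]
force: [-1.4, -0.2, 1.6]
width: 0.1
```

Emit:
step_arm([
  [0,4,0],
  [0,8,0],
  [0,12,0],
  [0,15,0],
  [0,15,0],
], yaw=[0,0,0,0,0], gripper=[-1,-1,-1,-1,-1])

```text
clock: 41.8
eef_pos: [685.2, -136.8, 96.9]
tool_rot: [3.141, -0.0, 1.358]
force: [-0.1, -0.7, 0.3]
width: 0.1
```

```bash
python3 prof.py 656 -126.5 77.7 p20 -75 -20; python3 d.py 656 -126.5 97 77.7
```

```text
t 41.95 at [ 684.7 -136.7   97. ] [180.    0.   77.8] F [0.3 0.1 0.6] w 0.1 q7 [0.47 1.04]
[3.9, -30.2, 0.0] 0.002
```

View pics/p20.png

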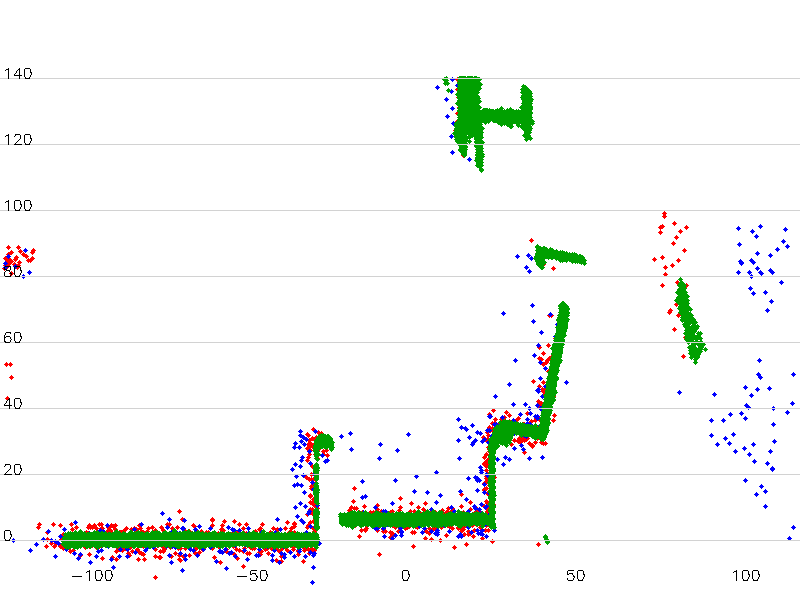

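Emit:
step_arm([
  [0,-10,0],
  [0,-20,-20],
  [0,-30,-60],
  [0,-40,-90],
  [20,-50,-90],
  [60,-60,-90],
  [100,-60,-90],
  [140,-60,-90],
], yaw=[0,0,0,0,0,0,0,0], gripper=[-1,-1,-1,-1,0.6,0.6,0.6,0.6])

```text
clock: 42.62
eef_pos: [655.4, 13.5, 187.8]
tool_rot: [3.141, 0.0, 1.356]
force: [0.8, -0.8, -0.5]
width: 48.3
```

```bash
python3 d.py 625 147 148 76.3
```

```text
t 42.62 at [655.4  13.5 187.8] [179.9   0.   77.7] F [ 0.8 -0.8 -0.5] w 48.3 q7 [0.3  0.84]
[123.9, -58.1, 39.8] 0.025
```

Emit:
step_arm([
  [37,-17,10],
  [75,-34,20],
  [110,-52,30],
  [124,-58,40],
  [124,-58,40],
  [124,-58,40],
], yaw=[0.02,0.02,0.02,0.02,0.02,0.02], gripper=[0.6,0.6,0.6,0.6,0.6,0.6])

```text
clock: 43.12
eef_pos: [624.4, 147.5, 146.7]
tool_rot: [-3.141, 0.001, 1.341]
force: [0.3, -0.0, -0.4]
width: 68.2
```

```bash
python3 bar.py 656 96.5 76.3 z23;  python3 d.py 625 147 80 76.3
```

```text
lid [658.   93.2] 154.0 55.7 76.5 13993
bar box centre [626.9 142.8] 36.0 11.1 77.0 ztop [58.8 60.3] 1111
t 43.17 at [625.4 145.6 147. ] [1.80e+02 1.00e-01 7.67e+01] F [ 0.4 -0.8 -0.5] w 68.2 q7 [0.07 0.59]
[1.3, -0.7, 67.0] 0.006
```

View pics/z23.png

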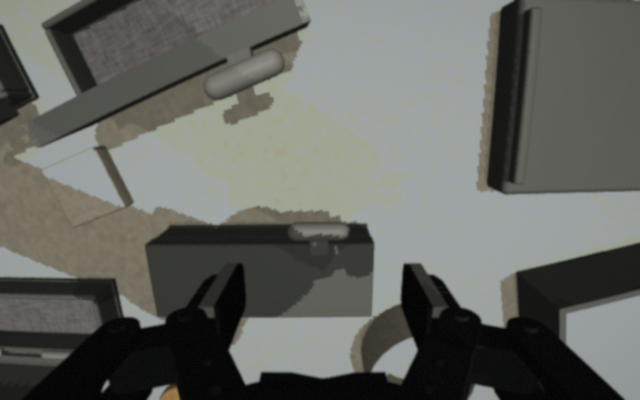

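Emit:
step_arm([
  [-2,2,35],
  [-2,2,58],
  [-2,2,66],
  [-2,2,66],
  [-2,2,66],
  [-2,2,66],
], yaw=[0,0,0,0,0,0], gripper=[0.5,0.5,0.4,0.4,0.4,0.4])

```text
clock: 43.67
eef_pos: [627.9, 143.9, 82.7]
tool_rot: [3.139, -0.002, 1.337]
force: [0.3, 0.2, 0.5]
width: 59.8
```

```bash
python3 d.py 626.3 143.3 63.5 76.5
```

```text
t 43.67 at [627.9 143.9  82.7] [ 1.799e+02 -1.000e-01  7.660e+01] F [0.3 0.2 0.5] w 59.8 q7 [0.05 0.54]
[-1.0, -1.4, 19.2] 0.002
```

Emit:
step_arm([
  [-1,-2,10],
  [-1,-2,18],
  [-1,-2,19],
  [-1,-2,19],
  [-1,-2,19],
  [-1,-2,19],
  [-1,-2,19],
  [-1,-2,19],
], yaw=[0,0,0,0,0,0,0,0], gripper=[0.3,0.3,0,0,-0.12,-0.12,-0.12,-0.12])

```text
clock: 44.33
eef_pos: [624.3, 143.9, 62.2]
tool_rot: [-3.141, -0.0, 1.338]
force: [-0.9, 1.3, 0.1]
width: 37.7
```

Emit:
step_arm([
  [0,1,-3],
  [0,2,-6],
  [0,4,-10],
  [0,6,-14],
  [0,9,-18],
  [0,12,-22],
  [0,16,-26],
  [0,20,-30],
], yaw=[0,0,0,0,0,0,0,0], gripper=[-0.13,-0.13,-0.13,-0.13,-0.13,-0.13,-0.13,-0.13])

```text
clock: 45.0
eef_pos: [644.2, 139.0, 92.5]
tool_rot: [-3.142, -0.0, 1.338]
force: [-0.3, 2.0, -2.3]
width: 37.8
```

```bash
python3 prof.py 657 94.5 76.5 p21 -75 0; python3 d.py 626.3 143.3 63.5 76.5
```

```text
t 45.15 at [644.7 138.5  92.3] [179.9  -0.   76.6] F [-0.2  2.  -1.1] w 37.7 q7 [0.06 0.58]
[0.4, -19.0, 28.8] 0.002
```

View pics/p21.png

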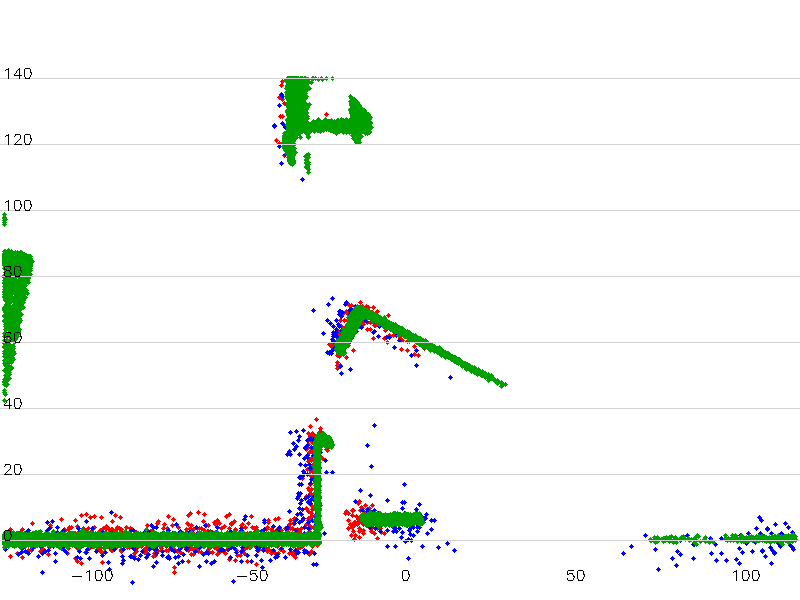

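Emit:
step_arm([
  [0,4,-4],
  [0,9,-8],
  [0,14,-11],
  [0,19,-14],
  [0,19,-14],
  [0,19,-14],
  [0,19,-14],
  [0,19,-14],
], yaw=[0,0,0,0,0,0,0,0], gripper=[-0.13,-0.13,-0.13,-0.13,-0.13,0.2,0.2,0.2])

```text
clock: 45.82
eef_pos: [662.2, 134.2, 106.1]
tool_rot: [3.142, 0.0, 1.338]
force: [-0.2, 0.5, -0.4]
width: 51.3
```

Emit:
step_arm([
  [0,0,0],
  [0,0,0],
  [0,0,0],
  [0,0,0],
  [0,0,0],
  [0,0,0],
], yaw=[0,0,0,0,0,0], gripper=[0.2,0.2,0.2,0.2,0.2,0.2])

```text
clock: 46.32
eef_pos: [662.4, 134.5, 106.0]
tool_rot: [3.142, 0.0, 1.338]
force: [-0.5, -0.2, 0.2]
width: 51.0
```

```bash
python3 prof.py 657 94.5 76.5 p22 -75 0; python3 d.py 625.3 143.6 63 76.5
```

```text
t 46.47 at [662.4 134.4 106. ] [180.   -0.   76.7] F [-0.4 -1.   0.4] w 50.8 q7 [0.08 0.62]
[0.4, -38.2, 43.0] 0.003
```

View pics/p22.png

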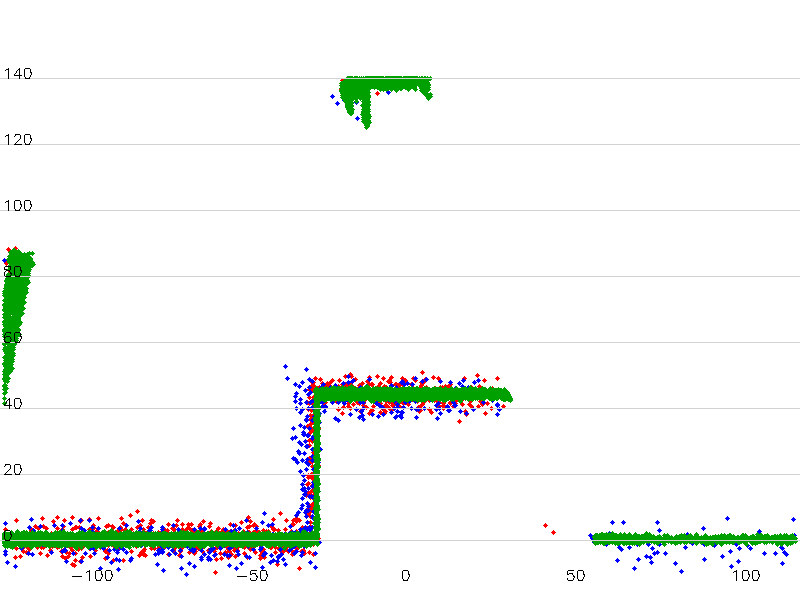

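C is good, since its lid dropped. So the stiff ones are A and D. I'll open C fully the same way as B.

Emit:
step_arm([
  [0,-20,5],
  [0,-38,15],
  [0,-38,32],
  [0,-38,43],
  [0,-38,43],
  [0,-38,43],
  [0,-38,43],
  [0,-38,43],
], yaw=[0,0,0,0,0,0,0,0], gripper=[0.4,0.4,0.4,0.2,0,0,-0.12,-0.12])

```text
clock: 47.13
eef_pos: [626.1, 142.8, 63.6]
tool_rot: [3.141, -0.0, 1.337]
force: [0.3, -0.2, -0.4]
width: 38.1
```

Emit:
step_arm([
  [0,0,0],
  [0,0,0],
  [0,1,-3],
  [0,2,-6],
  [0,4,-10],
  [0,6,-14],
  [0,9,-18],
  [0,12,-22],
], yaw=[0,0,0,0,0,0,0,0], gripper=[-0.13,-0.13,-0.13,-0.13,-0.13,-0.13,-0.13,-0.13])

```text
clock: 47.8
eef_pos: [636.8, 140.4, 85.4]
tool_rot: [-3.141, 0.0, 1.338]
force: [0.6, -0.9, -1.0]
width: 37.4
```

Emit:
step_arm([
  [0,4,-4],
  [0,8,-8],
  [0,12,-12],
  [0,17,-15],
  [0,22,-18],
  [0,27,-21],
  [0,34,-24],
  [0,41,-27],
], yaw=[0,0,0,0,0,0,0,0], gripper=[-0.13,-0.13,-0.13,-0.13,-0.13,-0.13,-0.13,-0.13])

```text
clock: 48.47
eef_pos: [677.9, 131.0, 112.1]
tool_rot: [3.141, -0.001, 1.338]
force: [1.6, 0.9, -3.2]
width: 37.5
```

```bash
python3 prof.py 657 94.5 76.5 p23 -75 0; python3 d.py 625.3 143.6 63 76.5
```

```text
t 48.62 at [677.9 130.9 111.9] [ 1.80e+02 -1.00e-01  7.66e+01] F [ 1.   0.4 -2.7] w 37.4 q7 [0.08 0.65]
[0.1, -54.1, 48.9] 0.002
```

View pics/p23.png

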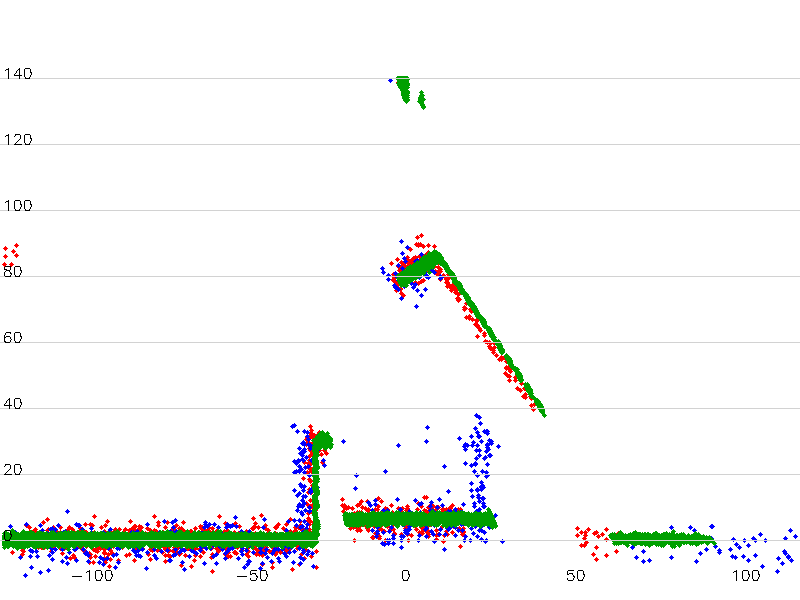

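Emit:
step_arm([
  [0,7,-1],
  [0,15,-2],
  [0,22,-2],
  [0,30,-1],
  [0,37,0],
  [0,43,2],
  [0,47,4],
  [0,47,4],
], yaw=[0,0,0,0,0,0,0,0], gripper=[-0.13,-0.13,-0.13,-0.13,-0.13,-0.13,-0.13,-0.13])

```text
clock: 49.28
eef_pos: [725.3, 119.8, 108.6]
tool_rot: [3.138, -0.002, 1.337]
force: [0.2, -0.2, 6.3]
width: 37.4
```

```bash
python3 prof.py 657 94.5 76.5 p24 -75 0
```

View pics/p24.png

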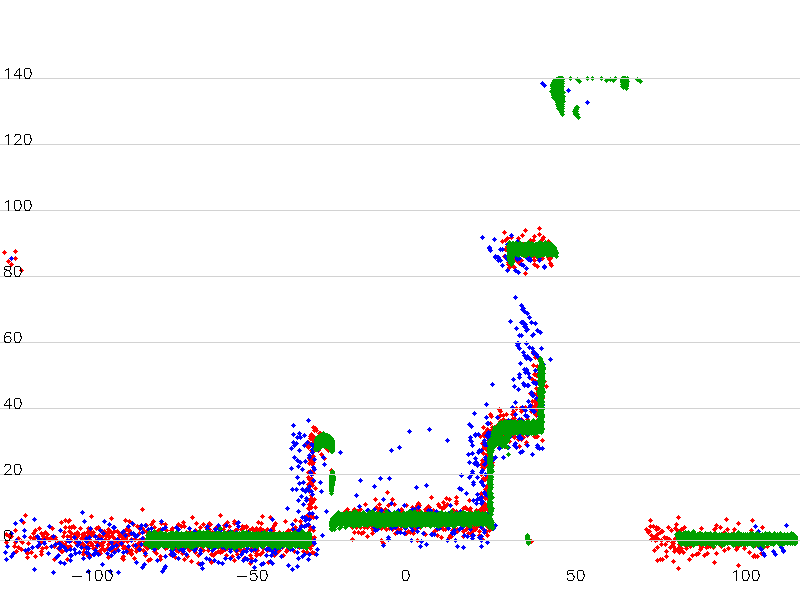

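Emit:
step_arm([
  [0,0,0],
  [0,0,0],
  [0,0,0],
  [0,0,0],
  [0,0,0],
  [0,0,-15],
  [0,-5,-50],
  [0,-10,-85],
], yaw=[0,0,0,0,0,0,0,0], gripper=[0.2,0.2,0.2,0.2,0.2,0.3,0.3,0.3])

```text
clock: 50.1
eef_pos: [711.6, 122.0, 192.8]
tool_rot: [-3.138, 0.002, 1.338]
force: [1.5, 0.0, 1.3]
width: 55.5
```

Emit:
step_arm([
  [10,0,-20],
  [40,0,-40],
  [80,0,-60],
  [120,0,-60],
  [150,0,-60],
  [150,0,-60],
], yaw=[0,0,0,0,0,0], gripper=[0.3,0.3,0.3,0.3,0.3,0.3])

```text
clock: 50.6
eef_pos: [744.7, 279.3, 253.9]
tool_rot: [-3.138, -0.008, 1.348]
force: [-1.9, 0.4, -1.0]
width: 55.6
```

```bash
python3 - <<'E'
from fit import *
im=cams.get_image("side"); save(im,"s30",4,(220,130,400,270))
im=cams.get_image("top"); save(im,"t30",3,(240,110,480,290))
E
python3 d.py 625.3 143.6 63 76.5
```

```text
t 50.7 at [746.4 271.  253.2] [-179.9   -0.    76.9] F [ 1.2 -1.1 -0.7] w 55.5 q7 [-0.14  0.67]
[-151.6, -89.0, 190.2] 0.007
```

View pics/s30.png

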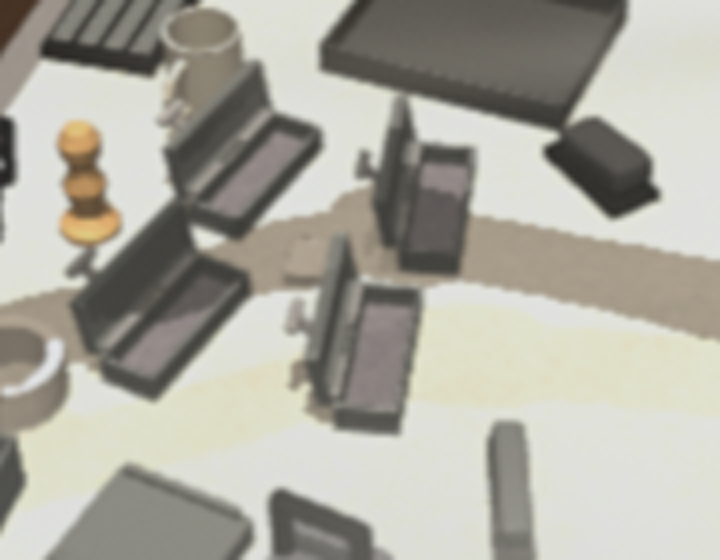

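View pics/t30.png

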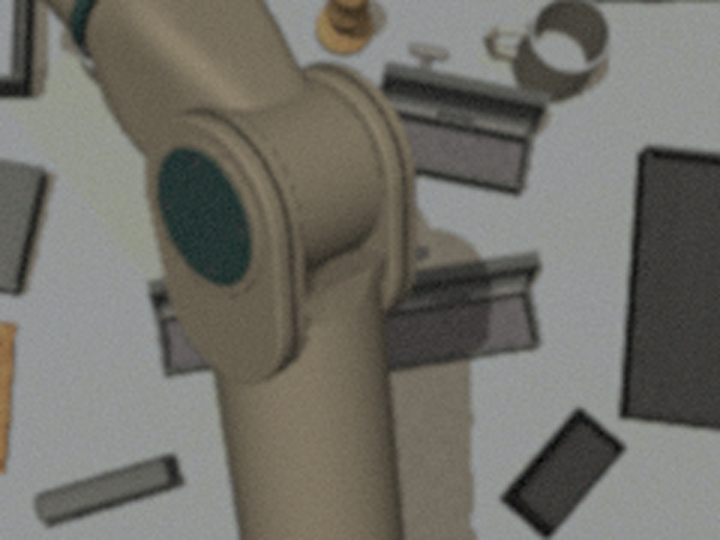

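```bash
python3 d.py 553 137 200 99.3; python3 - <<'E'
from fit import *
im=cams.get_image("top"); w=cloud(im)
for n in ("mug","figurine"):
  for r in cams.regions_of("top",n)[:1]:
    p=w[r["pixels"]]; p=p[p[:,2]>20]; print(n,np.percentile(p,[2,50,98],axis=0).round()); 
    h=p[p[:,1]>np.percentile(p[:,1],90)]; print("ypos side",h.mean(0).round())
E
```

```text
t 50.7 at [746.4 271.  253.2] [-179.9   -0.    76.9] F [ 1.2 -1.1 -0.7] w 55.5 q7 [-0.14  0.67]
[-174.4, -157.9, 53.2] -0.391
mug [[ 711. -274.   22.]
 [ 757. -232.   67.]
 [ 787. -169.   98.]]
ypos side [ 760. -177.   57.]
figurine [[773. -45.  21.]
 [783. -25. 110.]
 [806.  -8. 126.]]
ypos side [790.  -9.  85.]
```

Emit:
step_arm([
  [-29,-26,5],
  [-58,-52,10],
  [-87,-78,20],
  [-116,-104,30],
  [-145,-131,45],
  [-174,-156,55],
  [-174,-156,85],
  [-174,-156,85],
], yaw=[-0.1,-0.2,-0.3,-0.39,-0.39,-0.39,-0.39,-0.39], gripper=[-1,-1,-1,-1,-1,-1,-1,-1])

```text
clock: 51.52
eef_pos: [552.2, 129.2, 164.9]
tool_rot: [-3.134, 0.004, 1.724]
force: [-0.4, -1.0, -0.5]
width: 0.2
```

```bash
python3 prof.py 469.5 81 99.3 p31 22 62;python3 d.py 551 137 112 99.3;  python3 -c "
from h import *
save(cams.get_image('wrist'),'z31')"
```

```text
t 51.67 at [557.3 135.4 169.3] [ 1.799e+02 -1.000e-01  9.890e+01] F [0.1 0.5 0.9] w 0.1 q7 [0.16 0.86]
[2.6, -6.0, 57.3] -0.007
```

View pics/p31.png

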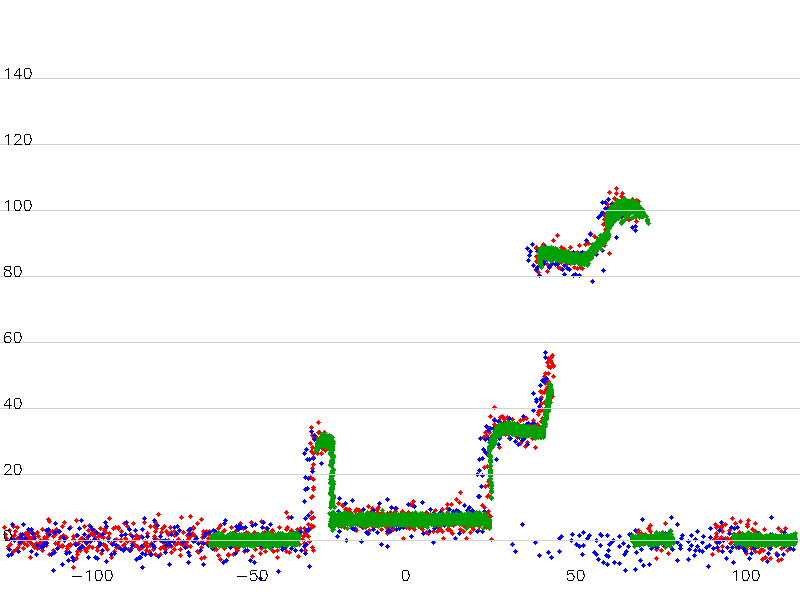

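View pics/z31.png

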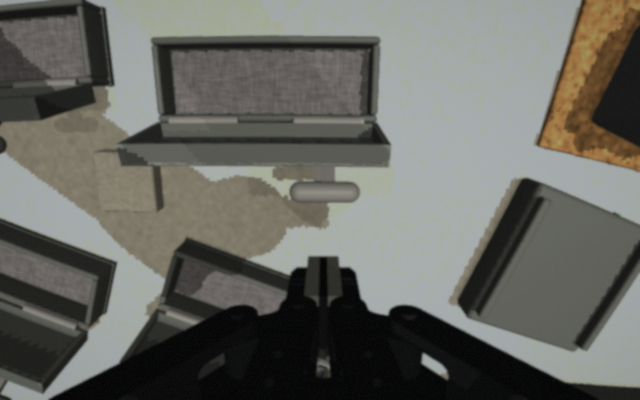

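Emit:
step_arm([
  [2,0,30],
  [2,0,57],
  [2,-2,59],
  [2,-10,59],
  [2,-18,59],
  [2,-26,59],
  [2,-34,59],
  [2,-42,59],
], yaw=[0,0,0,0,0,0,0,0], gripper=[-1,-1,-1,-1,-1,-1,-1,-1])

```text
clock: 52.38
eef_pos: [513.5, 130.6, 110.3]
tool_rot: [3.14, -0.0, 1.728]
force: [0.1, -0.5, 0.7]
width: 0.2
```

Emit:
step_arm([
  [0,-8,0],
  [0,-16,0],
  [0,-24,0],
  [0,-32,0],
  [0,-38,0],
  [0,-43,0],
  [0,-43,0],
], yaw=[0,0,0,0,0,0,0], gripper=[-1,-1,-1,-1,-1,-1,-1])

```text
clock: 52.97
eef_pos: [470.1, 123.4, 108.9]
tool_rot: [-3.14, 0.001, 1.729]
force: [0.8, -0.3, 0.4]
width: 0.1
```

```bash
python3 prof.py 469.5 81 99.3 p32 -75 0;python3 d.py 469.5 81 112 99.3
```

```text
t 53.12 at [471.5 123.9 109. ] [180.  -0.  99.] F [ 1.1 -0.7  0. ] w -0.0 q7 [0.09 0.67]
[-42.0, -8.7, -3.0] -0.005
```

View pics/p32.png

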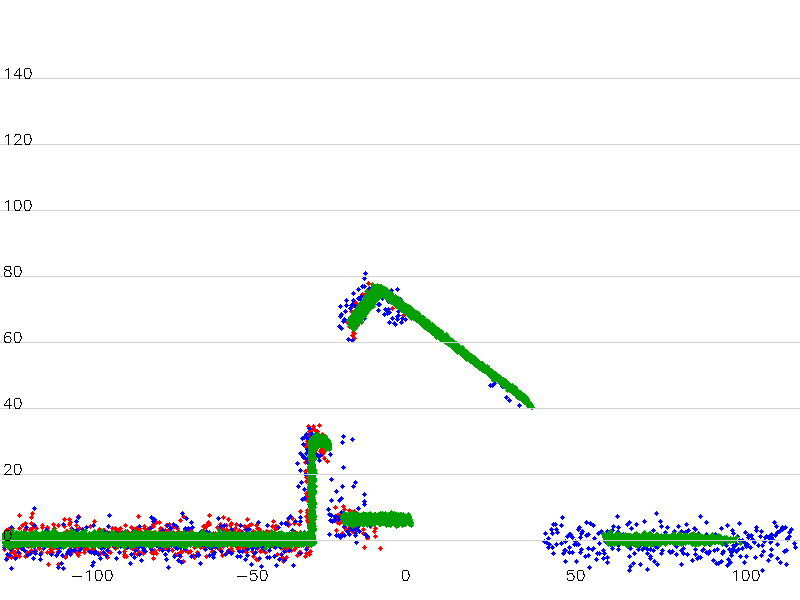

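Emit:
step_arm([
  [0,3,-15],
  [-20,-5,-18],
  [-42,-19,-18],
  [-42,-20,0],
  [-42,-20,12],
  [-42,-21,24],
  [-42,-21,34],
  [-42,-21,38],
], yaw=[0,0,0,0,0,0,0,0], gripper=[-1,-1,-1,-1,-1,-1,-1,-1])

```text
clock: 53.78
eef_pos: [456.9, 78.8, 69.9]
tool_rot: [-3.14, 0.0, 1.728]
force: [-0.7, -0.4, 0.9]
width: 0.1
```

Emit:
step_arm([
  [0,0,2],
  [0,0,4],
  [0,0,4],
], yaw=[0,0,0], gripper=[-1,-1,-1])

```text
clock: 54.03
eef_pos: [456.8, 78.9, 68.8]
tool_rot: [3.141, 0.002, 1.729]
force: [-5.6, -1.1, 21.2]
width: 0.1
```

```bash
python3 prof.py 469.5 81 99.3 p33 -75 -20;python3 d.py 469.5 81 112 99.3
```

```text
t 54.18 at [456.9  78.9  68.8] [1.8e+02 1.0e-01 9.9e+01] F [-5.5 -2.  21.8] w 0.2 q7 [0.11 0.62]
[0.1, 12.8, -43.2] -0.005
```

View pics/p33.png

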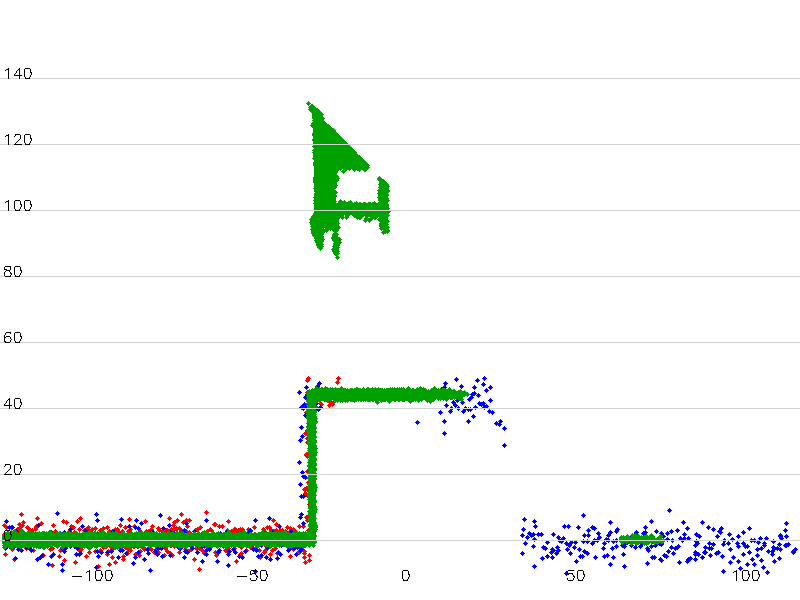

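Emit:
step_arm([
  [0,5,-30],
  [0,12,-60],
  [0,12,-60],
  [0,12,-60],
  [0,12,-60],
  [0,12,-60],
  [0,12,-60],
  [0,12,-60],
], yaw=[0.12,0.25,0.37,0.5,0.62,0.75,0.87,1.0], gripper=[-1,-1,1,1,1,1,1,1])

```text
clock: 54.85
eef_pos: [469.6, 81.2, 127.6]
tool_rot: [3.141, -0.001, 0.727]
force: [-0.4, -0.0, 0.9]
width: 72.3
```

Emit:
step_arm([
  [0,0,0],
  [0,0,0],
  [0,0,0],
  [0,0,0],
  [0,0,0],
  [0,0,0],
  [0,0,0],
], yaw=[0.12,0.24,0.36,0.48,0.57,0.57,0.57], gripper=[1,1,1,1,1,1,1])

```text
clock: 55.43
eef_pos: [469.4, 81.3, 127.3]
tool_rot: [-3.141, -0.001, 0.166]
force: [-0.2, 0.3, -0.4]
width: 85.6
```

```bash
python3 - <<'E'
from fit import *
im=cams.get_image("wrist"); save(im,"z34"); w=cloud(im)
q=w[...,:2]-[469.5,81]
m=(np.hypot(q[...,0],q[...,1])<95)&(w[...,2]>40)&(w[...,2]<47)
print(pca(w[m]))
E
python3 d.py 470 80.5 31 9.2; python3 d.py 470 80.5 31 9.2
```

```text
(array([472.4,  81.2]), np.float64(152.7), np.float64(55.4), np.float64(97.5))
t 55.48 at [469.3  81.2 127.3] [-180.    -0.     9.5] F [0.6 0.2 1. ] w 85.6 q7 [-0.08 -0.35]
[0.6, 0.8, 96.3] 0.005
t 55.48 at [469.3  81.2 127.3] [-180.    -0.     9.5] F [0.6 0.2 1. ] w 85.6 q7 [-0.08 -0.35]
[0.6, 0.8, 96.3] 0.005
```

View pics/z34.png

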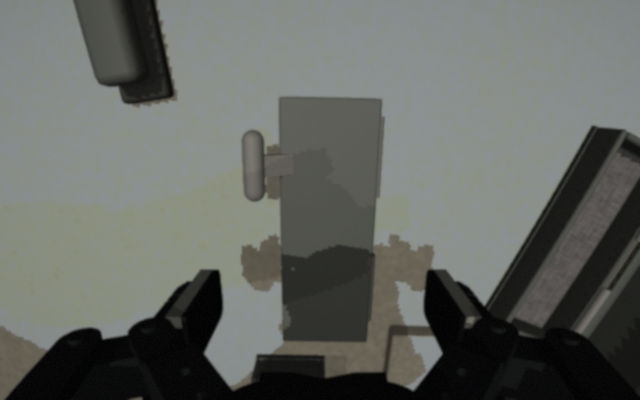

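Emit:
step_arm([
  [1,1,35],
  [1,1,70],
  [1,1,92],
  [1,1,95],
  [1,1,95],
  [1,1,95],
  [1,1,95],
  [1,1,95],
], yaw=[0,0,0,0,0,0,0,0], gripper=[1,1,1,1,1,-1,-1,-1])

```text
clock: 56.15
eef_pos: [471.5, 80.4, 33.2]
tool_rot: [-3.141, -0.003, 0.163]
force: [0.5, -0.1, -2.3]
width: 57.2
```

Emit:
step_arm([
  [0,0,0],
  [0,0,0],
  [0,0,0],
  [0,0,-10],
  [0,0,-40],
  [0,0,-80],
  [0,0,-120],
  [0,0,-135],
], yaw=[0,0,0,0,0,0,0,0], gripper=[-1,-1,-1,-1,-1,-1,-1,-1])

```text
clock: 56.82
eef_pos: [471.0, 80.4, 171.4]
tool_rot: [-3.142, -0.005, 0.164]
force: [1.0, 1.0, -5.0]
width: 57.3
```

```bash
python3 d.py 448 -398.4 170 -7; python3 -c "
from h import *
save(cams.get_image('side'),'z35',3,(200,80,420,280))"
```

```text
t 56.82 at [471.   80.4 171.4] [-180.    -0.3    9.4] F [ 1.  1. -5.] w 57.3 q7 [ 0.01 -0.38]
[-100.7, 468.6, 1.4] 0.286
```

View pics/z35.png

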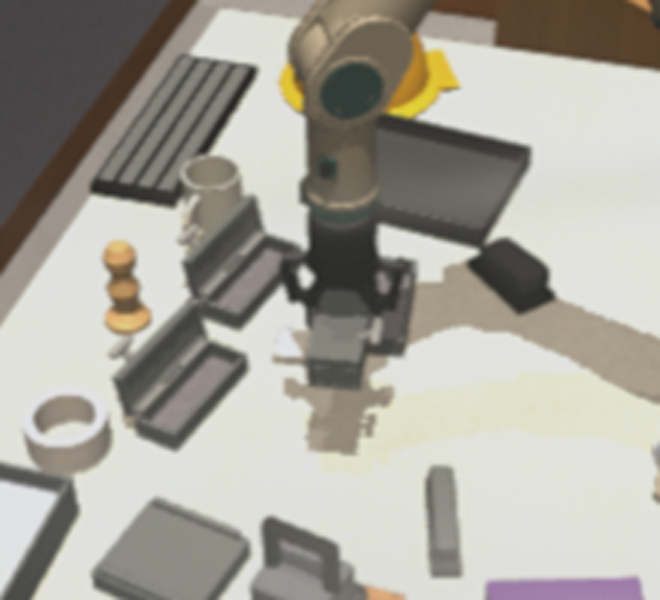

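Emit:
step_arm([
  [-8,38,0],
  [-16,76,0],
  [-24,114,0],
  [-33,152,0],
  [-41,190,0],
  [-49,228,0],
  [-57,266,0],
  [-65,304,0],
], yaw=[0.03,0.07,0.1,0.14,0.18,0.21,0.25,0.286], gripper=[-1,-1,-1,-1,-1,-1,-1,-1])

```text
clock: 57.53
eef_pos: [453.2, -231.9, 165.9]
tool_rot: [-3.141, 0.004, -0.125]
force: [1.0, 0.1, -5.4]
width: 57.6
```

```bash
python3 d.py 448 -398.4 120 -7
```

```text
t 57.53 at [ 453.2 -231.9  165.9] [-180.     0.2   -7.1] F [ 1.   0.1 -5.4] w 57.6 q7 [0.62 0.02]
[15.5, 165.9, 45.9] -0.003
```

Emit:
step_arm([
  [4,38,0],
  [8,76,0],
  [12,114,5],
  [15,150,15],
  [15,165,45],
  [15,165,60],
  [15,165,60],
  [15,165,60],
], yaw=[0,0,0,0,0,0,0,0], gripper=[-1,-1,-1,-1,-1,-1,-1,-1])

```text
clock: 58.2
eef_pos: [448.4, -394.2, 105.1]
tool_rot: [-3.138, 0.004, -0.122]
force: [0.2, 0.6, -5.5]
width: 57.2
```

```bash
python3 - <<'E'
from fit import *
im=cams.get_image("top"); save(im,"z36",4,(420,140,560,280)); w=cloud(im)
im=cams.get_image("wrist"); save(im,"z36w")
E
python3 d.py 448 -398.4 40 -7
```

```text
t 58.3 at [ 450.8 -394.8  107.5] [-180.    -0.    -6.9] F [ 0.1  0.4 -4.2] w 57.1 q7 [0.85 0.26]
[-2.3, 3.9, 67.5] 0.001
```

View pics/z36.png

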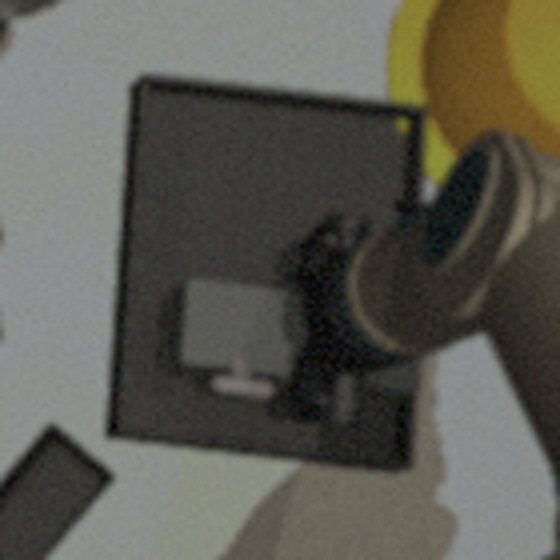

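View pics/z36w.png

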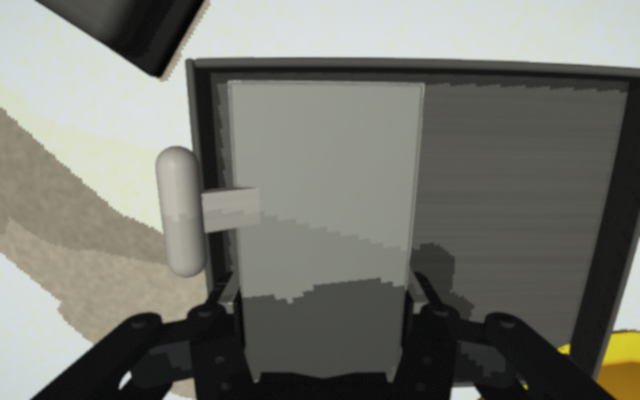

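```bash
python3 - <<'E'
from fit import *
x=np.array([np.cos(np.radians(-7)),np.sin(np.radians(-7))]);y=np.array([-x[1],x[0]])
w=cloud(cams.get_image("wrist")); q=w[...,:2]-[509.5,-406]; a=q@x;b=q@y
m=(abs(a)<150)&(abs(b)<120)&(w[...,2]>31)&(w[...,2]<40)
A,B=a[m],b[m]
print("left rim a",np.percentile(A[(A<-110)&(B<80)],[5,50,95]),"right",np.percentile(A[(A>110)&(B<80)],[5,50,95]),"far(+y) rim b",np.percentile(B[(B>80)&(abs(A)<100)],[5,50,95]))
L=(w[...,2]>115)&(w[...,2]<125-0)&(abs(a+62)<60)&(b>0)
m2=(abs(a+62)<40)&(b>30)&(b<120)&(w[...,2]>108)&(w[...,2]<125)
print("lid",np.percentile(a[m2],[2,98]),np.percentile(b[m2],[2,98]),np.median(w[m2][:,2]),m2.sum())
m2=(abs(a+62)<40)&(b>30)&(b<120)&(w[...,2]>60)&(w[...,2]<108)
print("lid?",np.percentile(a[m2],[2,98]),np.percentile(b[m2],[2,98]),np.median(w[m2][:,2]),m2.sum())
E
python3 d.py 448 -398.4 40 -7
```

```text
left rim a [-131.51610215 -128.37310228 -127.1180807 ] right [131.47442481 132.95067624 136.15846046] far(+y) rim b [ 97.13410595  99.31831657 101.83879709]
lid [-87.16380716 -30.77610004] [31.32904138 83.00730805] 118.32186572809728 32157
lid? [-26.62095796 -25.48915083] [31.65818623 72.81025399] 106.30464552892785 119
t 58.35 at [ 451.2 -395.1  108. ] [ 1.8e+02 -1.0e-01 -6.9e+00] F [ 0.1  0.3 -4.5] w 57.2 q7 [0.85 0.26]
[-2.7, 3.6, 68.0] 0.001
```

Emit:
step_arm([
  [-1,5,0],
  [-1,5,20],
  [-1,5,45],
  [-1,5,60],
  [-1,5,65],
  [-1,5,68],
  [-1,5,69],
  [-1,5,69],
], yaw=[0,0,0,0,0,0,0,0], gripper=[-1,-1,-1,-1,-1,-1,-1,-1])

```text
clock: 59.02
eef_pos: [449.2, -401.4, 39.0]
tool_rot: [3.141, -0.002, -0.123]
force: [-0.2, 0.4, -5.6]
width: 57.0
```

Emit:
step_arm([
  [0,0,1],
  [0,0,2],
  [0,0,2],
], yaw=[0,0,0], gripper=[-1,-1,-1])

```text
clock: 59.27
eef_pos: [449.3, -401.6, 38.2]
tool_rot: [3.14, -0.002, -0.123]
force: [-2.0, 1.3, 6.4]
width: 57.2
```

Emit:
step_arm([
  [0,0,0],
  [0,0,0],
  [0,0,0],
  [0,0,0],
  [0,0,-30],
  [0,0,-70],
  [0,0,-110],
  [0,0,-150],
], yaw=[0,0,0,0,0,0,0,0], gripper=[0.75,0.75,0.75,0.75,0.75,0.75,0.75,0.75])

```text
clock: 59.93
eef_pos: [448.2, -400.6, 187.4]
tool_rot: [-3.141, 0.001, -0.123]
force: [0.2, -0.9, 0.7]
width: 74.5
```

```bash
python3 - <<'E'
from fit import *
im=cams.get_image("wrist"); save(im,"z37w"); w=cloud(im)
x=np.array([np.cos(np.radians(-7)),np.sin(np.radians(-7))]);y=np.array([-x[1],x[0]])
q=w[...,:2]-[509.5,-406]; a=q@x;b=q@y
m=(abs(a)<110)&(abs(b)<95)&(w[...,2]>44)&(w[...,2]<54); print(pca(w[m]),np.median(w[m][:,2]),np.percentile(a[m],[2,98]),np.percentile(b[m],[2,98]))
im=cams.get_image("top"); save(im,"z37t",3,(240,100,480,280))
E
python3 d.py 757 -105.5 200 77.7
```

```text
(array([ 449.6, -401.1]), np.float64(152.4), np.float64(55.6), np.float64(81.0)) 49.147133075797385 [-87.78715526 -32.05458023] [-78.7301569   73.83493905]
t 60.03 at [ 452.2 -403.4  192.9] [179.6  -0.7  -7.1] F [-0.2 -0.3 -0.1] w 74.6 q7 [0.89 0.31]
[265.9, -333.1, -7.1] -1.479
```

View pics/z37w.png

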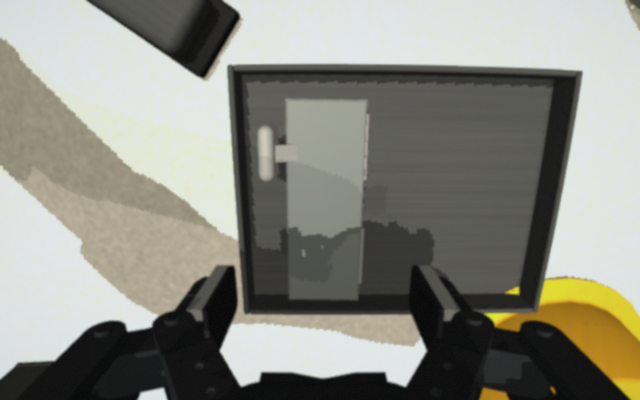

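View pics/z37t.png

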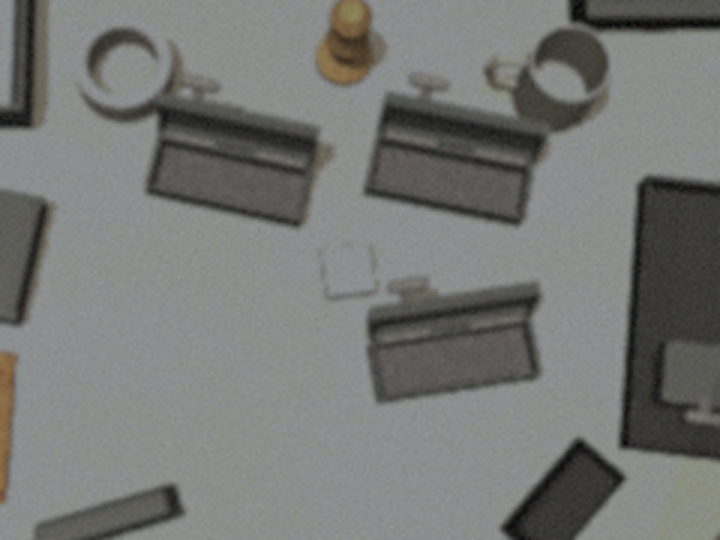

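Emit:
step_arm([
  [24,-30,-5],
  [48,-60,-7],
  [72,-90,-7],
  [96,-121,-7],
  [121,-151,-7],
  [145,-181,-7],
  [169,-212,-7],
  [193,-242,-7],
], yaw=[-0.12,-0.25,-0.37,-0.5,-0.62,-0.75,-0.87,-0.99], gripper=[-1,-1,-1,-1,-1,-1,-1,-1])

```text
clock: 60.7
eef_pos: [670.7, -182.9, 192.5]
tool_rot: [-3.141, 0.0, 0.873]
force: [0.3, 0.3, -0.5]
width: 0.1
```

```bash
python3 d.py 757 -105.5 200 77.7
```

```text
t 60.7 at [ 670.7 -182.9  192.5] [-180.    0.   50.] F [ 0.3  0.3 -0.5] w 0.1 q7 [0.53 0.73]
[114.8, 16.4, -7.5] -0.483
```

Emit:
step_arm([
  [36,5,-3],
  [72,10,-7],
  [108,16,-7],
  [115,16,-7],
  [115,16,-7],
  [115,16,-7],
], yaw=[-0.12,-0.24,-0.36,-0.48,-0.48,-0.48], gripper=[-1,-1,-1,-1,-1,-1])

```text
clock: 61.2
eef_pos: [755.8, -107.0, 198.8]
tool_rot: [-3.14, 0.001, 1.345]
force: [-0.8, -0.6, -0.3]
width: 0.0
```

```bash
python3 prof.py 656 -126.5 77.7 p38 22 62;python3 d.py 757 -105.5 109 77.7;  python3 -c "
from h import *
save(cams.get_image('wrist'),'z38')"
```

```text
t 61.35 at [ 755.4 -109.7  199.8] [-1.80e+02  1.00e-01  7.69e+01] F [ 0.3 -1.3 -0.1] w -0.5 q7 [0.4  1.08]
[4.5, 0.6, 90.8] -0.014
```

View pics/p38.png

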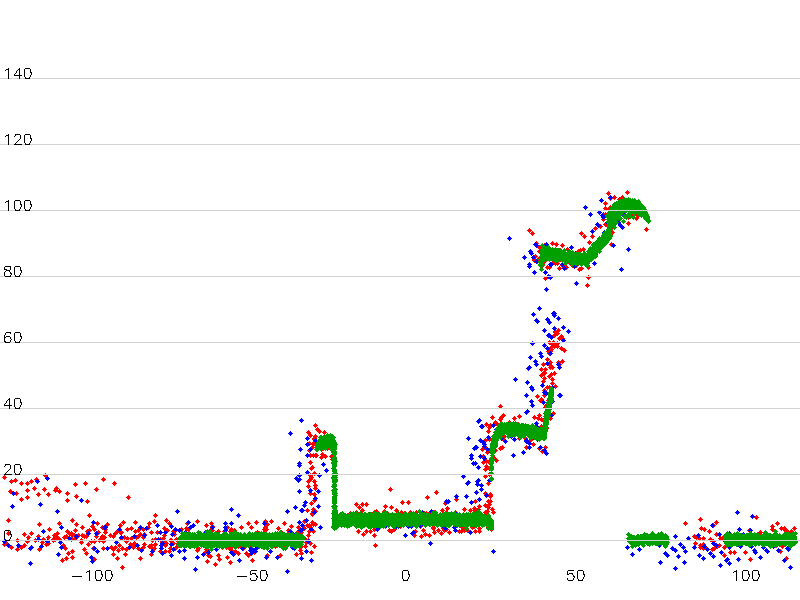

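View pics/z38.png

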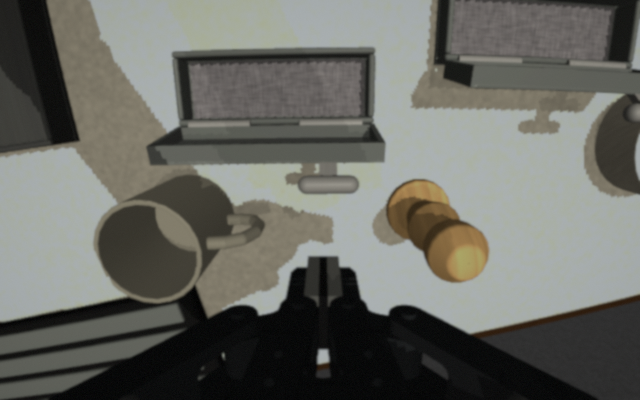

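Emit:
step_arm([
  [4,0,35],
  [4,0,70],
  [4,0,89],
  [4,0,90],
  [4,-8,90],
  [4,-17,90],
  [4,-26,90],
  [4,-35,90],
], yaw=[-0.01,-0.01,-0.01,-0.01,-0.01,-0.01,-0.01,-0.01], gripper=[-1,-1,-1,-1,-1,-1,-1,-1])

```text
clock: 62.07
eef_pos: [724.1, -96.5, 112.6]
tool_rot: [3.137, -0.0, 1.354]
force: [0.9, -0.1, 0.8]
width: -0.3
```

Emit:
step_arm([
  [0,-8,0],
  [0,-16,0],
  [0,-24,0],
  [0,-32,0],
  [0,-40,0],
  [0,-46,0],
  [0,-50,0],
  [0,-50,0],
], yaw=[0,0,0,0,0,0,0,0], gripper=[-1,-1,-1,-1,-1,-1,-1,-1])

```text
clock: 62.73
eef_pos: [674.0, -85.3, 111.2]
tool_rot: [3.141, 0.0, 1.356]
force: [0.1, 0.8, -0.5]
width: 0.1
```

```bash
python3 prof.py 656 -126.5 77.7 p39 -75 0;python3 d.py 656 -126.5 112 77.7
```

```text
t 62.88 at [674.6 -85.  110.4] [180.   -0.   77.7] F [-0.3  0.4 -0.4] w -0.1 q7 [0.43 0.94]
[-44.5, -9.3, -1.6] 0.0
```

View pics/p39.png

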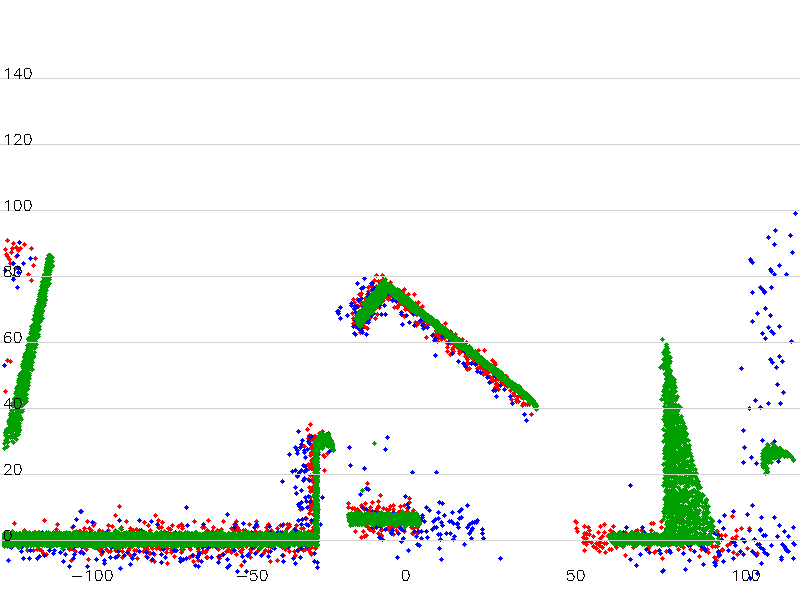

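Same as before. Next I'll press it shut, then turn and grip it.

Emit:
step_arm([
  [0,3,-15],
  [-20,-5,-18],
  [-44,-19,-18],
  [-44,-20,0],
  [-44,-20,12],
  [-44,-21,24],
  [-44,-21,36],
  [-44,-21,41],
], yaw=[0,0,0,0,0,0,0,0], gripper=[-1,-1,-1,-1,-1,-1,-1,-1])

```text
clock: 63.55
eef_pos: [644.2, -121.7, 68.5]
tool_rot: [-3.14, -0.0, 1.358]
force: [-13.8, -1.3, 42.4]
width: -0.2
```

Emit:
step_arm([
  [0,0,1],
  [0,0,3],
  [0,0,3],
], yaw=[0,0,0], gripper=[-1,-1,-1])

```text
clock: 63.8
eef_pos: [644.2, -121.7, 68.8]
tool_rot: [-3.141, 0.001, 1.358]
force: [-10.6, 1.1, 25.8]
width: 0.0
```

Emit:
step_arm([
  [0,5,-30],
  [0,12,-60],
  [0,12,-60],
  [0,12,-60],
  [0,12,-60],
  [0,12,-60],
  [0,12,-60],
  [0,12,-60],
], yaw=[0.12,0.25,0.37,0.5,0.62,0.75,0.87,1.0], gripper=[-1,-1,1,1,1,1,1,1])

```text
clock: 64.47
eef_pos: [656.9, -124.4, 125.4]
tool_rot: [-3.141, -0.001, 0.358]
force: [-0.9, 0.8, -0.9]
width: 71.8
```

Emit:
step_arm([
  [0,0,0],
  [0,0,0],
  [0,0,0],
  [0,0,0],
  [0,0,0],
  [0,0,0],
  [0,0,0],
], yaw=[0.12,0.24,0.36,0.48,0.57,0.57,0.57], gripper=[1,1,1,1,1,1,1])

```text
clock: 65.05
eef_pos: [656.6, -124.6, 125.5]
tool_rot: [-3.141, -0.0, -0.204]
force: [0.2, -0.9, 0.0]
width: 85.5
```

```bash
python3 - <<'E'
from fit import *
im=cams.get_image("wrist"); save(im,"z40"); w=cloud(im)
q=w[...,:2]-[656,-126.5]
m=(np.hypot(q[...,0],q[...,1])<95)&(w[...,2]>40)&(w[...,2]<48)
print(pca(w[m]),np.median(w[m][:,2]))
E
python3 prof.py 656 -126.5 77.7 p40 -75 75
python3 d.py 656.5 -126.5 33 -12.3
```

```text
(array([ 659.8, -127.3]), np.float64(152.0), np.float64(55.5), np.float64(78.0)) 44.13131012667263
t 65.25 at [ 656.2 -125.7  125.8] [-180.     0.   -11.8] F [ 0.6 -0.3  0.3] w 85.4 q7 [ 0.29 -0.26]
[0.5, 0.8, 92.8] 0.008
```

View pics/z40.png

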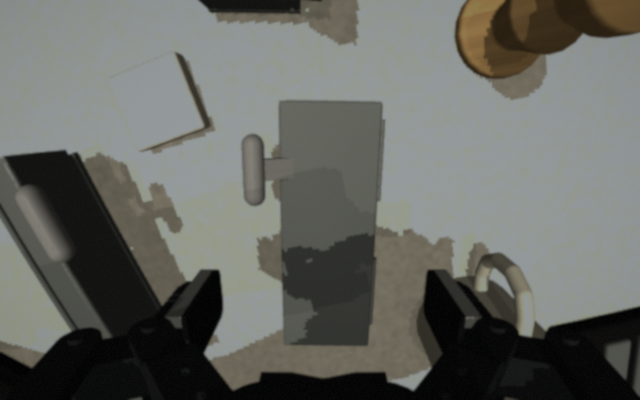

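View pics/p40.png

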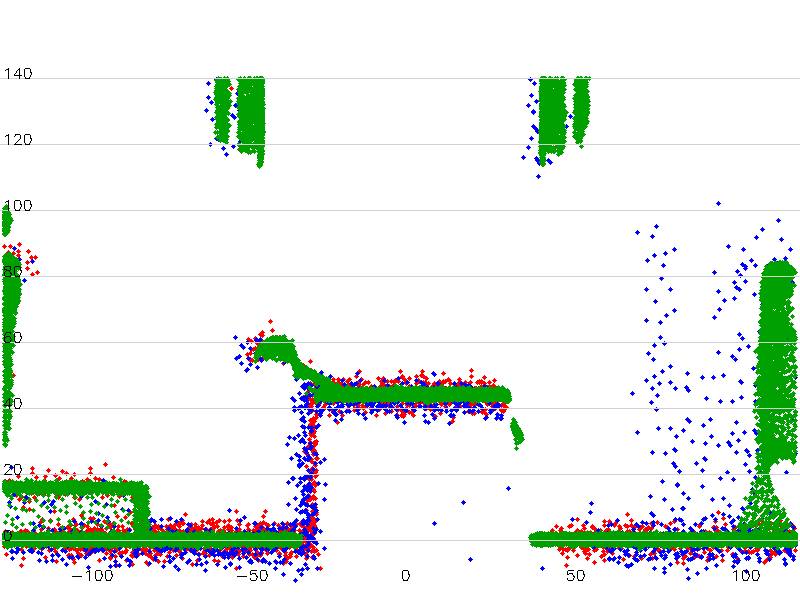

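Emit:
step_arm([
  [1,1,35],
  [1,1,70],
  [1,1,90],
  [1,1,93],
  [1,1,93],
  [1,1,93],
  [1,1,93],
  [1,1,93],
], yaw=[0.01,0.01,0.01,0.01,0.01,0.01,0.01,0.01], gripper=[0.8,0.8,0.8,0.8,0.8,-1,-1,-1])

```text
clock: 65.92
eef_pos: [658.7, -127.3, 35.2]
tool_rot: [-3.141, -0.004, -0.218]
force: [0.9, -0.4, 2.3]
width: 57.3
```

Emit:
step_arm([
  [0,0,0],
  [0,0,0],
  [0,0,0],
  [0,0,-10],
  [0,0,-40],
  [0,0,-80],
  [0,0,-120],
  [0,0,-135],
], yaw=[0,0,0,0,0,0,0,0], gripper=[-1,-1,-1,-1,-1,-1,-1,-1])

```text
clock: 66.58
eef_pos: [658.7, -127.2, 173.7]
tool_rot: [-3.141, -0.006, -0.218]
force: [1.6, -0.7, -5.5]
width: 57.1
```

```bash
python3 d.py 573 -415.5 168 -7; python3 -c "
from h import *
save(cams.get_image('side'),'z41',3,(200,80,420,280))"
```

```text
t 66.58 at [ 658.7 -127.2  173.7] [-180.    -0.4  -12.5] F [ 1.6 -0.7 -5.5] w 57.1 q7 [ 0.29 -0.26]
[-21.3, 300.0, 5.7] -0.096
```

View pics/z41.png

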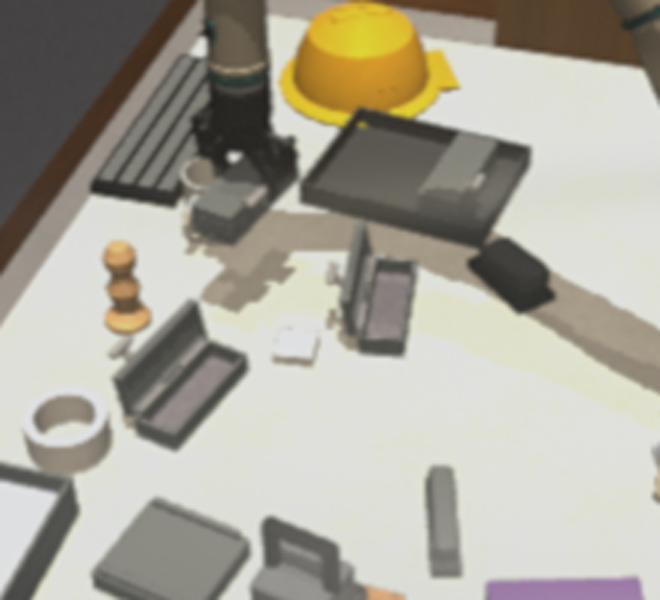

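Emit:
step_arm([
  [-3,38,0],
  [-6,76,0],
  [-9,114,0],
  [-11,152,0],
  [-14,190,0],
  [-17,228,0],
  [-19,266,0],
  [-21,300,5],
], yaw=[-0.02,-0.04,-0.06,-0.08,-0.096,-0.096,-0.096,-0.096], gripper=[-1,-1,-1,-1,-1,-1,-1,-1])

```text
clock: 67.3
eef_pos: [568.9, -417.9, 161.9]
tool_rot: [3.141, 0.003, -0.123]
force: [0.9, -1.5, -5.6]
width: 57.3
```

```bash
python3 d.py 572.6 -416.8 108 -7
```

```text
t 67.3 at [ 568.9 -417.9  161.9] [180.    0.2  -7.1] F [ 0.9 -1.5 -5.6] w 57.3 q7 [0.75 0.26]
[3.6, -1.6, 53.9] -0.001
```

Emit:
step_arm([
  [2,0,10],
  [2,0,30],
  [2,0,52],
  [2,0,54],
  [2,0,54],
  [2,0,54],
], yaw=[0,0,0,0,0,0], gripper=[-1,-1,-1,-1,-1,-1])

```text
clock: 67.8
eef_pos: [573.3, -415.2, 108.8]
tool_rot: [-3.141, 0.001, -0.122]
force: [-0.0, 0.3, -5.7]
width: 56.8
```

```bash
python3 - <<'E'
from fit import *
x=np.array([np.cos(np.radians(-7)),np.sin(np.radians(-7))]);y=np.array([-x[1],x[0]])
im=cams.get_image("wrist");save(im,"z42w")
w=cloud(im); q=w[...,:2]-[509.5,-406]; a=q@x;b=q@y;z=w[...,2]
m=(abs(a)<150)&(abs(b)<120)&(z>31)&(z<40)
A,B=a[m],b[m]
print("right rim",np.percentile(A[(A>110)&(B<80)],[5,50,95]),"far(+y) rim b",np.percentile(B[(B>85)&(abs(A)<120)],[5,50,95]))
m2=(abs(a-62)<45)&(b>30)&(b<120)&(z>105)&(z<125)
print("lid",np.percentile(a[m2],[2,98]),np.percentile(b[m2],[2,98]),np.median(z[m2]),m2.sum())
m2=(abs(a+62)<45)&(b>0)&(b<120)&(z>44)&(z<54)
print("D lid",np.percentile(a[m2],[2,98]),np.percentile(b[m2],[2,98]),np.median(z[m2]),m2.sum())
E
python3 d.py 572.6 -416.8 40 -7
```

```text
right rim [132.20247325 134.04556319 136.72293103] far(+y) rim b [ 97.17348711  99.34782543 101.91148611]
lid [35.35573338 92.92029321] [31.1843017  76.84493054] 117.4412781516464 28246
D lid [-86.89439078 -30.05276918] [ 1.75381416 75.49592894] 48.97452589206931 15102
t 67.85 at [ 574.  -415.6  109.8] [ 1.8e+02 -1.0e-01 -7.0e+00] F [ 0.2  0.6 -5.3] w 56.7 q7 [0.74 0.24]
[-1.3, 1.3, 69.8] 0.001
```

View pics/z42w.png

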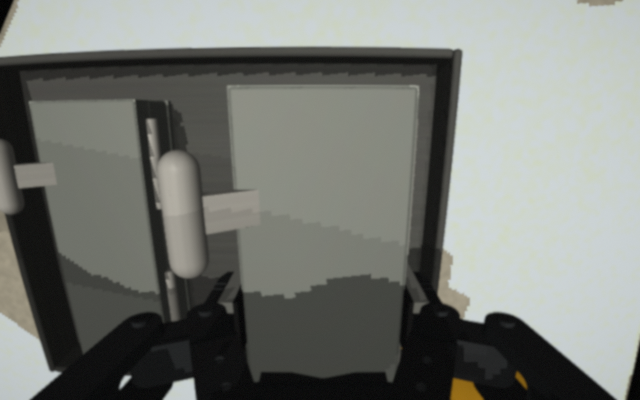

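Emit:
step_arm([
  [-1,0,20],
  [-1,0,45],
  [-1,0,60],
  [-1,0,65],
  [-1,0,67],
  [-1,0,68],
  [-1,0,68],
], yaw=[0,0,0,0,0,0,0], gripper=[-1,-1,-1,-1,-1,-1,-1])

```text
clock: 68.43
eef_pos: [573.4, -416.0, 42.3]
tool_rot: [3.141, -0.002, -0.122]
force: [-0.3, 0.6, -5.9]
width: 57.1
```

Emit:
step_arm([
  [0,0,1],
  [0,0,2],
  [0,0,3],
  [0,0,3],
], yaw=[0,0,0,0], gripper=[-1,-1,-1,-1])

```text
clock: 68.77
eef_pos: [573.2, -416.1, 40.3]
tool_rot: [3.14, -0.002, -0.122]
force: [-3.0, 1.1, 4.2]
width: 57.4
```

Emit:
step_arm([
  [0,0,0],
  [0,0,0],
  [0,0,0],
  [0,0,0],
  [0,0,-30],
  [0,0,-70],
  [0,0,-110],
  [0,0,-150],
], yaw=[0,0,0,0,0,0,0,0], gripper=[0.7,0.7,0.7,0.7,0.7,0.7,0.7,0.7])

```text
clock: 69.43
eef_pos: [572.3, -415.4, 189.4]
tool_rot: [-3.141, 0.0, -0.122]
force: [-0.1, -0.1, 0.4]
width: 72.9
```

```bash
python3 - <<'E'
from fit import *
im=cams.get_image("wrist"); save(im,"z43w"); w=cloud(im)
x=np.array([np.cos(np.radians(-7)),np.sin(np.radians(-7))]);y=np.array([-x[1],x[0]])
q=w[...,:2]-[509.5,-406]; a=q@x;b=q@y
for s in (-62,62):
    m=(abs(a-s)<38)&(abs(b)<95)&(w[...,2]>44)&(w[...,2]<54); print(pca(w[m]),np.percentile(w[m][:,2],[5,50,95]))
im=cams.get_image("top"); save(im,"z43t")
im=cams.get_image("side"); save(im,"z43s",3,(180,80,420,280))
E
python3 prof.py 473.5 -127 99 p43B -75 75; python3 prof.py 657 94.5 76.5 p43C -75 75
```

```text
(array([ 450.6, -400. ]), np.float64(150.6), np.float64(56.5), np.float64(82.5)) [47.77041243 49.02896854 50.2208371 ]
(array([ 573.4, -416.7]), np.float64(152.5), np.float64(55.6), np.float64(82.0)) [48.02732962 49.15776001 50.3167829 ]
```

View pics/z43t.png

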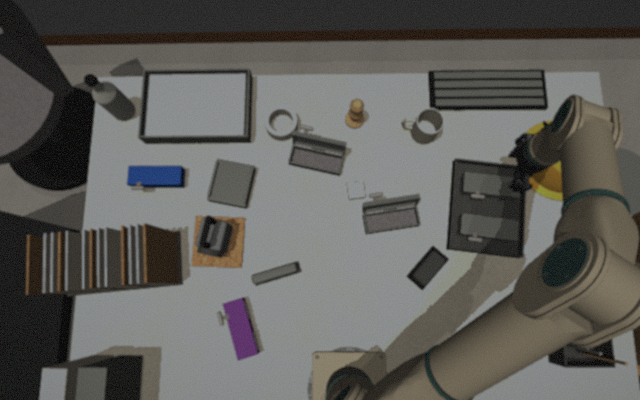

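View pics/z43s.png

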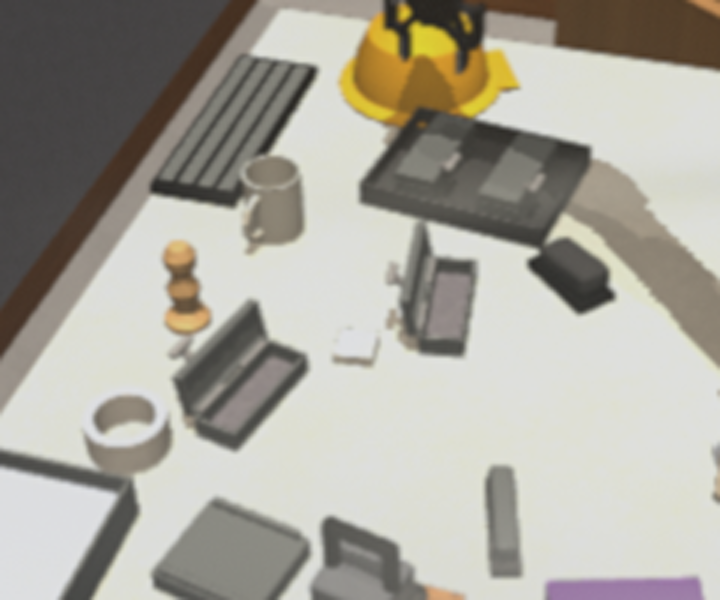

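View pics/p43B.png

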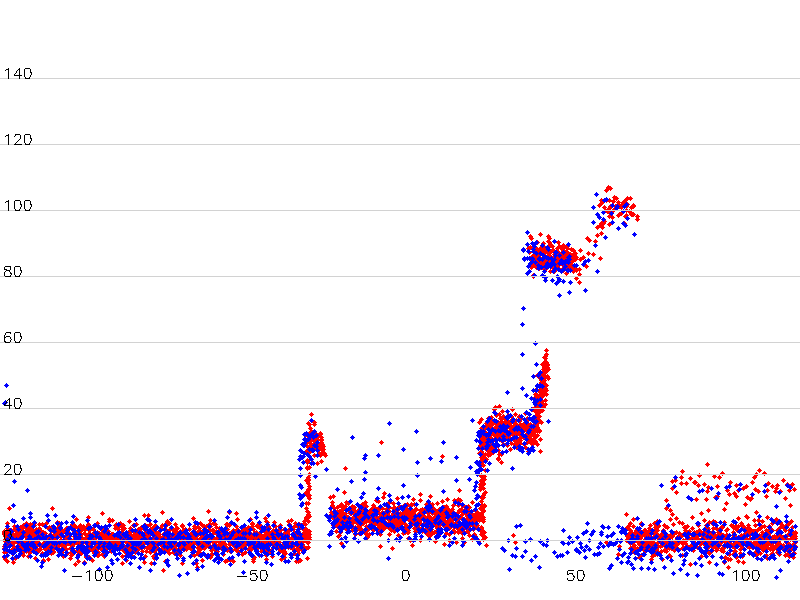

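View pics/p43C.png

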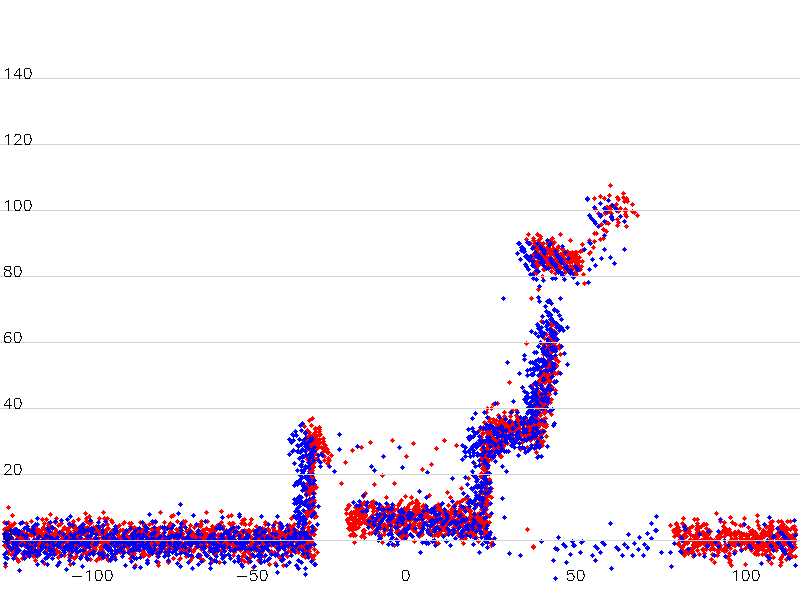

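```bash
python3 - <<'E'
from fit import *
for c in ("top","side"):
    im=cams.get_image(c); w=cloud(im)
    for n in ["lamp","stapler","mug","tape_roll","figurine","punch","notes","pad"]:
        for r in cams.regions_of(c,n)[:1]:
            p=w[r["pixels"]]; p=p[~np.isnan(p[:,0])]
            print(c,n,round(r["conf"],2),np.median(p,0).round(),np.percentile(p,3,axis=0).round(),np.percentile(p,97,axis=0).round())
E
```

```text
top lamp 0.96 [414. 373.  95.] [368. 341.  24.] [459. 418. 161.]
top stapler 0.71 [318. 206.  45.] [291. 143.   8.] [345. 267.  53.]
top mug 0.68 [ 759. -237.   48.] [ 711. -274.    1.] [ 788. -174.   96.]
top tape_roll 0.76 [770. 200.  45.] [725. 154.   9.] [814. 242.  52.]
top figurine 0.83 [782. -25.  58.] [765. -54.  -1.] [853.  -1. 124.]
top punch 0.82 [ 335. -221.   47.] [ 288. -272.    9.] [ 386. -180.   57.]
top notes 0.77 [564. -28.  15.] [541. -51.   4.] [588.  -4.  20.]
top pad 0.7 [386. 349.   6.] [339. 309.   1.] [484. 454.  13.]
side lamp 0.95 [416. 395.  94.] [363. 354.  46.] [463. 424. 159.]
side stapler 0.93 [314. 245.  43.] [291. 163.   4.] [343. 278.  52.]
side mug 0.61 [ 745. -213.   61.] [ 709. -314.    0.] [ 784. -169.   94.]
side tape_roll 0.94 [772. 208.  34.] [724. 158.  -2.] [820. 251.  50.]
side figurine 0.91 [784. -13.  55.] [766. -34.   1.] [810.   1. 122.]
side punch 0.89 [ 329. -203.   40.] [ 287. -253.    4.] [ 380. -173.   56.]
side notes 0.72 [561. -19.  13.] [539. -47.  -1.] [584.   2.  20.]
side pad 0.66 [353. 339.   5.] [336. 312.  -1.] [369. 371.  39.]
```

```bash
python3 -c "
from cell import ctrl
print(ctrl.finish_job(), ctrl.read_state()['clock'])"
```

```text
the job is handed in; nothing more can be done
the job is handed in; nothing more can be done
```

The job is handed in, about 70 s into the 210 s allowed. The lamp is on the pad, two cases tested stiff and are shut in the tray, and two tested good and stand wide open. I don't know which of case_a to case_d each one is, so I name them by where they stood.

- **Lamp:** lifted by its handle off the stand and set upright, with its whole base on the cork pad.
- **Lid test:** each lid was let go at about 0.8 rad. Those at about (473, -127) and (657, 95) mm dropped shut, so they are good. Those at about (656, -126) and (470, 81) mm stayed put, so they are stiff. All four then stood open together.
- **Stiff cases:** shut and laid flat, side by side, in the reject tray. Their lid tops are level at 49 mm, which fits a shut case on the tray floor.
- **Good cases:** standing at their stops in their original places.
- **Other things:** the mug, figurine, tape roll, notes, stapler and punch read the same positions as at the start, within measuring error.

**What went wrong on the way:**
- **First pinch too hard:** it dragged the stiff case at (470, 81) about 60 mm and tipped it onto its front edge. I laid it flat again and pushed it back to within about 2 mm of its place, then used a lighter pinch.
- **Second tip:** while its lid was being opened, the same case tipped back about 30 degrees. It was set down again, and I opened it the rest of the way by pushing with shut fingers.
- **Force peak:** pressing the lid of the case at (656, -126) shut with the fingertips briefly read 42 N at the wrist. I took the 40 N limit as covering only the arm and the gripper's body, but I cannot confirm that.

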